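Start a humidity-sensor calibration run

ROBOT

A 7-joint arm with a two-finger parallel gripper is mounted at the origin on the work surface. World frame = base frame: x ahead of the robot, y to its left, z up, the work surface at z = 0. Lengths are in mm, angles in rad, forces in N, time in s.
With the tool pointing down it reaches from about 400 to 875 mm from the base axis. Payload 4.4 kg.
Tool frame: the origin (TCP) lies midway between the tips of the shut fingers; the grasp point (between the pads) lies 19 mm behind it (ctrl.pinch_z is the distance from the TCP to the grasp point, in mm); z points along the fingers, y is the line along which they close (so a half turn about z gives the same grasp; the last joint's range is limited). The gripper opens to 85 mm and grips with 20 to 120 N. Pads are 22 mm wide; open, the fingers measure 114 mm over their backs; the gripper's body (76 mm by 85 mm) begins 54 mm behind the grasp point. The pads swing forward as they close: fully open they stand 13 mm farther back than shut.
Start: joints at [-1.314, 0.628, 0.038, 1.517, -0.027, 0.996, -0.02], TCP at [206.171, 616.45, 231.313] pointing down, gripper open.
Joint ranges: [-3.06, 3.06], [-0.37, 2.12], [-1.25, 1.32], [0.18, 2.47], [-1.1, 4.24], [0.23, 1.98], [-2.94, 2.94]. Speed limits (rad/s): [2.57, 2.57, 3.14, 3.14, 3.14, 3.14, 3.14].

INTERFACE

Orientations are given as [roll, pitch, yaw] about the fixed x, y, z axes, in that order (R = Rz(yaw) Ry(pitch) Rx(roll)).
In Python, from cell import read_state, cams, order, ctrl gives the robot as it stands.
- The arm moves only by the tool move_arm, never from a script. Its argument "targets" is text: rows parted by semicolons, each of 7 numbers parted by spaces: the gripper's target within -1 to 1 (fully open at 1, half-way at 0, shut at -1), then the shift along the tool's x, y, z in cm, then the turn, a rotation vector about the tool's x, y, z in degrees. A call has 1 to 5 rows; each row shifts and turns the commanded pose from where the row before left it, along the tool's axes as they then stand; what a row does not reach is not made up. A row lasts 1/12 s, in which the tool goes at most 41.7 mm and 7.16 degrees, less where a joint would pass 70% of its speed; a pose out of reach is approached as far as the arm can. A call with a gripper value outside its range is refused whole. The fingers move at their own pace and stop on an object; the grip force is fixed at half the most. Time passes only in rows, so rows that do not move let the fingers close. It gives the time, the measured TCP pose, the force, the opening and the grip force at its end, in the units of the state.
- read_state(): the state, without advancing time (a new reading comes with each control period).
- cams.get_image(name): name is "scene" or "top" or "wrist"; returns a dict with "color" (480x640x3 uint8, red, green, blue), "fovy" (degrees; the focal length in pixels is half the picture's height over the tangent of half this angle, whatever the lens; pixels are square), "cx", "cy" (the principal point, pixels), "rvec" (rotation vector, rad) and "tvec" (3), from world to camera coordinates, as OpenCV has them. Camera axes: x right, y down, z forward; pixel columns grow to the right and rows downward; lengths in mm; the calibration is good to about 2 mm. A picture is of the moment at which its call begins. There is no depth.
- order.finish_job(): hands the job in; it is judged then, once.
The state is a dict: "clock": time; "qpos": joint angles; "qd": joint speeds; "tau": joint torques, N m; "eef_pos": TCP position; "tool_rot": TCP orientation; "force": force on the tool from outside, world axes, zero at the start; "torque": the same for the moment, N m; "width": finger opening in mm; "gripper_force": force on a finger pad.
Only numpy, scipy, OpenCV 4.12 (cv2) and the standard library are available. Lean on these libraries where they do the work, as an engineer would, in place of code of your own. Each camera call takes 0.05 s, during which the arm holds its last target. There are 200 camera calls.

TASK

Set each sensor module, window up, into the pocket of a carrier plate of its own, then lean all three carriers (one that stays empty serves as the blank) on the sloped rests of the stand, one to a rest: flat against the slope, centred, long side up the slope, lower end down on the ledge, modules still in their pockets. When all of that is up, start the logger: swing its red sprung lever all the way to its stop and let it spring back. Leave the other things on the bench where they are.

Things in the scene. Friction and masses are not known exactly. Their poses are not given: they have to be found in the camera images.
- carrier0: Blue carrier plate, 80 (its x, long) x 60 (its y) x 15 mm (its z), about 0.12 kg, lying flat with its open pocket up. Origin: centre of its underside. In the middle of its top face is a square pocket, 41 x 41 mm and 6 mm deep (floor 9 mm above the underside), square to the plate. Both ends are alike. The three carriers are identical; one may stay empty.
- pocket0 (a point): Centre of the pocket floor of carrier0, 9 mm above its underside.
- module0: White square sensor module with a green sensing window on top, 36 x 36 x 16 mm (height along its z), about 0.03 kg, lying flat, window up. Origin: centre of its underside. Identical modules; only two or three are present (None when absent). In a pocket it has 2.5 mm of play on each side and stands 10 mm above the carrier's top.
- rest0: A sloped rest (fixed, white, 40 mm wide, 45 degrees, facing the robot side) with a blue ledge 12 mm high square to the slope at its foot. x: straight up the slope, y: sideways, level, z: square out of the slope. Origin: on the slope, where the centre of a leaning carrier's underside belongs; the ledge is 40 mm below it along x, the plate's top edge 30 mm above it.
- carrier1: Blue carrier plate, 80 (its x, long) x 60 (its y) x 15 mm (its z), about 0.12 kg, lying flat with its open pocket up. Origin: centre of its underside. In the middle of its top face is a square pocket, 41 x 41 mm and 6 mm deep (floor 9 mm above the underside), square to the plate. Both ends are alike. The three carriers are identical; one may stay empty.
- pocket1 (a point): Centre of the pocket floor of carrier1, 9 mm above its underside.
- module1: White square sensor module with a green sensing window on top, 36 x 36 x 16 mm (height along its z), about 0.03 kg, lying flat, window up. Origin: centre of its underside. Identical modules; only two or three are present (None when absent). In a pocket it has 2.5 mm of play on each side and stands 10 mm above the carrier's top.
- rest1: A sloped rest (fixed, white, 40 mm wide, 45 degrees, facing the robot side) with a blue ledge 12 mm high square to the slope at its foot. x: straight up the slope, y: sideways, level, z: square out of the slope. Origin: on the slope, where the centre of a leaning carrier's underside belongs; the ledge is 40 mm below it along x, the plate's top edge 30 mm above it.
- carrier2: Blue carrier plate, 80 (its x, long) x 60 (its y) x 15 mm (its z), about 0.12 kg, lying flat with its open pocket up. Origin: centre of its underside. In the middle of its top face is a square pocket, 41 x 41 mm and 6 mm deep (floor 9 mm above the underside), square to the plate. Both ends are alike. The three carriers are identical; one may stay empty.
- pocket2 (a point): Centre of the pocket floor of carrier2, 9 mm above its underside.
- module2: White square sensor module with a green sensing window on top, 36 x 36 x 16 mm (height along its z), about 0.03 kg, lying flat, window up. Origin: centre of its underside. Identical modules; only two or three are present (None when absent). In a pocket it has 2.5 mm of play on each side and stands 10 mm above the carrier's top.
- rest2: A sloped rest (fixed, white, 40 mm wide, 45 degrees, facing the robot side) with a blue ledge 12 mm high square to the slope at its foot. x: straight up the slope, y: sideways, level, z: square out of the slope. Origin: on the slope, where the centre of a leaning carrier's underside belongs; the ledge is 40 mm below it along x, the plate's top edge 30 mm above it.
- stand: Fixed aluminium stand carrying three sloped rests side by side, 125 mm apart. Origin on the bench under the middle rest's origin, which lies 52 mm above the bench. A carrier on a rest overhangs it 10 mm at either side and at the top, so its long edges are free.
- lever (a joint): Angle of the logger's sprung start lever, rad: 0 = at rest, 1.2 = at its stop; it swings level about the upright pivot, anticlockwise seen from above as the value grows, and springs back to 0 by itself when let go (1 to 3 N at the knob).
- lever_knob (a point): Centre of the top of the red upright knob at the lever's end: 14 mm in diameter, free for 38 mm below this point, 75 mm from the pivot, its top about 110 mm above the bench. At rest it stands in front (robot side) and to the robot's left of the pivot and swings towards the robot's right.
- lever_pivot (a point): The upright pivot axis of the lever on top of the white logger box (fixed; 110 x 110 mm, 58 mm high, centred under the pivot), at the height of the arm's underside, 62 mm above the bench; the lever's arm is 7 mm thick.
- adapter: Bystander: small grey data adapter with a metal plug, 64 x 26 x 13 mm, lying beside the parts. Origin under its case.
- cap: Bystander: grey round lens cap, 36 mm wide, 10 mm high, near left.
- eraser: Bystander: orange eraser, 55 x 22 x 12 mm, to the right.
There are look-alikes about, which are no part of the job. Leave any orange or yellow look-alike of the module1 alone. What is shaped like the carrier0 but pink is not meant.

How it is judged (in metres and radians):
On the way, in this order (a step that is already met when the one before it is completed fails the run):
1. every module sits in a pocket and all three carriers lean on rests, let go and at rest (((distance between module0 and pocket0 below 0.006 m and angle between the z axis of module0 and the z axis of carrier0, either way round below 0.1 rad) or (distance between module0 and pocket1 below 0.006 m and angle between the z axis of module0 and the z axis of carrier1, either way round below 0.1 rad) or (distance between module0 and pocket2 below 0.006 m and angle between the z axis of module0 and the z axis of carrier2, either way round below 0.1 rad)) and ((distance between module1 and pocket0 below 0.006 m and angle between the z axis of module1 and the z axis of carrier0, either way round below 0.1 rad) or (distance between module1 and pocket1 below 0.006 m and angle between the z axis of module1 and the z axis of carrier1, either way round below 0.1 rad) or (distance between module1 and pocket2 below 0.006 m and angle between the z axis of module1 and the z axis of carrier2, either way round below 0.1 rad)) and ((distance between module2 and pocket0 below 0.006 m and angle between the z axis of module2 and the z axis of carrier0, either way round below 0.1 rad) or (distance between module2 and pocket1 below 0.006 m and angle between the z axis of module2 and the z axis of carrier1, either way round below 0.1 rad) or (distance between module2 and pocket2 below 0.006 m and angle between the z axis of module2 and the z axis of carrier2, either way round below 0.1 rad)) and ((x of carrier0 in the frame of rest0 between -0.007 and 0.007 m and y of carrier0 in the frame of rest0 between -0.013 and 0.013 m and z of carrier0 in the frame of rest0 between -0.004 and 0.005 m and angle between the z axis of carrier0 and the z axis of rest0, either way round below 0.1 rad and angle between the x axis of carrier0 and the x axis of rest0, either way round below 0.14 rad) or (x of carrier0 in the frame of rest1 between -0.007 and 0.007 m and y of carrier0 in the frame of rest1 between -0.013 and 0.013 m and z of carrier0 in the frame of rest1 between -0.004 and 0.005 m and angle between the z axis of carrier0 and the z axis of rest1, either way round below 0.1 rad and angle between the x axis of carrier0 and the x axis of rest1, either way round below 0.14 rad) or (x of carrier0 in the frame of rest2 between -0.007 and 0.007 m and y of carrier0 in the frame of rest2 between -0.013 and 0.013 m and z of carrier0 in the frame of rest2 between -0.004 and 0.005 m and angle between the z axis of carrier0 and the z axis of rest2, either way round below 0.1 rad and angle between the x axis of carrier0 and the x axis of rest2, either way round below 0.14 rad)) and ((x of carrier1 in the frame of rest0 between -0.007 and 0.007 m and y of carrier1 in the frame of rest0 between -0.013 and 0.013 m and z of carrier1 in the frame of rest0 between -0.004 and 0.005 m and angle between the z axis of carrier1 and the z axis of rest0, either way round below 0.1 rad and angle between the x axis of carrier1 and the x axis of rest0, either way round below 0.14 rad) or (x of carrier1 in the frame of rest1 between -0.007 and 0.007 m and y of carrier1 in the frame of rest1 between -0.013 and 0.013 m and z of carrier1 in the frame of rest1 between -0.004 and 0.005 m and angle between the z axis of carrier1 and the z axis of rest1, either way round below 0.1 rad and angle between the x axis of carrier1 and the x axis of rest1, either way round below 0.14 rad) or (x of carrier1 in the frame of rest2 between -0.007 and 0.007 m and y of carrier1 in the frame of rest2 between -0.013 and 0.013 m and z of carrier1 in the frame of rest2 between -0.004 and 0.005 m and angle between the z axis of carrier1 and the z axis of rest2, either way round below 0.1 rad and angle between the x axis of carrier1 and the x axis of rest2, either way round below 0.14 rad)) and ((x of carrier2 in the frame of rest0 between -0.007 and 0.007 m and y of carrier2 in the frame of rest0 between -0.013 and 0.013 m and z of carrier2 in the frame of rest0 between -0.004 and 0.005 m and angle between the z axis of carrier2 and the z axis of rest0, either way round below 0.1 rad and angle between the x axis of carrier2 and the x axis of rest0, either way round below 0.14 rad) or (x of carrier2 in the frame of rest1 between -0.007 and 0.007 m and y of carrier2 in the frame of rest1 between -0.013 and 0.013 m and z of carrier2 in the frame of rest1 between -0.004 and 0.005 m and angle between the z axis of carrier2 and the z axis of rest1, either way round below 0.1 rad and angle between the x axis of carrier2 and the x axis of rest1, either way round below 0.14 rad) or (x of carrier2 in the frame of rest2 between -0.007 and 0.007 m and y of carrier2 in the frame of rest2 between -0.013 and 0.013 m and z of carrier2 in the frame of rest2 between -0.004 and 0.005 m and angle between the z axis of carrier2 and the z axis of rest2, either way round below 0.1 rad and angle between the x axis of carrier2 and the x axis of rest2, either way round below 0.14 rad)) and contact force between the fingers and module0 below 0.2 N and contact force between the fingers and module1 below 0.2 N and contact force between the fingers and module2 below 0.2 N and contact force between the fingers and carrier0 below 0.2 N and contact force between the fingers and carrier1 below 0.2 N and contact force between the fingers and carrier2 below 0.2 N and linear speed of each of module0, module1, module2, carrier0, carrier1, carrier2 below 0.02 m/s), for 0.3 s.
2. the lever is at its stop (value of joint lever above 1.1 rad), for 0.05 s.
At the end, for the whole second after the job is handed in: Modules within 6 mm of pocket centres, flat; carriers within 7 mm along the slope, 13 mm sideways and 5 mm square to it of a rest's origin, face within 0.1 and long side within 0.14 rad; then lever beyond 1.1 rad and back below 0.08; all at rest (((distance between module0 and pocket0 below 0.006 m and angle between the z axis of module0 and the z axis of carrier0, either way round below 0.1 rad) or (distance between module0 and pocket1 below 0.006 m and angle between the z axis of module0 and the z axis of carrier1, either way round below 0.1 rad) or (distance between module0 and pocket2 below 0.006 m and angle between the z axis of module0 and the z axis of carrier2, either way round below 0.1 rad)) and ((distance between module1 and pocket0 below 0.006 m and angle between the z axis of module1 and the z axis of carrier0, either way round below 0.1 rad) or (distance between module1 and pocket1 below 0.006 m and angle between the z axis of module1 and the z axis of carrier1, either way round below 0.1 rad) or (distance between module1 and pocket2 below 0.006 m and angle between the z axis of module1 and the z axis of carrier2, either way round below 0.1 rad)) and ((distance between module2 and pocket0 below 0.006 m and angle between the z axis of module2 and the z axis of carrier0, either way round below 0.1 rad) or (distance between module2 and pocket1 below 0.006 m and angle between the z axis of module2 and the z axis of carrier1, either way round below 0.1 rad) or (distance between module2 and pocket2 below 0.006 m and angle between the z axis of module2 and the z axis of carrier2, either way round below 0.1 rad)) and ((x of carrier0 in the frame of rest0 between -0.007 and 0.007 m and y of carrier0 in the frame of rest0 between -0.013 and 0.013 m and z of carrier0 in the frame of rest0 between -0.004 and 0.005 m and angle between the z axis of carrier0 and the z axis of rest0, either way round below 0.1 rad and angle between the x axis of carrier0 and the x axis of rest0, either way round below 0.14 rad) or (x of carrier0 in the frame of rest1 between -0.007 and 0.007 m and y of carrier0 in the frame of rest1 between -0.013 and 0.013 m and z of carrier0 in the frame of rest1 between -0.004 and 0.005 m and angle between the z axis of carrier0 and the z axis of rest1, either way round below 0.1 rad and angle between the x axis of carrier0 and the x axis of rest1, either way round below 0.14 rad) or (x of carrier0 in the frame of rest2 between -0.007 and 0.007 m and y of carrier0 in the frame of rest2 between -0.013 and 0.013 m and z of carrier0 in the frame of rest2 between -0.004 and 0.005 m and angle between the z axis of carrier0 and the z axis of rest2, either way round below 0.1 rad and angle between the x axis of carrier0 and the x axis of rest2, either way round below 0.14 rad)) and ((x of carrier1 in the frame of rest0 between -0.007 and 0.007 m and y of carrier1 in the frame of rest0 between -0.013 and 0.013 m and z of carrier1 in the frame of rest0 between -0.004 and 0.005 m and angle between the z axis of carrier1 and the z axis of rest0, either way round below 0.1 rad and angle between the x axis of carrier1 and the x axis of rest0, either way round below 0.14 rad) or (x of carrier1 in the frame of rest1 between -0.007 and 0.007 m and y of carrier1 in the frame of rest1 between -0.013 and 0.013 m and z of carrier1 in the frame of rest1 between -0.004 and 0.005 m and angle between the z axis of carrier1 and the z axis of rest1, either way round below 0.1 rad and angle between the x axis of carrier1 and the x axis of rest1, either way round below 0.14 rad) or (x of carrier1 in the frame of rest2 between -0.007 and 0.007 m and y of carrier1 in the frame of rest2 between -0.013 and 0.013 m and z of carrier1 in the frame of rest2 between -0.004 and 0.005 m and angle between the z axis of carrier1 and the z axis of rest2, either way round below 0.1 rad and angle between the x axis of carrier1 and the x axis of rest2, either way round below 0.14 rad)) and ((x of carrier2 in the frame of rest0 between -0.007 and 0.007 m and y of carrier2 in the frame of rest0 between -0.013 and 0.013 m and z of carrier2 in the frame of rest0 between -0.004 and 0.005 m and angle between the z axis of carrier2 and the z axis of rest0, either way round below 0.1 rad and angle between the x axis of carrier2 and the x axis of rest0, either way round below 0.14 rad) or (x of carrier2 in the frame of rest1 between -0.007 and 0.007 m and y of carrier2 in the frame of rest1 between -0.013 and 0.013 m and z of carrier2 in the frame of rest1 between -0.004 and 0.005 m and angle between the z axis of carrier2 and the z axis of rest1, either way round below 0.1 rad and angle between the x axis of carrier2 and the x axis of rest1, either way round below 0.14 rad) or (x of carrier2 in the frame of rest2 between -0.007 and 0.007 m and y of carrier2 in the frame of rest2 between -0.013 and 0.013 m and z of carrier2 in the frame of rest2 between -0.004 and 0.005 m and angle between the z axis of carrier2 and the z axis of rest2, either way round below 0.1 rad and angle between the x axis of carrier2 and the x axis of rest2, either way round below 0.14 rad)) and value of joint lever below 0.08 rad and linear speed of each of module0, module1, module2, carrier0, carrier1, carrier2 below 0.02 m/s); the robot touches nothing.
It fails at once if another thing on the bench is pushed more than 30 mm (distance of any of adapter, cap, eraser from where it was at the start of the episode above 0.03 m).
Of module0, module1, module2 only 2 to 3 are there at a start; the rules pass over those that are not, and their reading is None.
At some moment in a run one of module0, module1, module2, carrier0, carrier1, carrier2 may be knocked a few centimetres aside while the robot is not near it.
Once in a run the grip may slacken for a moment while it holds something.
It also fails if it takes over 208 s, if anything falls off the work surface, if the arm or the gripper's body presses on something with over 40 N, if the wrist force passes 120 N, or if a joint passes its speed limit or range.

## Working session

There is one attempt and no reset: what is moved stays moved. The work goes in short steps, Python scripts to look and compute and a tool call to move; the robot and the scene stay as the last step left them, time stands still between calls to the robot, and variables do not carry over. Pictures are saved under pics/ and viewed, at most 14 in all, crops included, and the job is handed in when it is done.

Besides the shell and the picture viewer there is one more tool, called as name(argument=value, ...), one argument or row to a line, values as JSON. move_arm: Moves the arm, as the interface text tells. Its arguments: {"type":"object","properties":{"targets":{"type":"string"}},"required":["targets"]}

```bash
ls; mkdir -p pics; cat > h.py <<'E'
import numpy as np, cv2
from cell import read_state, cams, order, ctrl
from scipy.spatial.transform import Rotation as R
def grab(n,save=None):
    im=cams.get_image(n)
    if save: cv2.imwrite('pics/'+save,im['color'][:,:,::-1])
    return im
def cam(im):
    h=im['color'].shape[0]; f=h/2/np.tan(np.radians(im['fovy'])/2)
    K=np.array([[f,0,im['cx']],[0,f,im['cy']],[0,0,1]]); return K,R.from_rotvec(np.ravel(im['rvec'])).as_matrix(),np.ravel(im['tvec'])
def pix2w(im,uv,z):
    K,r,t=cam(im); d=r.T@np.linalg.inv(K)@np.array([uv[0],uv[1],1.]); c=-r.T@t
    return c+d*(z-c[2])/d[2]
def w2pix(im,p):
    K,r,t=cam(im); q=K@(r@np.asarray(p,float)+t); return q[:2]/q[2]
E
python3 - <<'E'
from h import *
for n in('top','scene'):
    im=grab(n,n+'0.png'); K,r,t=cam(im); print(n,im['fovy'],-r.T@t,r[2])
print(read_state(), ctrl.pinch_z)
E
```

```text
pics
top 50.28758780505011 [ 297.39711924   21.0737372  1298.9148737 ] [ 0.19689819  0.00364642 -0.98041716]
scene 42.44883514943905 [1105.17427848 1049.25738845 1041.08064987] [-0.37784707 -0.68996213 -0.61740088]
{'clock': 0.1, 'qpos': array([-1.31375069,  0.62923943,  0.03847694,  1.51827033, -0.02700618,
        0.9963288 , -0.01997194]), 'qd': array([ 0.00028969, -0.00166693,  0.0014657 , -0.00368804,  0.00020517,
       -0.00153483,  0.00162319]), 'tau': array([ 2.79321641e-03, -5.64527464e+01,  1.23057313e+00, -1.93972170e+01,
        1.13619893e-02,  5.46379466e-03,  1.30740219e-05]), 'eef_pos': array([206.02974498, 615.88246145, 230.49011363]), 'tool_rot': array([-3.13986586e+00,  3.06691439e-05,  2.81874565e+00]), 'force': array([-0.26817813,  0.18355206, -0.01932892]), 'torque': array([-0.01877609,  0.02346133,  0.01423752]), 'gripper_force': 0.0, 'width': 85.44561106097593} 18.700000000000003
```

View pics/top0.png

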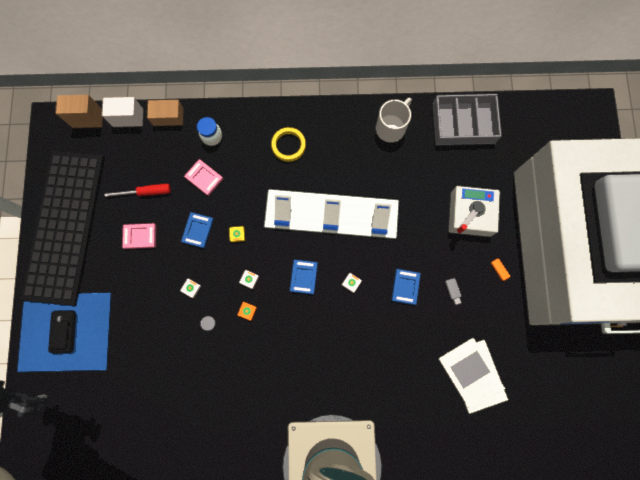

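View pics/scene0.png

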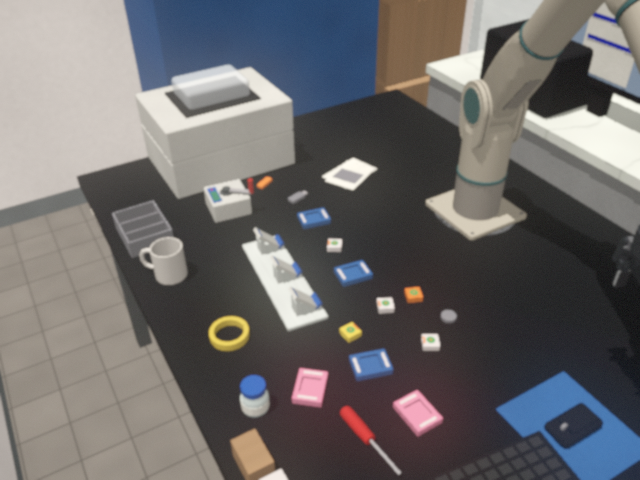

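The three white modules with green windows are at (190,288), (249,279) and (352,283). The orange (247,311) and yellow (237,234) ones are look-alikes. The blue carriers are at (197,230), (304,277) and (406,287), and the pink ones are decoys. The rests are at about (282,210), (331,215) and (381,220), with the red lever knob at (462,228). I'll measure next and confirm with one enlarged crop.

```bash
cat >> h.py <<'E'
def blobs(im,mask,z,amin,amax,box=None):
    """centre, long-side yaw (deg), sizes, in world, of blobs in mask taken at height z"""
    n,l,s,c=cv2.connectedComponentsWithStats(mask.astype(np.uint8)); out=[]
    for i in range(1,n):
        if not amin<s[i,4]<amax: continue
        if box and not(box[0]<c[i][0]<box[2] and box[1]<c[i][1]<box[3]): continue
        v,u=np.where(l==i)
        P=np.array([pix2w(im,q,z)[:2] for q in zip(u,v)],np.float32)
        (cx,cy),(w,h),a=cv2.minAreaRect(P)
        if h>w: w,h,a=h,w,a+90
        out.append(dict(c=np.round(P.mean(0),1),r=np.round([cx,cy],1),yaw=round((a+90)%180-90,1),s=np.round([w,h],1),px=np.round(c[i],1),n=int(s[i,4])))
    return out
def masks(im):
    c=im['color'].astype(int); r,g,b=c[...,0],c[...,1],c[...,2]
    hsv=cv2.cvtColor(im['color'],cv2.COLOR_RGB2HSV)
    blue=(hsv[...,0]>100)&(hsv[...,0]<125)&(hsv[...,1]>120)&(hsv[...,2]>60)
    green=(hsv[...,0]>45)&(hsv[...,0]<85)&(hsv[...,1]>80)&(hsv[...,2]>60)
    white=(hsv[...,1]<60)&(hsv[...,2]>120)
    red=((hsv[...,0]<8)|(hsv[...,0]>172))&(hsv[...,1]>150)&(hsv[...,2]>80)
    return dict(blue=blue,green=green,white=white,red=red)
E
python3 - <<'E'
from h import *
im=grab('top'); m=masks(im)
box=(150,180,520,330)
f=lambda k,M: cv2.morphologyEx(M.astype(np.uint8),cv2.MORPH_CLOSE,np.ones((k,k)))
for nm,M,z,a,b in(('carrier',f(9,m['blue']),15,300,1500),('ledge',m['blue'],25,20,200),('module',f(5,m['white']|m['green']),16,120,450),('standbase',f(3,m['white']),5,3000,9000),('green',m['green'],16,8,100),('red',m['red'],110,5,100)):
    for q in blobs(im,M,z,a,b,box): print(nm,q)
c=cv2.resize(im['color'][170:330,170:430],None,fx=3,fy=3,interpolation=2)
cv2.imwrite('pics/crop1.png',c[:,:,::-1])
E
```

```text
carrier {'c': array([581.4, 330.6], dtype=float32), 'r': array([581.4, 330.8]), 'yaw': -15.9, 's': array([83.8, 65.5]), 'px': array([196.7, 229.5]), 'n': 808}
carrier {'c': array([453.7,  58.7], dtype=float32), 'r': array([453.9,  58.6]), 'yaw': -8.2, 's': array([83.7, 63.9]), 'px': array([303.3, 276.4]), 'n': 836}
carrier {'c': array([ 422.5, -198. ], dtype=float32), 'r': array([ 422.7, -198. ]), 'yaw': -11.1, 's': array([83.9, 64.1]), 'px': array([405.8, 286.3]), 'n': 854}
ledge {'c': array([ 657.8, -358.1], dtype=float32), 'r': array([ 658.6, -358.2]), 'yaw': -11.4, 's': array([22.6,  6. ]), 'px': array([463.3, 193.3]), 'n': 23}
ledge {'c': array([ 649.3, -420.7], dtype=float32), 'r': array([ 650.8, -416.7]), 'yaw': 81.1, 's': array([30.7, 23.7]), 'px': array([487.9, 195.8]), 'n': 64}
ledge {'c': array([591.2, 111.1], dtype=float32), 'r': array([591.3, 111.5]), 'yaw': 83.3, 's': array([34.2, 11.8]), 'px': array([281.7, 222.8]), 'n': 64}
ledge {'c': array([577.4, -13.1], dtype=float32), 'r': array([577.1, -13.3]), 'yaw': 88.6, 's': array([33.2, 10.4]), 'px': array([330.4, 226.9]), 
[... 1354 characters left out ...]
'yaw': -45.6, 's': array([15.9, 14.5]), 'px': array([248.1, 278.9]), 'n': 28}
green {'c': array([436.3, -62.1], dtype=float32), 'r': array([436.4, -61. ]), 'yaw': 88.6, 's': array([15.1, 15.1]), 'px': array([351.4, 282. ]), 'n': 28}
green {'c': array([431.9, 345.6], dtype=float32), 'r': array([432.1, 346.5]), 'yaw': 1.4, 's': array([17.7, 15.1]), 'px': array([189.3, 287.6]), 'n': 29}
green {'c': array([371. , 202.3], dtype=float32), 'r': array([370.9, 202.2]), 'yaw': -45.8, 's': array([15.6, 14.2]), 'px': array([246.2, 310.7]), 'n': 26}
red {'c': array([ 548.2, -322.7], dtype=float32), 'r': array([ 547.9, -322.3]), 'yaw': -47.3, 's': array([22.8,  9.9]), 'px': array([461.9, 228.1]), 'n': 45}
```

View pics/crop1.png

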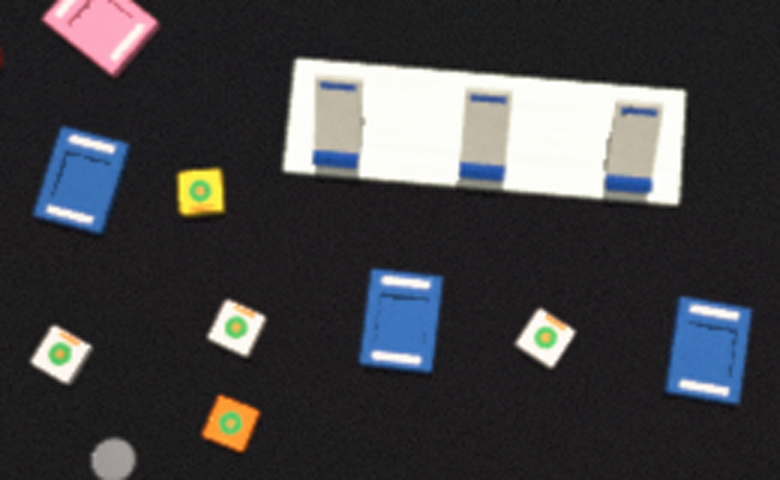

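```bash
cat >> h.py <<'E'
def Rt(yaw,tilt=0):
    """tool down, tool x at yaw+180 deg, then tilted forward (fingers towards +x of yaw) by tilt deg"""
    return R.from_euler('z',yaw,degrees=True)*R.from_euler('y',-tilt,degrees=True)*R.from_euler('zx',[180,180],degrees=True)
def go(p,yaw,tilt=0):
    s=read_state(); r=R.from_euler('xyz',s['tool_rot']); d=np.asarray(p,float)-s['eef_pos']
    T=r.inv().apply(d)/10; w=(r.inv()*Rt(yaw,tilt)).as_rotvec(degrees=True)
    print('shift cm',np.round(T,2),'norm',round(np.linalg.norm(T),1),'turn deg',np.round(w,2),'w',round(s['width'],1),'clk',round(s['clock'],2))
def tool():
    s=read_state(); r=R.from_euler('xyz',s['tool_rot']); return s,r
E
python3 -c "
from h import *
go([431.9,345.6,150],-31.5)"
```

```text
shift cm [-30.   -18.47   8.09] norm 36.1 turn deg [-8.000e-02  1.000e-02  1.301e+01] w 85.3 clk 0.15
```

move_arm(
  targets="1 -3 -1.85 0.8 0 0 0;1 -3 -1.85 0.8 0 0 0;1 -3 -1.85 0.8 0 0 0;1 -3 -1.85 0.8 0 0 0;1 -3 -1.85 0.8 0 0 0",
)

```text
clock: 0.57
eef_pos: [319.8, 479.6, 190.8]
tool_rot: [-3.141, 0.0, 2.819]
force: [1.5, 0.9, -0.3]
width: 85.4
gripper_force: 0.0
```

move_arm(
  targets="1 -3 -1.85 0.8 0 0 0;1 -3 -1.85 0.8 0 0 0;1 -3 -1.85 0.8 0 0 0;1 -3 -1.85 0.8 0 0 0;1 -3 -1.85 0.8 0 0 0",
)

```text
clock: 0.98
eef_pos: [432.7, 344.4, 150.8]
tool_rot: [-3.141, -0.0, 2.819]
force: [0.5, 0.1, 0.2]
width: 85.3
gripper_force: 0.0
```

move_arm(
  targets="1 0 0 0 0 0 6.5;1 0 0 0 0 0 6.5;1 0 0 0 0 0 0;1 0 0 0 0 0 0",
)

```text
clock: 1.32
eef_pos: [431.8, 346.0, 151.1]
tool_rot: [-3.141, -0.0, 2.595]
force: [-0.8, 0.4, -0.0]
width: 85.1
gripper_force: 0.0
```

```bash
python3 -c "
from h import *
go([431.9,345.6,150],-31.5)
im=grab('wrist','w1.png');K,r,t=cam(im);print(-r.T@t,r[2],im['fovy']); s,q=tool(); print(s['eef_pos'],q.inv().apply(-r.T@t-s['eef_pos']),q.inv().apply(r[2]))
m=masks(im)
for b in blobs(im,m['green'],16,100,20000): print(b)
"
```

```text
shift cm [-0.03 -0.03  0.11] norm 0.1 turn deg [-0.02 -0.    0.2 ] w 85.1 clk 1.32
[375.11749467 380.18245871 292.92238891] [ 0.22131258 -0.13588669 -0.96568916] 63.22216604135997
[431.50322557 346.36508263 151.23151079] [  65.78717157   -0.35849033 -141.67282752] [-0.2599618  -0.00125279  0.96561809]
{'c': array([429.6, 345.3], dtype=float32), 'r': array([429.7, 345.3]), 'yaw': 58.7, 's': array([17.5, 16.5]), 'px': array([317.9, 222.1]), 'n': 322}
{'c': array([369.2, 202.4], dtype=float32), 'r': array([369.1, 202.3]), 'yaw': 58.7, 's': array([18.8, 17.9]), 'px': array([111.8, 251.6]), 'n': 380}
```

View pics/w1.png

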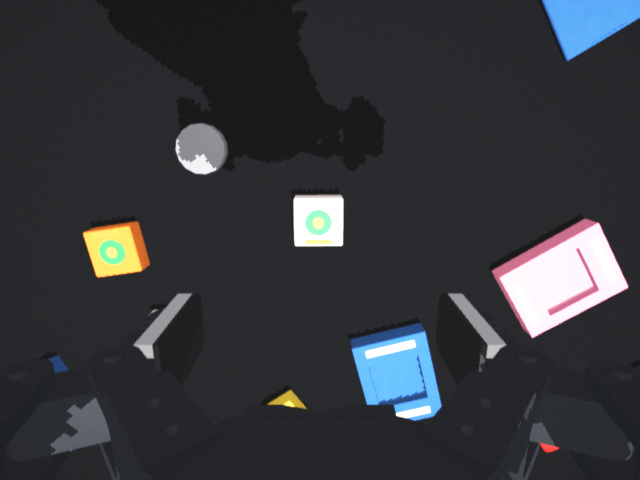

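move_arm(
  targets="1 0.1 -0.2 3 0 0 0;1 0 0 3.5 0 0 0;1 0 0 3.5 0 0 0;1 0 0 3 0 0 0;1 0 0 1.3 0 0 0",
)

```text
clock: 1.78
eef_pos: [427.6, 344.0, 4.9]
tool_rot: [-3.137, -0.002, 2.596]
force: [-1.1, -1.0, -0.5]
width: 85.5
gripper_force: 0.0
```

move_arm(
  targets="1 0 0 0 0 0 0;-1 0 0 0 0 0 0;-1 0 0 0 0 0 0;-1 0 0 0 0 0 0;-1 0 0 0 0 0 0",
)

```text
clock: 2.2
eef_pos: [431.0, 345.5, 10.0]
tool_rot: [3.139, 0.001, 2.592]
force: [0.1, 0.7, -0.1]
width: 38.7
gripper_force: 0.0
```

move_arm(
  targets="-1 0 0 0 0 0 0;-1 0 0 0 0 0 0;-1 0 0 0 0 0 0",
)

```text
clock: 2.45
eef_pos: [431.0, 345.5, 10.3]
tool_rot: [3.139, 0.001, 2.592]
force: [-1.0, -0.9, 8.3]
width: 33.6
gripper_force: 59.1
```

move_arm(
  targets="-1 0 0 -2 0 0 0;-1 0 0 -3 0 0 0;-1 0 0 -3 0 0 0;-1 0 0 -3 0 0 0;-1 0 0 0 0 0 0",
)

```text
clock: 2.87
eef_pos: [433.3, 347.1, 124.5]
tool_rot: [3.131, 0.003, 2.592]
force: [0.5, 0.0, -0.7]
width: 33.4
gripper_force: 60.2
```

```bash
python3 -c "
from h import *
go([639,314,120],-15.9)
"
```

```text
shift cm [-19.27   7.92   0.6 ] norm 20.8 turn deg [  0.58   0.28 -15.6 ] w 33.4 clk 2.87
```

move_arm(
  targets="-1 -3.2 1.32 0 0 0 0;-1 -3.2 1.32 0 0 0 0;-1 -3.2 1.32 0 0 0 0;-1 -3.2 1.32 0 0 0 0;-1 -3.2 1.32 0 0 0 0",
)

```text
clock: 3.28
eef_pos: [602.5, 316.9, 119.0]
tool_rot: [3.141, 0.0, 2.592]
force: [-0.5, 0.9, -0.0]
width: 33.4
gripper_force: 60.2
```

move_arm(
  targets="-1 -3.2 1.32 0 0 0 0;-1 0 0 0 0 0 -5.2;-1 0 0 0 0 0 -5.2;-1 0 0 0 0 0 -5.2;-1 0 0 0 0 0 0",
)

```text
clock: 3.7
eef_pos: [635.2, 311.5, 118.4]
tool_rot: [3.141, -0.0, 2.866]
force: [-0.9, 0.4, 0.3]
width: 33.2
gripper_force: 60.2
```

move_arm(
  targets="-1 0 0 0 0 0 0;-1 0 0 0 0 0 0;-1 0 0 0 0 0 0;-1 0 0 0 0 0 0",
)

```text
clock: 4.03
eef_pos: [635.1, 312.0, 118.5]
tool_rot: [-3.142, 0.0, 2.864]
force: [-0.4, -0.4, 0.1]
width: 33.4
gripper_force: 60.2
```

```bash
cat >> h.py <<'E'
def carr(im,amin=2000):
    M=cv2.morphologyEx(masks(im)['blue'].astype(np.uint8),cv2.MORPH_CLOSE,np.ones((25,25)))
    return blobs(im,M,15,amin,60000)
E
python3 -c "
from h import *
s,r=tool();print(s['eef_pos'],s['tool_rot'],s['width'])
im=grab('wrist','w2.png')
for b in carr(im): print(b)
"
```

```text
[635.06939703 312.04115328 118.45762922] [-3.14156942e+00  2.20126979e-04  2.86354224e+00] 33.355417221138346
{'c': array([578.3, 331.9], dtype=float32), 'r': array([579.8, 331.4]), 'yaw': -16.2, 's': array([80.5, 60.2]), 'px': array([325.7, 139.6]), 'n': 13211}
```

View pics/w2.png

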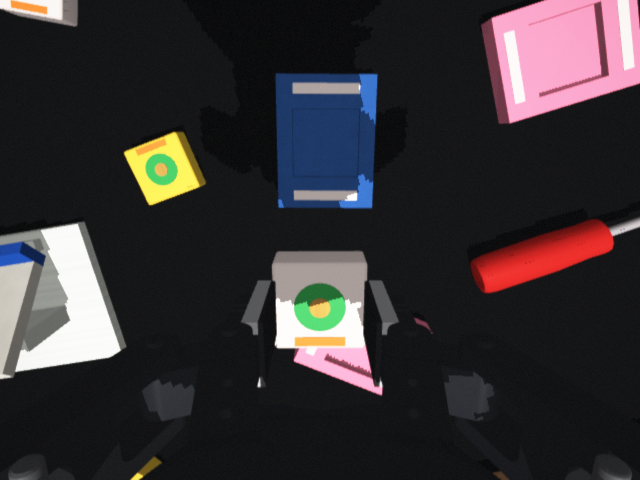

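```bash
cat >> h.py <<'E'
def held(im):
    """centre of held module's window, seen by wrist, world; top 5.7 mm above TCP"""
    s,r=tool(); z=s['eef_pos'][2]+5.7
    g=[b for b in blobs(im,masks(im)['green'],z,800,9000)]
    g.sort(key=lambda b:np.hypot(*(b['r']-s['eef_pos'][:2]))); return g[0]['r']
E
python3 -c "
from h import *
im=grab('wrist'); s,r=tool(); h=held(im); c=carr(im)[0]; print(h,c['r'],r.inv().apply([*(h-s['eef_pos'][:2]),0]), 'shift',r.inv().apply([*(c['r']-h),0])/10)
"
```

```text
[633.9 312.1] [579.9 331.4] [ 1.16061769e+00 -2.59788976e-01 -1.34911057e-04] shift [ 5.72223000e+00  3.75477451e-01 -7.39716093e-04]
```

move_arm(
  targets="-1 2.9 0.19 0 0 0 0;-1 2.82 0.19 0 0 0 0;-1 0 0 3 0 0 0;-1 0 0 3 0 0 0;-1 0 0 2 0 0 0",
)

```text
clock: 4.55
eef_pos: [579.8, 331.4, 36.6]
tool_rot: [-3.141, -0.001, 2.865]
force: [-0.1, -0.5, -0.7]
width: 33.5
gripper_force: 60.2
```

move_arm(
  targets="-1 0 0 1 0 0 -0.3;-1 0 0 0.5 0 0 0;-1 0 0 0 0 0 0;-1 0 0 0 0 0 0;-1 0 0 0 0 0 0",
)

```text
clock: 4.97
eef_pos: [582.4, 331.8, 24.8]
tool_rot: [3.14, 0.002, 2.869]
force: [0.6, -0.1, -0.0]
width: 33.5
gripper_force: 60.2
```

```bash
python3 -c "
from h import *
im=grab('wrist','w3.png'); s,r=tool(); print(s['eef_pos'],s['force'],s['tool_rot']);h=held(im); c=carr(im)[0]; print(h,c, 'shift',r.inv().apply([*(c['r']-h),0])/10)
"
```

```text
[582.32842832 331.72833599  24.8476905 ] [-0.03620545  0.08400326  0.21446254] [3.13959342e+00 1.85424937e-03 2.86908788e+00]
[581.2 331.7] {'c': array([554.2, 338.3], dtype=float32), 'r': array([560.4, 336.9]), 'yaw': 74.3, 's': array([60.2, 44.6]), 'px': array([316.9, 226.3]), 'n': 11181} shift [ 2.14319905 -0.05900088 -0.00409199]
```

move_arm(
  targets="-1 0.12 0 0 0 0 0;-1 0 0 0.3 0 0 0;-1 0 0 0.2 0 0 0;-1 0 0 0 0 0 0;-1 0 0 0 0 0 0",
)

```text
clock: 5.43
eef_pos: [580.3, 331.9, 19.4]
tool_rot: [3.141, 0.0, 2.869]
force: [-1.4, -1.6, 6.2]
width: 33.5
gripper_force: 61.0
```

```bash
python3 -c "
from h import *
s,r=tool(); print(s['eef_pos'],s['force'],s['tool_rot'])
"
```

```text
[580.30155566 331.88647988  19.37730944] [-1.3587251  -1.64256421  6.15005627] [3.14075174e+00 4.67576158e-04 2.86940998e+00]
```

move_arm(
  targets="1 0 0 -0.1 0 0 0;1 0 0 0 0 0 0;1 0 0 0 0 0 0;1 0 0 -1 0 0 0;1 0 0 -3 0 0 0",
)

```text
clock: 5.85
eef_pos: [576.9, 329.7, 55.7]
tool_rot: [-3.135, -0.006, 2.869]
force: [-0.7, -0.0, -0.4]
width: 85.6
gripper_force: 0.0
```

move_arm(
  targets="1 -1 0 -3 0 0 0;1 -2 0 -3 0 0 0;1 -2.5 0 0 0 0 0;1 0 0 0 0 0 0;1 0 0 0 0 0 0",
)

```text
clock: 6.27
eef_pos: [634.5, 315.3, 120.1]
tool_rot: [3.141, 0.002, 2.867]
force: [0.2, 0.2, -0.9]
width: 85.2
gripper_force: 0.0
```

```bash
python3 -c "
from h import *
im=grab('wrist','w3.png'); s,r=tool(); print(s['eef_pos'],s['force'],s['tool_rot'])
for b in blobs(im,masks(im)['green'],25,300,9000): print(b)
for c in carr(im): print(c)
"
```

```text
[632.65015398 316.20013562 119.22666605] [-1.34703825  1.28597449 -1.40807106] [-3.14110165e+00 -9.21898074e-04  2.86839792e+00]
{'c': array([579.2, 331.7], dtype=float32), 'r': array([579.2, 331.8]), 'yaw': 29.0, 's': array([19., 19.]), 'px': array([321.4, 144.8]), 'n': 710}
{'c': array([566.8, 232.8], dtype=float32), 'r': array([566.9, 232.7]), 'yaw': -80.3, 's': array([18.5, 18. ]), 'px': array([157.7, 170.1]), 'n': 621}
{'c': array([578. , 331.7], dtype=float32), 'r': array([580. , 331.2]), 'yaw': -16.2, 's': array([80.7, 60.8]), 'px': array([320.8, 140.9]), 'n': 9297}
```

View pics/w3.png

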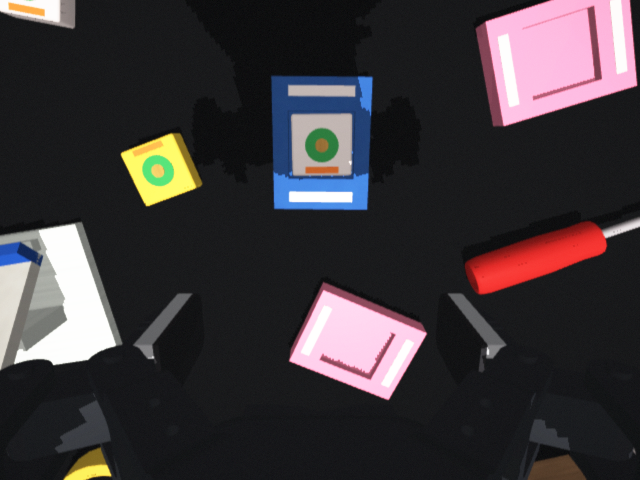

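```bash
python3 -c "
from h import *
go([580,331.2,0],-16.2)"
```

```text
shift cm [ 5.46  0.03 11.93] norm 13.1 turn deg [-0.03 -0.05  0.55] w 85.1 clk 6.32
```

move_arm(
  targets="1 2.7 0 0 0 0 0.5;1 2.8 0 1 0 0 0;1 0 0 3 0 0 0;1 0 0 3 0 0 0;1 0 0 2.5 0 0 0",
)

```text
clock: 6.73
eef_pos: [577.1, 332.7, 22.5]
tool_rot: [-3.14, -0.003, 2.863]
force: [0.2, -0.6, 0.3]
width: 85.2
gripper_force: 0.0
```

move_arm(
  targets="1 0 0 1.5 0 0 0;1 0 0 0.7 0 0 0;1 0 0 0 0 0 0;1 0 0 0 0 0 0;1 0 0 0 0 0 0",
)

```text
clock: 7.15
eef_pos: [581.1, 332.5, 3.8]
tool_rot: [3.14, 0.002, 2.861]
force: [0.6, 0.6, 1.2]
width: 85.7
gripper_force: 0.0
```

```bash
python3 -c "
from h import *
go([580,331.2,-1],-16.2); print(tool()[0]['force'])"
```

```text
shift cm [ 0.07 -0.15  0.48] norm 0.5 turn deg [0.11 0.09 0.1 ] w 85.7 clk 7.15
[0.62619525 0.60533475 1.17467712]
```

move_arm(
  targets="1 0.07 -0.15 0.4 0 0 0;1 0 0 0 0 0 0;-1 0 0 0 0 0 0;-1 0 0 0 0 0 0;-1 0 0 0 0 0 0",
)

```text
clock: 7.57
eef_pos: [579.6, 330.9, -0.7]
tool_rot: [3.14, 0.001, 2.861]
force: [-0.0, -0.2, -0.7]
width: 58.2
gripper_force: 65.3
```

move_arm(
  targets="-1 0 0 0 0 0 0;-1 0 0 0 0 0 0;-1 0 0 0 0 0 0",
)

```text
clock: 7.82
eef_pos: [579.6, 330.9, -0.8]
tool_rot: [3.14, 0.001, 2.861]
force: [-0.5, 0.5, 5.7]
width: 58.5
gripper_force: 66.2
```

```bash
python3 -c "
from h import *
go([580,331.2,-1],-16.2); print(tool()[0]['force'],tool()[0]['eef_pos'])"
```

```text
shift cm [-0.03  0.04  0.02] norm 0.1 turn deg [0.06 0.05 0.11] w 58.5 clk 7.82
[-0.51422998  0.48279705  5.71131949] [579.59391042 330.93694976  -0.76407077]
```

move_arm(
  targets="-1 0 0 -1 0 0 0;-1 0 0 -3 0 0 0;-1 0 0 -3 0 0 0;-1 0 0 -3 0 0 0;-1 0 0 -3 0 0 -2",
)

```text
clock: 8.23
eef_pos: [578.5, 330.1, 129.6]
tool_rot: [-3.141, -0.001, 2.896]
force: [-0.4, 0.6, -1.8]
width: 58.5
gripper_force: 65.4
```

move_arm(
  targets="-1 0 0 -3 0 0 -3;-1 0 0 -3 0 0 -3;-1 0 0 -1 0 0 -2;-1 0 0 0 0 0 0;-1 0 0 0 0 0 0",
)

```text
clock: 8.65
eef_pos: [578.8, 330.2, 198.5]
tool_rot: [3.141, 0.0, 3.034]
force: [0.2, 0.2, -2.3]
width: 58.2
gripper_force: 65.5
```

```bash
python3 -c "
from h import *
go([690,-10,200],-6.3)"
```

```text
shift cm [-14.71 -32.63  -0.15] norm 35.8 turn deg [0.01 0.   0.14] w 58.2 clk 8.65
```

move_arm(
  targets="-1 -1.48 -3.26 0 0 0 0;-1 -1.48 -3.26 0 0 0 0;-1 -1.48 -3.26 0 0 0 0;-1 -1.48 -3.26 0 0 0 0;-1 -1.48 -3.26 0 0 0 0",
)

```text
clock: 9.07
eef_pos: [634.0, 158.5, 195.8]
tool_rot: [-3.14, -0.004, 3.035]
force: [0.4, -0.6, -2.1]
width: 58.2
gripper_force: 65.4
```

move_arm(
  targets="-1 -1.48 -3.26 0 0 0 0;-1 -1.48 -3.26 0 0 0 0;-1 -1.48 -3.26 0 0 0 0;-1 -1.48 -3.26 0 0 0 0;-1 -1.48 -3.26 0 0 0 0",
)

```text
clock: 9.48
eef_pos: [690.2, -11.1, 195.6]
tool_rot: [-3.141, -0.005, 3.034]
force: [0.2, -0.0, -1.7]
width: 57.8
gripper_force: 65.4
```

move_arm(
  targets="-1 0 0 0 0 0 0;-1 0 0 0 0 0 0;-1 0 0 0 0 0 0;-1 0 0 0 0 0 0",
)

```text
clock: 9.82
eef_pos: [690.5, -7.3, 196.8]
tool_rot: [3.14, -0.003, 3.037]
force: [0.1, 0.2, -0.7]
width: 58.6
gripper_force: 65.4
```

```bash
python3 -c "
from h import *
s,r=tool();print(s['eef_pos'],s['width'])
im=grab('wrist','w4.png')
for b in blobs(im,masks(im)['blue'],52,60,9000): print(b)"
```

```text
[690.45833877  -7.31580753 196.79429424] 58.57669110066981
{'c': array([ 567.1, -125.2], dtype=float32), 'r': array([ 566.9, -125. ]), 'yaw': 84.0, 's': array([40.1, 13.3]), 'px': array([128.7,  63.9]), 'n': 1167}
{'c': array([579.8, -11.1], dtype=float32), 'r': array([579.8, -11.5]), 'yaw': 84.0, 's': array([36.1, 12.6]), 'px': array([297.1,  64.9]), 'n': 1071}
{'c': array([592.4, 102.5], dtype=float32), 'r': array([592.5, 102.7]), 'yaw': 84.0, 's': array([39.4, 12.7]), 'px': array([464.6,  65.9]), 'n': 1157}
{'c': array([ 613.2, -151.3], dtype=float32), 'r': array([ 613. , -150.9]), 'yaw': 84.0, 's': array([31.8,  4.2]), 'px': array([107.5, 137.4]), 'n': 275}
{'c': array([627.8, -18.9], dtype=float32), 'r': array([627.6, -18.7]), 'yaw': 84.0, 's': array([30.7,  4.2]), 'px': array([294.3, 138.3]), 'n': 269}
{'c': array([642.5, 112.8], dtype=float32), 'r': array([642.6, 113. ]), 'yaw': 84.0, 's': array([31.8,  3.5]), 'px': array([479.8, 139.5]), 'n': 263}
{'c': array([854.6, -24.5], dtype=float32), 'r': array([855.3, -24.8]), 'yaw': 84.0, 's': array([31.9,  4.1]), 'px': array([319.7, 408.3]), 'n': 123}
```

View pics/w4.png

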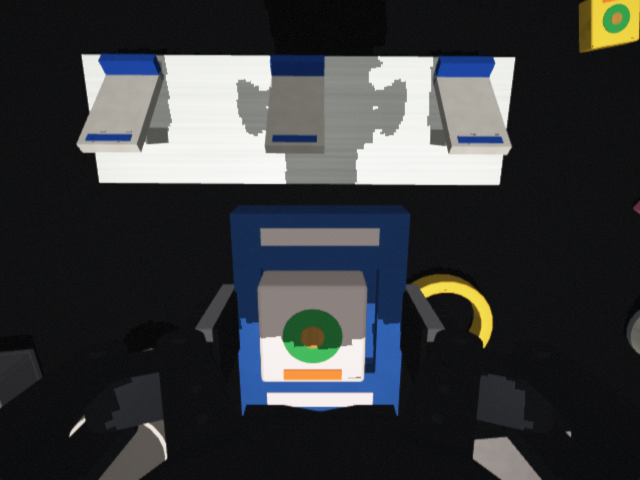

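```bash
cat >> h.py <<'E'
def restpt(P,i,x,y=0,z=0):
    """world point of (x,y,z) in rest frame i (-1 right,0,+1 left); P=[X,Y,yaw deg] of stand"""
    a=np.radians(P[2]); f=np.array([np.cos(a),np.sin(a),0]); l=np.array([-f[1],f[0],0]); u=np.array([0,0,1.]); q=.5**.5
    return np.array([P[0],P[1],52.])+l*(125*i+y)+q*(f+u)*x+q*(u-f)*z
E
python3 - <<'E'
from h import *
from scipy.optimize import least_squares
im=grab('wrist')
B=blobs(im,masks(im)['blue'],52,150,1400)
st=sorted([b['px'] for b in B if 120<b['px'][1]<160],key=lambda p:p[0])
f=lambda v:np.concatenate([w2pix(im,restpt(v,i,v[3]))-p for i,p in zip((-1,0,1),st)])
s=least_squares(f,[620,-15,-6,25]);v=s.x;print(v,np.round(s.fun,2))
s2=least_squares(lambda w:f([*w,25]),[620,-15,-6]);print('x=25',s2.x,np.round(s2.fun,2))
for n,x,z in(('topedge',30,0),('ledge foot',-40,0),('ledge top inner',-40,12)):
    print(n,[np.round(w2pix(im,restpt(v,i,x,y,z)),1) for i in(-1,0,1) for y in(-20,20)])
h=im['color']; 
for c in (281,310): print(c,[(r,tuple(h[r,c])) for r in list(range(70,82))+list(range(140,154))])
E
```

```text
[611.12483288 -16.02160168  -6.35769926  23.4257358 ] [ 0.02 -0.09 -0.04  0.17  0.02 -0.08]
x=25 [610.04749228 -15.83234166  -6.35392428] [-0.74 -0.02 -0.04  0.23  0.78 -0.03]
topedge [array([ 75.3, 143.5]), array([135.6, 143.9]), array([263.6, 144.8]), array([323.8, 145.2]), array([451.5, 146. ]), array([511.5, 146.4])]
ledge foot [array([104.9,  74.1]), array([158. ,  74.5]), array([270.7,  75.3]), array([323.7,  75.7]), array([436.2,  76.5]), array([489.1,  76.8])]
ledge top inner [array([97.1, 60. ]), array([152.1,  60.4]), array([269. ,  61.2]), array([323.9,  61.6]), array([440.5,  62.4]), array([495.3,  62.8])]
281 [(70, (np.uint8(12), np.uint8(31), np.uint8(76))), (71, (np.uint8(12), np.uint8(30), np.uint8(74))), (72, (np.uint8(10), np.uint8(30), np.uint8(73))), (73, (np.uint8(17), np.uint8(34), np.uint8(77))), (74, (np.uint8(25), np.uint8(39), np.uint8(77))), (75, (np.uint8(78), np.uint8(80), np.uint8(92))), (76, (np.uint8(113), np.uint8(112), np.uint8(108))), (77, (np.uint8(119), np.uint8(115), np.uint8(110))), (78, (np.uint8(117), np.uint8(114), np.uint8(108))), (79, (np.u
[... 1551 characters left out ...]
uint8(88))), (141, (np.uint8(60), np.uint8(69), np.uint8(94))), (142, (np.uint8(98), np.uint8(100), np.uint8(102))), (143, (np.uint8(114), np.uint8(111), np.uint8(106))), (144, (np.uint8(112), np.uint8(110), np.uint8(104))), (145, (np.uint8(106), np.uint8(103), np.uint8(98))), (146, (np.uint8(104), np.uint8(101), np.uint8(95))), (147, (np.uint8(103), np.uint8(100), np.uint8(95))), (148, (np.uint8(101), np.uint8(99), np.uint8(93))), (149, (np.uint8(102), np.uint8(99), np.uint8(94))), (150, (np.uint8(101), np.uint8(98), np.uint8(92))), (151, (np.uint8(104), np.uint8(102), np.uint8(96))), (152, (np.uint8(108), np.uint8(106), np.uint8(101))), (153, (np.uint8(124), np.uint8(125), np.uint8(119)))]
```

```bash
sed -i '1a P=[611.1,-16.0,-6.36]' h.py; sed -i '1,3!b' h.py; python3 -c "
from h import *
print([np.round(restpt(P,i,0)) for i in (-1,0,1)]); p=restpt(P,1,3,0,80); print(p); go(p,-6.36,0)"
```

```text
[array([ 597., -140.,   52.]), array([611., -16.,  52.]), array([625., 108.,  52.])]
[570.83476397 114.26208492 110.68986284]
shift cm [13.2  10.84  8.72] norm 19.2 turn deg [ 0.04 -0.09  0.4 ] w 58.3 clk 9.92
```

move_arm(
  targets="-1 2.2 1.8 0.5 0 0 0;-1 2.2 1.8 0.5 0 0 0;-1 2.2 1.8 0.5 0 0 0;-1 2.2 1.8 0.5 0 0 0;-1 2.2 1.8 0.5 0 0 0",
)

```text
clock: 10.33
eef_pos: [590.4, 93.8, 173.3]
tool_rot: [3.141, 0.0, 3.037]
force: [-0.6, 0.4, -2.5]
width: 58.2
gripper_force: 65.4
```

move_arm(
  targets="-1 2.2 1.8 0.5 0 0 0;-1 0 0 0 0 0 0.4;-1 0 0 0 0 -5 0;-1 0 0 0 0 -5 0;-1 0 0 0 0 -5 0",
)

```text
clock: 10.75
eef_pos: [572.0, 113.2, 169.1]
tool_rot: [3.139, 0.266, 3.029]
force: [-0.1, -0.7, -1.8]
width: 58.4
gripper_force: 65.5
```

move_arm(
  targets="-1 0 0 0 0 -5 0;-1 0 0 0 0 -5 0;-1 0 0 0 0 -5 0;-1 0 0 0 0 -5 0;-1 0 0 0 0 -5 0",
)

```text
clock: 11.17
eef_pos: [565.7, 97.3, 165.0]
tool_rot: [-3.093, 0.417, 3.03]
force: [0.1, -0.0, -2.2]
width: 58.3
gripper_force: 67.0
```

move_arm(
  targets="-1 0 0 0 0 -5 0;-1 0 0 0 0 0 0;-1 0 0 0 0 0 0;-1 0 0 0 0 0 0",
)

```text
clock: 11.5
eef_pos: [565.9, 93.2, 164.7]
tool_rot: [-3.082, 0.439, 3.03]
force: [-0.1, 0.9, -2.0]
width: 58.4
gripper_force: 67.0
```

```bash
python3 -c "
from h import *
s,_=tool(); print(s['eef_pos'],s['qpos'])
p=restpt(P,1,3,0,40); go(p,-6.36,45)"
```

```text
[565.92485999  93.18374718 164.65820514] [-0.39603594  0.50970686  0.04546893  2.18193573  1.23366491  0.23989917
 -0.09679842]
shift cm [0.71 2.67 8.61] norm 9.0 turn deg [ -3.39 -19.83   0.54] w 58.4 clk 11.5
```

```bash
cat > kin.py <<'E'
from h import *
import itertools
from scipy.optimize import least_squares
D=[(np.array([-1.31375069,0.62923943,0.03847694,1.51827033,-0.02700618,0.9963288,-0.01997194]),np.array([206.03,615.88,230.49]),R.from_euler('xyz',[-3.13986586,3.0669e-05,2.81874565]))]
def fk(q,v,s):
    o1,o7,d,a,b,c,e1,e2=v; y=lambda t:R.from_rotvec([0,t,0]); z=lambda t:R.from_rotvec([0,0,t])
    r=z(s[0]*q[0]+o1); p=np.array([0,0,d]); r=r*y(q[1])*z(s[1]*q[2]); p=p+r.apply([e1,0,a]); r=r*y(s[4]*q[3])*z(s[2]*q[4]); p=p+r.apply([e2,0,b])
    r=r*y(s[5]*q[5])*z(s[3]*q[6]+o7); p=p+r.apply([0,0,c]); return p,r
E
python3 - <<'E'
from kin import *
s,r=tool(); D.append((s['qpos'],s['eef_pos'],r)); best=[]
for sg in itertools.product((1,-1),(1,-1),(1,-1),(1,-1),(1,),(1,)):
  for e in (0,1):
   for o1 in(2.56,-.06):
    for o7 in (0,3.14):
     def f(v):
        v=np.r_[v[:6],v[6:]*e]; out=[]
        for q,p,ro in D:
            pp,rr=fk(q,v,sg); out+=list((pp-p)/10)+list((rr.inv()*ro).as_rotvec()*30)
        return np.array(out)
     z=least_squares(f,[o1,o7,300,400,400,250,0,0]); best.append((z.cost,e,sg,np.round(z.x,3)))
best.sort(key=lambda b:b[0])
for b in best[:6]: print(b)
E
```

```text
(np.float64(1.1935701845390074e-14), 1, (-1, -1, -1, -1, 1, 1), array([  -0.   ,   -4.712, 1323.755, -444.453,  481.932,  -10.288,
        688.058,   91.834]))
(np.float64(1.1935701989621273e-14), 1, (-1, -1, -1, -1, 1, 1), array([  -0.   ,    1.571, 1323.755, -444.453,  481.932,  -10.288,
        688.058,   91.834]))
(np.float64(1.193570218374729e-14), 1, (-1, -1, -1, -1, 1, 1), array([  -0.   ,    1.571, 1323.755, -444.453,  481.932,  -10.288,
        688.058,   91.834]))
(np.float64(1.1935702183758441e-14), 1, (-1, -1, -1, -1, 1, 1), array([  -0.   ,    1.571, 1323.755, -444.453,  481.932,  -10.288,
        688.058,   91.834]))
(np.float64(0.1515059095127254), 0, (-1, -1, -1, -1, 1, 1), array([-4.20000e-02,  1.53100e+00,  3.59197e+02,  5.54063e+02,
        3.86366e+02,  3.65939e+02,  0.00000e+00,  0.00000e+00]))
(np.float64(0.1515059095493422), 0, (-1, -1, -1, -1, 1, 1), array([-4.20000e-02,  1.53100e+00,  3.59196e+02,  5.54064e+02,
        3.86366e+02,  3.65939e+02,  0.00000e+00,  0.00000e+00]))
```

move_arm(
  targets="-1 0 0 -1 0 0 -6;-1 0 0 -1 0 0 -6;-1 0 0 -1 0 0 -6;-1 0 0 -1 0 0 -6;-1 0 0 -1 0 0 -6",
)

```text
clock: 11.92
eef_pos: [544.8, 98.1, 210.2]
tool_rot: [-2.861, 0.346, -2.689]
force: [-0.8, -0.2, -1.6]
width: 58.3
gripper_force: 66.9
```

```bash
cat >> kin.py <<'E'
import json,os
def log():
    s=read_state(); 
    with open('log.jsonl','a') as f: f.write(json.dumps([list(s['qpos']),list(s['eef_pos']),list(s['tool_rot'])])+'\n')
    a=R.from_euler('xyz',s['tool_rot']).as_matrix(); print('clk',round(s['clock'],1),'q',np.round(s['qpos'],2),'p',np.round(s['eef_pos']),'toolz',np.round(a[:,2],3),'toolx',np.round(a[:,0],3),'w',round(s['width'],1))
E
cat > log.jsonl <<'E'
[[-0.39603594,0.50970686,0.04546893,2.18193573,1.23366491,0.23989917,-0.09679842],[565.92485999,93.18374718,164.65820514],[-3.082,0.439,3.030]]
E
python3 -c "
from kin import *
log()"
```

```text
clk 11.9 q [-0.23  0.41 -0.22  2.18  1.07  0.4   0.59] p [545.  98. 210.] toolz [ 0.415 -0.107 -0.904] toolx [-0.846 -0.411 -0.34 ] w 58.3
```

```bash
cat > fit.py <<'E'
from kin import *
L=[(np.array(q),np.array(p),R.from_euler('xyz',t)) for q,p,t in map(json.loads,open('log.jsonl'))]
S=(-1,-1,-1,-1,1,1)
for q,p,r in L: 
    _,rr=fk(q,[0,np.pi/2,0,0,0,0,0,0],S); print('rot err',round((rr.inv()*r).magnitude(),4))
for off in (0,1):
    f=lambda v:np.concatenate([fk(q,[0,np.pi/2,*v[:4],*(v[4:]*off)],S)[0]-p for q,p,r in D+L])
    z=least_squares(f,[340,400,400,250,0,0]); print(off,np.round(z.x,1),np.round(z.fun,1))
E
python3 fit.py
```

```text
rot err 0.0005
rot err 0.0
0 [447.5 513.4 398.5 413.4   0.    0. ] [-29.8  -5.4   1.6   2.2  12.6  -1.1   6.4  19.7  -0.5]
1 [407.5 546.9 424.6 380.  -19.6  23.2] [-26.7   7.4   0.   -0.7  -2.8   1.6   1.    3.8  -1.6]
```

```bash
cat >> kin.py <<'E'
S=(-1,-1,-1,-1,1,1)
def ori(q): return fk(q,[0,np.pi/2,0,0,0,0,0,0],S)[1]
def rows(qs,c=380,g=-1):
    """rows for a joint path qs (q1..q4 unchanged), TCP swinging c about the wrist"""
    for a,b in zip(qs[:-1],qs[1:]):
        A,B=ori(a),ori(b); d=c*(A.inv()*B).apply([0,0,1])-np.array([0,0,c])
        print(g,*np.round(d/10,1),*np.round((A.inv()*B).as_rotvec(degrees=True),1),end=';')
    print()
E
python3 -c "
from kin import *
q=read_state()['qpos']; e=q.copy(); e[4]=3.14; e[5]=.35; e[6]=0.2
n=20; Q=[q+(e-q)*i/n for i in range(n+1)]; rows(Q); 
for i in (0,5,10,15,20): print(np.round(ori(Q[i]).as_matrix()[:,2],2),np.round(ori(Q[i]).as_matrix()[:,0],2))
"
```

```text
-1 -1.4 -0.7 -0.0 1.1 -2.0 -4.3;-1 -1.4 -0.7 -0.0 1.1 -2.0 -4.3;-1 -1.4 -0.6 -0.0 1.0 -2.0 -4.4;-1 -1.4 -0.6 -0.0 1.0 -2.1 -4.4;-1 -1.4 -0.6 -0.0 1.0 -2.1 -4.4;-1 -1.4 -0.5 -0.0 0.9 -2.1 -4.4;-1 -1.4 -0.5 -0.0 0.9 -2.1 -4.4;-1 -1.4 -0.5 -0.0 0.8 -2.1 -4.4;-1 -1.4 -0.5 -0.0 0.8 -2.1 -4.4;-1 -1.4 -0.4 -0.0 0.7 -2.1 -4.4;-1 -1.4 -0.4 -0.0 0.7 -2.1 -4.4;-1 -1.4 -0.4 -0.0 0.6 -2.1 -4.4;-1 -1.4 -0.3 -0.0 0.6 -2.1 -4.4;-1 -1.4 -0.3 -0.0 0.5 -2.1 -4.4;-1 -1.4 -0.3 -0.0 0.5 -2.1 -4.4;-1 -1.4 -0.2 -0.0 0.4 -2.1 -4.4;-1 -1.4 -0.2 -0.0 0.4 -2.1 -4.4;-1 -1.4 -0.2 -0.0 0.4 -2.0 -4.4;-1 -1.4 -0.2 -0.0 0.3 -2.0 -4.4;-1 -1.3 -0.1 -0.0 0.3 -2.0 -4.5;
[ 0.41 -0.11 -0.9 ] [-0.85 -0.41 -0.34]
[ 0.59 -0.08 -0.81] [-0.58 -0.73 -0.35]
[ 0.7   0.04 -0.71] [-0.22 -0.94 -0.27]
[ 0.74  0.21 -0.64] [ 0.17 -0.98 -0.12]
[ 0.7   0.38 -0.61] [ 0.52 -0.85  0.07]
```

move_arm(
  targets="-1 -1.4 -0.7 0 1.1 -2 -4.3;-1 -1.4 -0.7 0 1.1 -2 -4.3;-1 -1.4 -0.6 0 1 -2 -4.4;-1 -1.4 -0.6 0 1 -2.1 -4.4;-1 -1.4 -0.6 0 1 -2.1 -4.4",
)

```text
clock: 12.33
eef_pos: [612.0, 109.4, 245.8]
tool_rot: [-2.61, 0.361, -2.243]
force: [-0.8, -0.4, -1.8]
width: 58.3
gripper_force: 67.0
```

```bash
python3 -c "
from kin import *
log()"
```

```text
clk 12.3 q [-0.3   0.41 -0.12  2.16  1.56  0.35  0.52] p [612. 109. 246.] toolz [ 0.586 -0.077 -0.806] toolx [-0.582 -0.732 -0.353] w 58.3
```

move_arm(
  targets="-1 -1.4 -0.5 0 0.9 -2.1 -4.4;-1 -1.4 -0.5 0 0.9 -2.1 -4.4;-1 -1.4 -0.5 0 0.8 -2.1 -4.4;-1 -1.4 -0.5 0 0.8 -2.1 -4.4;-1 -1.4 -0.4 0 0.7 -2.1 -4.4",
)

```text
clock: 12.75
eef_pos: [657.8, 153.7, 281.9]
tool_rot: [-2.397, 0.277, -1.803]
force: [-0.1, -1.1, -1.4]
width: 58.2
gripper_force: 67.0
```

```bash
python3 -c "
from kin import *
log()"; python3 fit.py
```

```text
clk 12.8 q [-0.24  0.42 -0.2   2.15  2.07  0.36  0.44] p [658. 154. 282.] toolz [ 0.706  0.04  -0.707] toolx [-0.221 -0.936 -0.274] w 58.2
rot err 0.0005
rot err 0.0
rot err 0.0
rot err 0.0
0 [353.3 557.4 363.  386.    0.    0. ] [-32.   -8.7 -10.3  -4.1  19.1  -0.2  -4.1  16.4   0.3   1.2  17.9   3.1
   6.1  21.3   7.1]
1 [322.1 593.9 410.6 356.7 -36.1  21.7] [-26.9  11.1  -5.7  -8.6   3.2  -1.1 -10.4   1.1  -4.2  -0.8   2.7   2.1
   8.7   8.5   8.9]
```

move_arm(
  targets="-1 -1.4 -0.4 0 0.7 -2.1 -4.4;-1 -1.4 -0.4 0 0.6 -2.1 -4.4;-1 -1.4 -0.3 0 0.6 -2.1 -4.4;-1 -1.4 -0.3 0 0.5 -2.1 -4.4;-1 -1.4 -0.3 0 0.5 -2.1 -4.4",
)

```text
clock: 13.17
eef_pos: [673.6, 217.4, 308.8]
tool_rot: [-2.265, 0.122, -1.398]
force: [0.3, -0.3, -2.0]
width: 58.1
gripper_force: 67.0
```

```bash
python3 -c "
from kin import *
log()"
```

```text
clk 13.2 q [-0.15  0.43 -0.34  2.13  2.45  0.37  0.49] p [674. 217. 309.] toolz [ 0.744  0.208 -0.635] toolx [ 0.17  -0.978 -0.121] w 58.1
```

move_arm(
  targets="-1 -1.4 -0.2 0 0.4 -2.1 -4.4;-1 -1.4 -0.2 0 0.4 -2.1 -4.4;-1 -1.4 -0.2 0 0.4 -2 -4.4;-1 -1.4 -0.2 0 0.3 -2 -4.4;-1 -1.3 -0.1 0 0.3 -2 -4.5",
)

```text
clock: 13.58
eef_pos: [657.4, 283.8, 319.3]
tool_rot: [-2.222, -0.072, -1.019]
force: [-1.1, 1.4, -1.8]
width: 58.4
gripper_force: 67.0
```

```bash
cat >> h.py <<'E'
FL=R.from_euler('z',180,degrees=True)
def gof(p,yaw,tilt=45):
    """as go(), with the tool half-turned about its own z"""
    s=read_state(); r=R.from_euler('xyz',s['tool_rot']); d=np.asarray(p,float)-s['eef_pos']
    T=r.inv().apply(d)/10; w=(r.inv()*Rt(yaw,tilt)*FL).as_rotvec(degrees=True)
    print('shift cm',np.round(T,2),'world',np.round(d),'turn deg',np.round(w,2),round(np.linalg.norm(w),1),'w',round(s['width'],1),'clk',round(s['clock'],2))
E
python3 -c "
from kin import *
log(); gof(restpt(P,1,3,0,80),-6.36)
q=read_state()['qpos']; e=q.copy()
# orientation-only wrist solution for the target with q1..q4 as they stand
T=Rt(-6.36,45)*FL
z=least_squares(lambda w:((ori(np.r_[q[:4],w]).inv()*T).as_rotvec()),[3.3,.4,.2]); print(z.x,z.cost)
"
```

```text
clk 13.6 q [-0.07  0.45 -0.47  2.13  2.77  0.34  0.6 ] p [657. 284. 319.] toolz [ 0.7    0.379 -0.605] toolx [ 0.523 -0.85   0.072] w 58.4
shift cm [ 8.38 26.97  0.12] world [ -87. -170. -209.] turn deg [-25.49  12.63 -60.27] 66.6 w 58.4 clk 13.58
[1.79178656 0.58366778 2.5660217 ] 1.731492536945043e-26
```

```bash
cat >> h.py <<'E'
from scipy.spatial.transform import Slerp
def path(p,rt,n,g=-1,dec=2):
    """rows from the measured pose to p,rt in n equal steps"""
    s=read_state(); r=R.from_euler('xyz',s['tool_rot']); p0=s['eef_pos']; p=np.asarray(p,float)
    sl=Slerp([0,1],R.concatenate([r,rt]))(np.linspace(0,1,n+1))
    for i in range(n):
        d=sl[i].inv().apply((p-p0)/n)/10; w=(sl[i].inv()*sl[i+1]).as_rotvec(degrees=True)
        print(g,*[f'{v:g}' for v in np.r_[np.round(d,dec),np.round(w,1)]],end='\n' if i%5==4 or i==n-1 else ';')
    print('clk',round(s['clock'],1),'w',round(s['width'],1),'total mm',np.round(p-p0,1),'deg',round((r.inv()*rt).magnitude()*57.3,1))
E
python3 -c "
from kin import *
path(restpt(P,1,3,0,80)+[0,0,80],Rt(-6.36,45)*FL,12,dec=1)"
```

```text
-1 0.7 1.7 -0.4 -2.1 1.1 -5;-1 0.6 1.8 -0.3 -2.1 1.1 -5;-1 0.4 1.8 -0.2 -2.1 1.1 -5;-1 0.3 1.9 -0.2 -2.1 1.1 -5;-1 0.1 1.9 -0.1 -2.1 1.1 -5
-1 -0 1.9 -0 -2.1 1.1 -5;-1 -0.2 1.9 0.1 -2.1 1.1 -5;-1 -0.4 1.9 0.1 -2.1 1.1 -5;-1 -0.5 1.8 0.2 -2.1 1.1 -5;-1 -0.7 1.8 0.2 -2.1 1.1 -5
-1 -0.9 1.7 0.3 -2.1 1.1 -5;-1 -1 1.6 0.3 -2.1 1.1 -5
clk 13.6 w 58.4 total mm [ -86.5 -169.5 -128.6] deg 66.7
```

move_arm(
  targets="-1 0.7 1.7 -0.4 -2.1 1.1 -5;-1 0.6 1.8 -0.3 -2.1 1.1 -5;-1 0.4 1.8 -0.2 -2.1 1.1 -5;-1 0.3 1.9 -0.2 -2.1 1.1 -5;-1 0.1 1.9 -0.1 -2.1 1.1 -5",
)

```text
clock: 14.0
eef_pos: [620.8, 212.7, 265.7]
tool_rot: [-2.475, -0.453, -0.777]
force: [0.3, 0.3, -2.0]
width: 57.9
gripper_force: 67.1
```

```bash
python3 -c "
from kin import *
log()"
```

```text
clk 14.0 q [-0.37  0.41 -0.08  2.23  2.7   0.31  1.  ] p [621. 213. 266.] toolz [ 0.679  0.199 -0.707] toolx [ 0.641 -0.63   0.438] w 57.9
```

move_arm(
  targets="-1 0 1.9 0 -2.1 1.1 -5;-1 -0.2 1.9 0.1 -2.1 1.1 -5;-1 -0.4 1.9 0.1 -2.1 1.1 -5;-1 -0.5 1.8 0.2 -2.1 1.1 -5;-1 -0.7 1.8 0.2 -2.1 1.1 -5",
)

```text
clock: 14.42
eef_pos: [585.5, 142.7, 212.2]
tool_rot: [-2.902, -0.736, -0.354]
force: [-0.0, 0.4, -3.1]
width: 58.7
gripper_force: 67.1
```

```bash
python3 -c "
from kin import *
log()
path(restpt(P,1,3,0,80)+[0,0,60],Rt(-6.36,45)*FL,5,dec=1)"
```

```text
clk 14.4 q [-0.64  0.5   0.24  2.37  2.65  0.46  1.36] p [586. 143. 212.] toolz [ 0.694 -0.004 -0.72 ] toolx [ 0.695 -0.257  0.671] w 58.7
-1 -0.6 0.8 0.4 -0.8 0.3 -2.1;-1 -0.6 0.7 0.4 -0.8 0.3 -2.1;-1 -0.7 0.7 0.4 -0.8 0.3 -2.1;-1 -0.7 0.7 0.4 -0.8 0.3 -2.1;-1 -0.7 0.6 0.4 -0.8 0.3 -2.1
clk 14.4 w 58.7 total mm [-14.7 -28.5 -41.5] deg 11.2
```

move_arm(
  targets="-1 -0.6 0.8 0.4 -0.8 0.3 -2.1;-1 -0.6 0.7 0.4 -0.8 0.3 -2.1;-1 -0.7 0.7 0.4 -0.8 0.3 -2.1;-1 -0.7 0.7 0.4 -0.8 0.3 -2.1;-1 -0.7 0.6 0.4 -0.8 0.3 -2.1",
)

```text
clock: 14.83
eef_pos: [570.7, 114.1, 170.6]
tool_rot: [-3.141, -0.783, -0.11]
force: [-0.5, -1.0, -2.7]
width: 58.1
gripper_force: 67.1
```

move_arm(
  targets="-1 0 0 0 0 0 0;-1 0 0 0 0 0 0;-1 0 0 0 0 0 0",
)

```text
clock: 15.08
eef_pos: [571.1, 115.0, 171.3]
tool_rot: [-3.135, -0.783, -0.114]
force: [0.6, 0.3, -1.1]
width: 58.3
gripper_force: 67.0
```

```bash
python3 -c "
from kin import *
log()
path(restpt(P,1,4,0,30),Rt(-6.36,45)*FL,5,dec=1)
im=grab('wrist','w5.png')"
```

```text
clk 15.1 q [-0.67  0.62  0.27  2.45  2.69  0.62  1.43] p [571. 115. 171.] toolz [ 0.701 -0.074 -0.709] toolx [ 0.704 -0.081  0.705] w 58.3
-1 -0.8 0 1.9 -0 0 -0;-1 -0.8 0 1.9 -0 0 -0;-1 -0.8 0 1.9 -0 0 -0;-1 -0.8 0 1.9 -0 0 -0;-1 -0.8 0 1.9 -0 0 -0
clk 15.1 w 58.3 total mm [ 35.6  -4.7 -95.3] deg 0.3
```

View pics/w5.png

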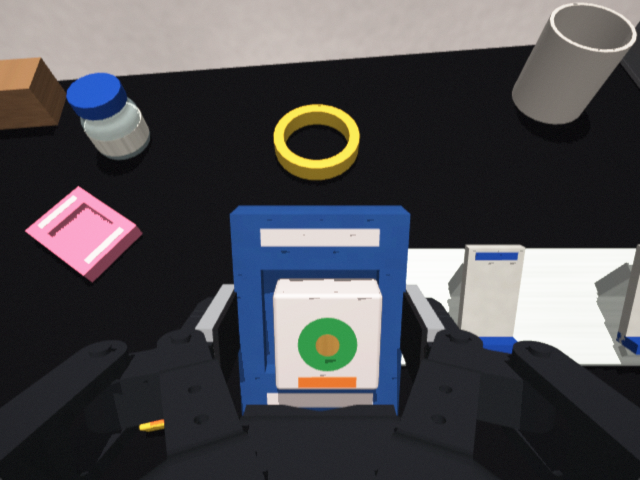

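move_arm(
  targets="-1 -0.8 0 1.9 0 0 0;-1 -0.8 0 1.9 0 0 0;-1 -0.8 0 1.9 0 0 0;-1 -0.8 0 1.9 0 0 0;-1 -0.8 0 1.9 0 0 0",
)

```text
clock: 15.55
eef_pos: [610.0, 111.1, 75.1]
tool_rot: [-3.134, -0.784, -0.115]
force: [-0.1, -0.2, -1.3]
width: 58.3
gripper_force: 67.0
```

move_arm(
  targets="-1 0 0 0 0 0 0;-1 0 0 0 0 0 0;-1 0 0 0 0 0 0",
)

```text
clock: 15.8
eef_pos: [608.7, 110.8, 76.2]
tool_rot: [-3.136, -0.783, -0.114]
force: [-0.5, 0.2, -1.0]
width: 58.6
gripper_force: 66.9
```

```bash
python3 -c "
from kin import *
log()
path(restpt(P,1,4,0,2.5),Rt(-6.36,45)*FL,2)"
```

```text
clk 15.8 q [-0.56  0.87  0.19  2.38  2.78  0.81  1.33] p [609. 111.  76.] toolz [ 0.701 -0.074 -0.709] toolx [ 0.704 -0.081  0.705] w 58.6
-1 -0.07 0.04 1.31 -0.1 0.1 -0.1;-1 -0.08 0.04 1.31 -0.1 0.1 -0.1
clk 15.8 w 58.6 total mm [ 17.3  -2.6 -19.6] deg 0.3
```

move_arm(
  targets="-1 -0.1 0.1 1.3 0 0 0;-1 0 0 0.8 0 0 0;-1 0 0 0.4 0 0 0;-1 0 0 0 0 0 0;-1 0 0 0 0 0 0",
)

```text
clock: 16.22
eef_pos: [625.5, 107.9, 56.6]
tool_rot: [-3.136, -0.782, -0.113]
force: [-0.0, -0.6, -1.4]
width: 58.6
gripper_force: 67.0
```

```bash
cat >> h.py <<'E'
def inrest(i):
    """measured TCP in rest frame i"""
    s=read_state(); o=restpt(P,i,0); A=np.array([restpt(P,i,*e)-o for e in np.eye(3)]); print('TCP in rest',np.round(A@(s['eef_pos']-o),1),'F in rest',np.round(A@s['force'],1),'w',round(s['width'],1),'clk',round(s['clock'],1))
E
python3 -c "
from h import *
inrest(1)"
```

```text
TCP in rest [ 3.6 -0.2  2.8] F in rest [-1.  -0.6 -1. ] w 58.6 clk 16.2
```

move_arm(
  targets="-1 0 0 0.25 0 0 0;-1 -0.2 0 0 0 0 0;-1 0 0 0 0 0 0;-1 0 0 0 0 0 0",
)

```text
clock: 16.55
eef_pos: [625.6, 108.1, 53.4]
tool_rot: [-3.136, -0.782, -0.113]
force: [0.8, 1.1, -1.0]
width: 58.2
gripper_force: 67.0
```

```bash
python3 -c "
from h import *
inrest(1)"
```

```text
TCP in rest [ 1.5 -0.   0.6] F in rest [-0.2  1.2 -1.2] w 58.2 clk 16.6
```

move_arm(
  targets="-1 -0.1 0 0.1 0 0 0;-1 0 0 0 0 0 0;-1 0 0 0 0 0 0",
)

```text
clock: 16.8
eef_pos: [626.4, 108.1, 52.6]
tool_rot: [-3.136, -0.784, -0.113]
force: [1.6, -0.1, 0.1]
width: 58.2
gripper_force: 67.2
```

```bash
python3 -c "
from h import *
inrest(1)"
```

```text
TCP in rest [ 1.5  0.  -0.6] F in rest [ 1.2  0.1 -1.1] w 58.2 clk 16.8
```

move_arm(
  targets="-1 -0.1 0 0.1 0 0 0;-1 -0.1 0 0.1 0 0 0;-1 0 0 0 0 0 0;-1 0 0 0 0 0 0",
)

```text
clock: 17.13
eef_pos: [626.8, 108.1, 52.2]
tool_rot: [-3.135, -0.788, -0.114]
force: [-8.1, 1.7, 18.1]
width: 58.0
gripper_force: 69.1
```

```bash
python3 -c "
from h import *
inrest(1)"
```

```text
TCP in rest [ 1.4  0.  -1.1] F in rest [ 6.9  0.8 18.6] w 58.0 clk 17.1
```

move_arm(
  targets="-1 0.05 0 -0.15 0 0 0;1 0 0 0 0 0 0;1 0 0 0 0 0 0;1 0 0 0 0 0 0;1 0 0 0 0 0 0",
)

```text
clock: 17.55
eef_pos: [624.4, 108.1, 49.9]
tool_rot: [-3.137, -0.78, -0.112]
force: [0.9, 0.5, -0.0]
width: 85.2
gripper_force: 0.0
```

move_arm(
  targets="1 0 0 -1 0 0 0;1 0 0 -2.5 0 0 0;1 0 0 -3 0 0 0;1 0 0 -3 0 0 0;1 0 0 -3 0 0 0",
)

```text
clock: 17.97
eef_pos: [568.1, 123.7, 102.6]
tool_rot: [-3.125, -0.779, -0.112]
force: [0.3, -0.6, -1.6]
width: 86.1
gripper_force: 0.0
```

```bash
python3 -c "
from kin import *
log(); im=grab('wrist','w6.png'); K,r,t=cam(im)
print([np.round(w2pix(im,restpt(P,1,x,y,15)),0) for x in(-40,40) for y in(-30,30)], np.round(w2pix(im,restpt(P,1,0,0,25)),0))
for b in blobs(im,masks(im)['green'],52,100,9000):print(b['px'],b['n'])
im=grab('top');print([ (b['c'],b['yaw']) for b in blobs(im,cv2.morphologyEx(masks(im)['blue'].astype(np.uint8),cv2.MORPH_CLOSE,np.ones((9,9))),15,300,1500,(150,180,520,330))])
print([b['c'] for b in blobs(im,masks(im)['green'],16,8,100,(150,180,440,330))])"
```

```text
clk 18.0 q [-0.38  0.79 -0.18  2.46  2.5   0.94  1.62] p [568. 124. 103.] toolz [ 0.7   -0.062 -0.711] toolx [ 0.707 -0.079  0.703] w 86.1
[array([389., 309.]), array([284., 309.]), array([397., 168.]), array([281., 168.])] [338. 247.]
[341.5 252.9] 867
[(array([638.3, 111.3], dtype=float32), -1.4), (array([453.3,  58.3], dtype=float32), -8.3), (array([ 422.4, -197.9], dtype=float32), -11.1)]
[array([620.5, 112.2], dtype=float32), array([ 445.4, -110.5], dtype=float32)]
```

View pics/w6.png

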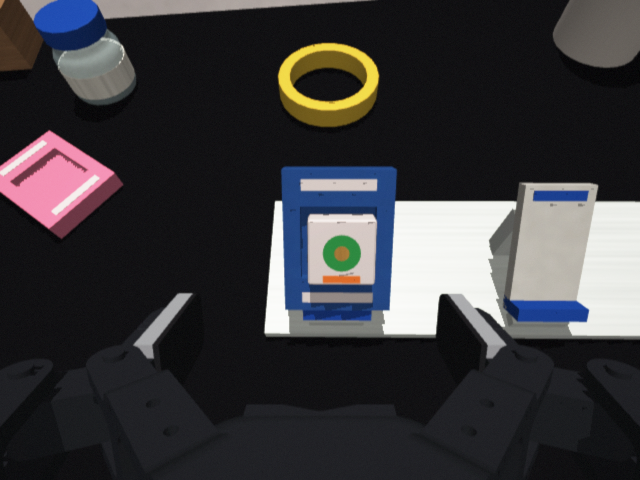

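```bash
cat >> kin.py <<'E'
def chain(q):
    y=lambda t:R.from_rotvec([0,t,0]); z=lambda t:R.from_rotvec([0,0,t])
    r=R.identity(); o=[]
    for k,(f,s) in enumerate(((z,-1),(y,1),(z,-1),(y,1),(z,-1),(y,1),(z,-1))):
        r=r*f(s*q[k]); o.append(r.as_matrix())
    return o
def blk(q):
    c=chain(q); e=np.eye(3)
    # const z; after q1: x,y; after q2: y,z(=along upper arm); after q3: x,y,z... merged
    return np.hstack([e[:,2:],c[0][:,:2],c[2],c[4],c[5][:,[0,2]]])
def lens():
    L=[(np.array(q),np.array(p)) for q,p,t in map(json.loads,open('log.jsonl'))]+[(D[0][0],D[0][1])]
    A=np.vstack([blk(q) for q,_ in L]); b=np.concatenate([p for _,p in L]); lam=.05
    x0=np.array([340,0,0,0,0,400,0,0,400,0,330.])
    A2=np.vstack([A,lam*np.eye(11)]); x=np.linalg.lstsq(A2,np.r_[b,lam*x0],rcond=None)[0]
    return x,A@x-b
E
python3 -c "
from kin import *
x,e=lens(); print(np.round(x),'rms',np.sqrt(np.mean(e**2)),np.abs(e).max())
for q,p,t in map(json.loads,open('log.jsonl')): print(np.round(q,2),np.round(p))"
```

```text
[339.   2. -12.   1. -16. 555.   1.  -0. 381.  -1. 349.] rms 0.2052403480934408 0.5691161055015073
[-0.4   0.51  0.05  2.18  1.23  0.24 -0.1 ] [566.  93. 165.]
[-0.23  0.41 -0.22  2.18  1.07  0.4   0.59] [545.  98. 210.]
[-0.3   0.41 -0.12  2.16  1.56  0.35  0.52] [612. 109. 246.]
[-0.24  0.42 -0.2   2.15  2.07  0.36  0.44] [658. 154. 282.]
[-0.15  0.43 -0.34  2.13  2.45  0.37  0.49] [674. 217. 309.]
[-0.07  0.45 -0.47  2.13  2.77  0.34  0.6 ] [657. 284. 319.]
[-0.37  0.41 -0.08  2.23  2.7   0.31  1.  ] [621. 213. 266.]
[-0.64  0.5   0.24  2.37  2.65  0.46  1.36] [586. 143. 212.]
[-0.67  0.62  0.27  2.45  2.69  0.62  1.43] [571. 115. 171.]
[-0.56  0.87  0.19  2.38  2.78  0.81  1.33] [609. 111.  76.]
[-0.38  0.79 -0.18  2.46  2.5   0.94  1.62] [568. 124. 103.]
```

```bash
cat >> kin.py <<'E'
LO=np.array([-3.06,-.37,-1.25,.18,-1.1,.23,-2.94])+.03; HI=np.array([3.06,2.12,1.32,2.47,4.24,1.98,2.94])-.03
XL=lens()[0]
def FK(q): return blk(q)@XL, ori(q)
def IK(p,rt,q0,w=.02):
    f=lambda q:np.r_[(FK(q)[0]-p)/20,(FK(q)[1].inv()*rt).as_rotvec()*5,w*(q-q0)]
    z=least_squares(f,np.clip(q0,LO+.01,HI-.01),bounds=(LO,HI)); e=f(z.x); 
    print('IK',np.round(z.x,2),'poserr mm',round(np.linalg.norm(e[:3])*20,2),'rad',round(np.linalg.norm(e[3:6])/5,3)); return z.x
def plan(way,g=1,pr=True):
    """rows for a piecewise straight joint path through way[0]=measured q, ..."""
    n_=0
    for k,(a,b) in enumerate(zip(way[:-1],way[1:])):
        m=400; F=[FK(a+(b-a)*i/m) for i in range(m+1)]
        L=sum(np.linalg.norm(F[i+1][0]-F[i][0]) for i in range(m)); W=sum((F[i].__getitem__(1).inv()*F[i+1][1]).magnitude() for i in range(m))*57.3
        n=int(np.ceil(max(L/36,W/6.3,np.abs(b-a).max()/.12))); G=[FK(a+(b-a)*i/n) for i in range(n+1)]
        print('leg',k,'rows',n,'TCP path',[list(np.round(G[int(i)][0]).astype(int)) for i in np.linspace(0,n,6)])
        if pr:
          for i in range(n):
            (p,r),(p2,r2)=G[i],G[i+1]; d=r.inv().apply(p2-p)/10; w=(r.inv()*r2).as_rotvec(degrees=True)
            print(g,*[f'{v:g}' for v in np.r_[np.round(d,1),np.round(w,1)]],end='\n' if i%5==4 or i==n-1 else ';')
E
python3 - <<'E'
from kin import *
q=read_state()['qpos']
e=IK(np.array([450,190,190]),Rt(-26.5),np.array([-.4,.5,0,1.8,0,.7,0]))
m=q.copy(); m=.5*(q+e); m[1]-=.2; m[3]-=.25; m[5]=.5
print(np.round(m,2)); plan([q,m,e])
E
```

```text
IK [-0.31  0.46 -0.21  2.    0.14  0.69  0.5 ] poserr mm 0.0 rad 0.0
[-0.34  0.43 -0.2   1.98  1.33  0.5   1.06]
leg 0 rows 18 TCP path [[np.int64(568), np.int64(125), np.int64(101)], [np.int64(595), np.int64(102), np.int64(128)], [np.int64(618), np.int64(89), np.int64(166)], [np.int64(631), np.int64(94), np.int64(194)], [np.int64(648), np.int64(120), np.int64(238)], [np.int64(667), np.int64(165), np.int64(296)]]
1 1.4 0.7 0.1 -2 0.8 5.2;1 1.4 0.5 0 -1.8 0.7 5.4;1 1.3 0.3 -0 -1.6 0.7 5.5;1 1.3 0.1 -0.1 -1.4 0.6 5.6;1 1.2 -0.1 -0.1 -1.3 0.5 5.8
1 1 -0.3 -0.2 -1.1 0.3 5.9;1 0.9 -0.5 -0.3 -0.9 0.2 6;1 0.7 -0.6 -0.4 -0.8 0 6;1 0.6 -0.8 -0.4 -0.7 -0.1 6.1;1 0.4 -0.9 -0.5 -0.6 -0.3 6.2
1 0.2 -1 -0.6 -0.5 -0.5 6.2;1 -0.1 -1.1 -0.7 -0.4 -0.7 6.2;1 -0.3 -1.1 -0.7 -0.3 -0.9 6.3;1 -0.5 -1.2 -0.8 -0.3 -1.1 6.3;1 -0.8 -1.2 -0.9 -0.3 -1.3 6.3
1 -1 -1.2 -1 -0.3 -1.5 6.2;1 -1.3 -1.1 -1 -0.3 -1.7 6.2;1 -1.5 -1 -1.1 -0.4 -1.9 6.2
leg 1 rows 16 TCP path [[np.int64(667), np.int64(165), np.int64(296)], [np.int64(634), np.int64(150), np.int64(268)], [np.int64(595), np.int64(142), np.int64(242)], [np.int64(552), np.int64(145), np.int64(220)], [np.int64(507), np.int64(158), np.int64(202)], [np.int64(450), np.int64(190), np.int64(190)]]
1 1.1 1 0.1 -1.5 1.8 5.7;1 1.2 1 0.1 -1.5 1.9 5.6;1 1.2 1 0.1 -1.5 2 5.6;1 1.3 0.9 0.1 -1.4 2 5.6;1 1.3 0.9 0.1 -1.4 2.1 5.6
1 1.3 0.8 0.1 -1.3 2.2 5.6;1 1.4 0.8 0.1 -1.3 2.3 5.5;1 1.4 0.8 0.1 -1.2 2.3 5.5;1 1.5 0.7 0.1 -1.1 2.4 5.5;1 1.5 0.7 0.1 -1.1 2.5 5.5
1 1.5 0.6 0.1 -1 2.5 5.4;1 1.6 0.6 0.1 -0.9 2.6 5.4;1 1.6 0.5 0.1 -0.8 2.7 5.4;1 1.6 0.5 0.1 -0.8 2.7 5.4;1 1.6 0.4 0.1 -0.7 2.8 5.3
1 1.6 0.4 0.1 -0.6 2.8 5.3
```

move_arm(
  targets="1 1.4 0.7 0.1 -2 0.8 5.2;1 1.4 0.5 0 -1.8 0.7 5.4;1 1.3 0.3 0 -1.6 0.7 5.5;1 1.3 0.1 -0.1 -1.4 0.6 5.6;1 1.2 -0.1 -0.1 -1.3 0.5 5.8",
)

```text
clock: 18.48
eef_pos: [610.2, 88.0, 147.4]
tool_rot: [-2.784, -0.747, -0.805]
force: [1.2, -0.9, 0.6]
width: 85.5
gripper_force: 0.0
```

move_arm(
  targets="1 1 -0.3 -0.2 -1.1 0.3 5.9;1 0.9 -0.5 -0.3 -0.9 0.2 6;1 0.7 -0.6 -0.4 -0.8 0 6;1 0.6 -0.8 -0.4 -0.7 -0.1 6.1;1 0.4 -0.9 -0.5 -0.6 -0.3 6.2",
)

```text
clock: 18.9
eef_pos: [632.8, 89.6, 194.7]
tool_rot: [-2.511, -0.492, -1.379]
force: [-0.5, 0.2, 0.2]
width: 85.4
gripper_force: 0.0
```

move_arm(
  targets="1 0.2 -1 -0.6 -0.5 -0.5 6.2;1 -0.1 -1.1 -0.7 -0.4 -0.7 6.2;1 -0.3 -1.1 -0.7 -0.3 -0.9 6.3;1 -0.5 -1.2 -0.8 -0.3 -1.1 6.3;1 -0.8 -1.2 -0.9 -0.3 -1.3 6.3",
)

```text
clock: 19.32
eef_pos: [653.4, 125.2, 251.5]
tool_rot: [-2.425, -0.084, -1.773]
force: [-0.4, -0.4, -0.4]
width: 85.5
gripper_force: 0.0
```

move_arm(
  targets="1 -1 -1.2 -1 -0.3 -1.5 6.2;1 -1.3 -1.1 -1 -0.3 -1.7 6.2;1 -1.5 -1 -1.1 -0.4 -1.9 6.2",
)

```text
clock: 19.57
eef_pos: [668.0, 160.7, 297.0]
tool_rot: [-2.453, 0.195, -1.962]
force: [0.2, 0.2, -0.5]
width: 85.4
gripper_force: 0.0
```

```bash
python3 - <<'E'
from kin import *
log()
q=read_state()['qpos']
e=IK(np.array([450,190,190]),Rt(-26.5),np.array([-.4,.5,0,1.8,0,.7,0]))
plan([q,e])
E
```

```text
clk 19.6 q [-0.28  0.43 -0.27  1.99  1.37  0.53  1.02] p [668. 161. 297.] toolz [ 0.645 -0.104 -0.757] toolx [-0.374 -0.907 -0.194] w 85.4
IK [-0.31  0.46 -0.21  2.    0.14  0.69  0.5 ] poserr mm 0.0 rad 0.0
leg 0 rows 16 TCP path [[np.int64(668), np.int64(161), np.int64(297)], [np.int64(633), np.int64(145), np.int64(268)], [np.int64(593), np.int64(138), np.int64(241)], [np.int64(550), np.int64(142), np.int64(219)], [np.int64(506), np.int64(156), np.int64(202)], [np.int64(450), np.int64(190), np.int64(190)]]
1 1.2 1.1 0.1 -1.6 1.9 5.6;1 1.2 1 0.1 -1.6 2 5.6;1 1.2 1 0.1 -1.5 2.1 5.5;1 1.3 1 0.1 -1.5 2.1 5.5;1 1.3 0.9 0.1 -1.4 2.2 5.5
1 1.4 0.9 0.1 -1.4 2.3 5.5;1 1.4 0.8 0.1 -1.3 2.3 5.5;1 1.4 0.8 0.1 -1.2 2.4 5.5;1 1.5 0.8 0.1 -1.2 2.4 5.4;1 1.5 0.7 0.1 -1.1 2.5 5.4
1 1.5 0.7 0.1 -1 2.5 5.4;1 1.5 0.6 0.1 -1 2.6 5.4;1 1.5 0.6 0.1 -0.9 2.6 5.4;1 1.6 0.5 0.1 -0.8 2.7 5.4;1 1.6 0.5 0.1 -0.8 2.7 5.4
1 1.6 0.5 0.1 -0.7 2.7 5.3
```

Tracks the plan within a few mm.

move_arm(
  targets="1 1.2 1.1 0.1 -1.6 1.9 5.6;1 1.2 1 0.1 -1.6 2 5.6;1 1.2 1 0.1 -1.5 2.1 5.5;1 1.3 1 0.1 -1.5 2.1 5.5;1 1.3 0.9 0.1 -1.4 2.2 5.5",
)

```text
clock: 19.98
eef_pos: [606.4, 138.0, 249.9]
tool_rot: [-2.718, 0.296, -2.485]
force: [-0.1, -0.9, 0.1]
width: 85.7
gripper_force: 0.0
```

move_arm(
  targets="1 1.4 0.9 0.1 -1.4 2.3 5.5;1 1.4 0.8 0.1 -1.3 2.3 5.5;1 1.4 0.8 0.1 -1.2 2.4 5.5;1 1.5 0.8 0.1 -1.2 2.4 5.4;1 1.5 0.7 0.1 -1.1 2.5 5.4",
)

```text
clock: 20.4
eef_pos: [533.3, 143.3, 213.2]
tool_rot: [-2.971, 0.233, -3.02]
force: [-0.2, -0.1, -0.2]
width: 85.5
gripper_force: 0.0
```

move_arm(
  targets="1 1.5 0.7 0.1 -1 2.5 5.4;1 1.5 0.6 0.1 -1 2.6 5.4;1 1.5 0.6 0.1 -0.9 2.6 5.4;1 1.6 0.5 0.1 -0.8 2.7 5.4;1 1.6 0.5 0.1 -0.8 2.7 5.4",
)

```text
clock: 20.82
eef_pos: [461.6, 177.0, 192.7]
tool_rot: [-3.121, 0.045, 2.769]
force: [0.2, 0.6, -0.9]
width: 85.8
gripper_force: 0.0
```

move_arm(
  targets="1 1.6 0.5 0.1 -0.7 2.7 5.3;1 0 0 0 0 0 0;1 0 0 0 0 0 0;1 0 0 0 0 0 0",
)

```text
clock: 21.15
eef_pos: [448.9, 188.4, 191.5]
tool_rot: [-3.137, 0.001, 2.686]
force: [-0.0, 0.1, 0.4]
width: 85.3
gripper_force: 0.0
```

```bash
cat >> h.py <<'E'
def mods(im):
    """white modules with green window in a wrist picture: window centre at z=16 and side yaw"""
    m=masks(im); M=cv2.morphologyEx((m['white']|m['green']).astype(np.uint8),cv2.MORPH_CLOSE,np.ones((15,15)))
    G=blobs(im,m['green'],16,100,3000)
    for w in blobs(im,M,16,500,12000):
        for g in G:
            if np.hypot(*(w['r']-g['r']))<12 and 30<w['s'][1]<46: print('module',g['r'],'yaw mod90',w['yaw'],w['s'],'px',g['px'])
E
python3 - <<'E'
from kin import *
log(); im=grab('wrist','w7.png'); mods(im)
for b in blobs(im,masks(im)['green'],16,100,3000): print(b['r'],b['px'])
path([450.5,197.8,120],Rt(-26.5),4,g=1)
E
```

```text
clk 21.1 q [-0.18  0.48 -0.39  2.    0.27  0.72  0.38] p [449. 188. 192.] toolz [-0.001 -0.005 -1.   ] toolx [-0.898  0.44  -0.001] w 85.3
module [ 443.8 -109.6] yaw mod90 64.1 [55.4 44. ] px [ 27.5 347. ]
[369.4 202. ] [291.9 114.9]
[ 443.8 -109.6] [ 27.5 347. ]
1 0.06 0.23 1.79 -0.1 0 0.1;1 0.06 0.23 1.79 -0.1 0 0.1;1 0.06 0.23 1.79 -0.1 0 0.1;1 0.06 0.22 1.79 -0.1 0 0.1
clk 21.2 w 85.4 total mm [  1.8   9.  -71.7] deg 0.5
```

View pics/w7.png

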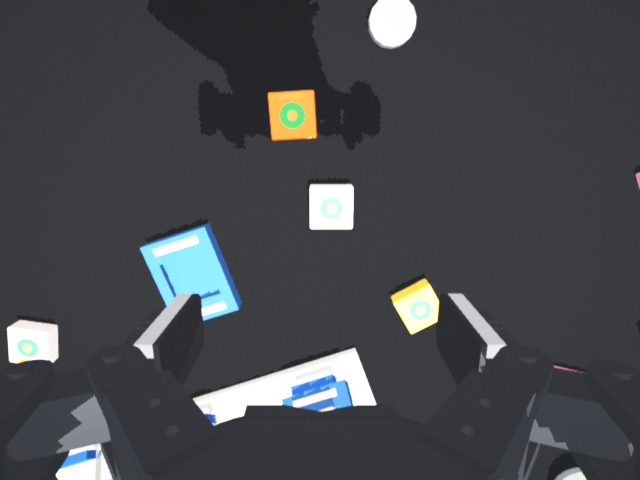

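The white module B is at (331,206), slightly overexposed, so I'll loosen the green threshold.

```bash
sed -i 's/(hsv\[...,0\]<85)&(hsv\[...,1\]>80)/(hsv[...,0]<95)\&(hsv[...,1]>30)/' h.py
python3 - <<'E'
from kin import *
im=cams.get_image('wrist'); mods(im)
E
```

```text
module [448.8 197.4] yaw mod90 -26.0 [38.7 37.1] px [330.4 208. ]
```

move_arm(
  targets="1 0.1 0.2 2 0 0 0;1 0.1 0.2 2 0 0 0;1 0.1 0.2 1.5 0 0 0;1 0 0.2 1 0 0 0;1 0 0 0 0 0 0",
)

```text
clock: 21.67
eef_pos: [447.8, 197.9, 125.2]
tool_rot: [-3.136, -0.004, 2.687]
force: [-0.3, -0.4, 0.2]
width: 85.2
gripper_force: 0.0
```

move_arm(
  targets="1 0 0 0 0 0 0;1 0 0 0 0 0 0;1 0 0 0 0 0 0",
)

```text
clock: 21.92
eef_pos: [449.2, 198.4, 127.7]
tool_rot: [-3.14, -0.001, 2.686]
force: [0.6, -0.3, 0.3]
width: 85.2
gripper_force: 0.0
```

```bash
python3 - <<'E'
from kin import *
log();im=cams.get_image('wrist'); mods(im)
E
```

```text
clk 21.9 q [-0.25  0.58 -0.33  2.05  0.34  0.57  0.3 ] p [449. 198. 128.] toolz [-0.002 -0.001 -1.   ] toolx [-0.898  0.44   0.001] w 85.2
module [566.2 228.7] yaw mod90 4.0 [34.3 31.3] px [428.2 353.5]
```

move_arm(
  targets="1 0 -0.1 3 0 0 0;1 0 0 3 0 0 0;1 0 0 3 0 0 0;1 0 0 2 0 0 0;1 0 0 0.9 0 0 0",
)

```text
clock: 22.38
eef_pos: [446.8, 196.6, 6.0]
tool_rot: [-3.136, -0.004, 2.687]
force: [0.1, -0.0, 0.3]
width: 85.2
gripper_force: 0.0
```

move_arm(
  targets="1 0 0 0 0 0 0;1 0 0 0 0 0 0;1 0 0 0 0 0 0",
)

```text
clock: 22.63
eef_pos: [448.5, 197.7, 9.1]
tool_rot: [-3.141, -0.001, 2.686]
force: [0.2, 0.3, 0.0]
width: 85.6
gripper_force: 0.0
```

move_arm(
  targets="-1 0 0 0 0 0 0;-1 0 0 0 0 0 0;-1 0 0 0 0 0 0;-1 0 0 0 0 0 0;-1 0 0 0 0 0 0",
)

```text
clock: 23.05
eef_pos: [448.0, 197.3, 8.7]
tool_rot: [-3.139, -0.001, 2.686]
force: [-0.8, 0.0, 8.5]
width: 33.9
gripper_force: 59.4
```

move_arm(
  targets="-1 0 0 0 0 0 0;-1 0 0 0 0 0 0",
)

```text
clock: 23.22
eef_pos: [447.9, 197.2, 8.7]
tool_rot: [-3.139, -0.001, 2.686]
force: [-2.3, -0.2, 7.9]
width: 34.1
gripper_force: 59.4
```

```bash
python3 - <<'E'
from kin import *
log();print(read_state()['eef_pos'])
a=np.array([453.5,58.5,0])-[57,0,0]*0; t=Rt(-8.2).apply([1,0,0]); print('next',a-60*t+[0,0,120]); go(a-60*t+[0,0,120],-8.2)
E
```

```text
clk 23.2 q [-0.35  0.79 -0.18  2.1   0.47  0.28  0.19] p [448. 197.   9.] toolz [-0.002 -0.001 -1.   ] toolx [-0.898  0.44   0.001] w 34.1
[447.92575978 197.24880345   8.70289373]Traceback (most recent call last):
  File "<stdin>", line 3, in <module>
ValueError: operands could not be broadcast together with shapes (3,) (0,)
```

move_arm(
  targets="-1 0 0 -2 0 0 0;-1 0 0 -3 0 0 0;-1 0 0 -3 0 0 0;-1 0 0 -3 0 0 0;-1 0 0 0 0 0 0",
)

```text
clock: 23.63
eef_pos: [450.7, 198.9, 122.5]
tool_rot: [3.138, 0.003, 2.686]
force: [0.4, 1.5, 0.3]
width: 33.6
gripper_force: 60.4
```

```bash
python3 - <<'E'
from kin import *
path([512.9,49.9,120],Rt(-8.2),5)
E
```

```text
-1 -2.43 -2.13 0.05 0 0 -3.6;-1 -2.29 -2.28 0.05 0 0 -3.6;-1 -2.14 -2.42 0.05 0 0 -3.6;-1 -1.99 -2.54 0.05 0 0 -3.6;-1 -1.83 -2.66 0.05 0 0 -3.6
clk 23.6 w 33.6 total mm [  62.2 -149.    -2.5] deg 17.9
```

move_arm(
  targets="-1 -2.43 -2.13 0 0 0 -3.6;-1 -2.3 -2.3 0 0 0 -3.6;-1 -2.15 -2.4 0 0 0 -3.6;-1 -2 -2.55 0 0 0 -3.6;-1 -1.85 -2.65 0 0 0 -3.6",
)

```text
clock: 24.05
eef_pos: [510.8, 46.6, 117.5]
tool_rot: [-3.139, -0.004, 3.004]
force: [0.6, 0.7, -0.4]
width: 33.9
gripper_force: 60.4
```

move_arm(
  targets="-1 0 0 0 0 0 0;-1 0 0 0 0 0 0;-1 0 0 0 0 0 0;-1 0 0 0 0 0 0",
)

```text
clock: 24.38
eef_pos: [510.1, 49.8, 117.7]
tool_rot: [-3.14, -0.004, 3.003]
force: [-0.2, 0.2, -0.7]
width: 34.2
gripper_force: 60.4
```

```bash
cat >> h.py <<'E'
def tocarr(im,dz):
    """shift and turn that put the held module over the carrier seen (module bottom dz below TCP)"""
    s,r=tool(); m=masks(im)['green']; z=s['eef_pos'][2]+16-dz
    g=min(blobs(im,m,z,800,9000),key=lambda b:np.hypot(*(b['r']-s['eef_pos'][:2])))['r']
    c=min(carr(im),key=lambda b:np.hypot(*(b['r']-s['eef_pos'][:2])))
    yaw=np.degrees(s['tool_rot'][2])-180; print('TCP',np.round(s['eef_pos'],1),'held',g,'carrier',c['r'],c['s'],c['yaw'],'tool yaw',round((yaw+90)%180-90,1),'shift cm',np.round(r.inv().apply([*(c['r']-g),0])/10,2),'w',round(s['width'],1))
E
python3 - <<'E'
from kin import *
im=grab('wrist'); tocarr(im,8.7)
E
```

```text
TCP [510.2  50.  117.8] held [510.4  49.5] carrier [452.3  58.9] [79.7 60.6] -8.0 tool yaw -7.9 shift cm [5.88 0.13 0.02] w 33.7
```

move_arm(
  targets="-1 2.9 0.1 0 0 0 0;-1 2.9 0 0 0 0 0;-1 0.08 0.03 3 0 0 0;-1 0 0 3 0 0 0;-1 0 0 2 0 0 0",
)

```text
clock: 24.85
eef_pos: [451.4, 59.1, 37.0]
tool_rot: [-3.14, -0.004, 3.004]
force: [0.3, -0.5, -1.1]
width: 33.8
gripper_force: 60.4
```

move_arm(
  targets="-1 0 0 1 0 0 0;-1 0 0 0.4 0 0 0;-1 0 0 0 0 0 0;-1 0 0 0 0 0 0;-1 0 0 0 0 0 0",
)

```text
clock: 25.27
eef_pos: [453.0, 58.2, 24.8]
tool_rot: [-3.14, -0.002, 3.001]
force: [0.0, -0.3, -0.1]
width: 33.6
gripper_force: 60.4
```

```bash
python3 - <<'E'
from kin import *
log(); path([452.1,59.4,17.5],Rt(-8.0),2)
E
```

```text
clk 25.3 q [-0.02  0.75 -0.25  2.19  0.66  0.28  0.58] p [453.  58.  25.] toolz [-0.002 -0.001 -1.   ] toolx [-0.99   0.14   0.002] w 33.6
-1 0.05 0.05 0.37 -0 -0.1 -0;-1 0.05 0.05 0.37 -0 -0.1 -0
clk 25.3 w 33.6 total mm [-0.9  1.2 -7.3] deg 0.1
```

move_arm(
  targets="-1 0.1 0.1 0.3 0 0 0;-1 0 0 0.25 0 0 0;-1 0 0 0.15 0 0 0;-1 0 0 0 0 0 0;-1 0 0 0 0 0 0",
)

```text
clock: 25.68
eef_pos: [451.8, 58.9, 17.7]
tool_rot: [-3.14, -0.002, 3.001]
force: [-1.2, -0.0, 7.7]
width: 33.8
gripper_force: 61.3
```

move_arm(
  targets="1 0 0 0 0 0 0;1 0 0 0 0 0 0;1 0 0 0 0 0 0;1 0 0 -1 0 0 0;1 0 0 -3 0 0 0",
)

```text
clock: 26.1
eef_pos: [449.5, 58.5, 54.9]
tool_rot: [-3.137, -0.009, 3.001]
force: [0.4, -0.4, 0.5]
width: 85.5
gripper_force: 0.0
```

move_arm(
  targets="1 -1 0 -3 0 0 0;1 -2 0 -3 0 0 0;1 -2.5 0 -1 0 0 0;1 0 0 0 0 0 0;1 0 0 0 0 0 0",
)

```text
clock: 26.52
eef_pos: [507.8, 50.6, 127.4]
tool_rot: [-3.14, -0.001, 2.998]
force: [-0.3, 0.1, -1.0]
width: 85.4
gripper_force: 0.0
```

```bash
python3 - <<'E'
from kin import *
log(); im=grab('wrist','w8.png')
print([(b['r'],b['px']) for b in blobs(im,masks(im)['green'],25,300,9000)])
for c in carr(im): print(c)
mods(im)
# module C hover
go([445,-110,130],-26)
E
```

```text
clk 26.5 q [ 0.19  0.63 -0.51  1.99  0.5   0.65  0.77] p [508.  51. 127.] toolz [-0.001 -0.001 -1.   ] toolx [-0.99   0.143  0.001] w 85.4
[(array([452.3,  58.6]), array([319.9, 147.6])), (array([ 443.9, -103.7]), array([ 60. , 171.9])), (array([562. , 222.2]), array([586.2, 278.3])), (array([636.8, 115.9]), array([435.2, 392.7]))]
{'c': array([450.4,  59.3], dtype=float32), 'r': array([452.5,  59. ]), 'yaw': -8.2, 's': array([80. , 60.5]), 'px': array([320.7, 142.6]), 'n': 8695}
{'c': array([613.8,  99.8], dtype=float32), 'r': array([625.1, 104.7]), 'yaw': -0.8, 's': array([75.9, 44.6]), 'px': array([406.6, 360.2]), 'n': 2735}
module [452.7  58.5] yaw mod90 -8.2 [52.3 39.4] px [319.9 147.6]
module [ 444.  -109.7] yaw mod90 55.3 [37.9 36.2] px [ 60.  171.9]
module [644.  117.9] yaw mod90 3.5 [70.8 37.2] px [435.2 392.7]
shift cm [  3.75 -16.77  -0.29] norm 17.2 turn deg [-0.19 -0.2  17.87] w 85.4 clk 26.57
```

```bash
python3 - <<'E'
from kin import *
path([444,-109.7,125],Rt(-34.7),6,g=1)
E
```

```text
1 0.64 -2.79 0.04 -0 -0 4.4;1 0.43 -2.83 0.03 -0 -0 4.4;1 0.2 -2.86 0.03 -0 -0 4.4;1 -0.02 -2.87 0.03 -0 -0 4.4;1 -0.24 -2.86 0.03 -0 -0 4.4
1 -0.46 -2.83 0.03 -0 -0 4.4
clk 26.6 w 85.4 total mm [ -61.9 -160.4   -1.5] deg 26.6
```

move_arm(
  targets="1 0.64 -2.8 0 0 0 4.4;1 0.43 -2.83 0 0 0 4.4;1 0.2 -2.86 0 0 0 4.4;1 0 -2.87 0 0 0 4.4;1 -0.24 -2.86 0 0 0 4.4",
)

```text
clock: 26.98
eef_pos: [452.2, -83.2, 126.3]
tool_rot: [-3.137, -0.005, 2.614]
force: [1.6, -0.5, -0.4]
width: 85.1
gripper_force: 0.0
```

move_arm(
  targets="1 -0.46 -2.83 0 0 0 4.4;1 0 0 0 0 0 0;1 0 0 0 0 0 0;1 0 0 0 0 0 0;1 0 0 0 0 0 0",
)

```text
clock: 27.4
eef_pos: [444.7, -107.8, 127.0]
tool_rot: [-3.139, -0.003, 2.543]
force: [1.0, 0.7, -1.1]
width: 85.7
gripper_force: 0.0
```

```bash
python3 - <<'E'
from kin import *
log(); im=grab('wrist','w9.png'); mods(im)
print([(b['r'],b['px']) for b in blobs(im,masks(im)['green'],16,200,9000)])
go([444,-109.7,9],-34.7)
E
```

```text
clk 27.4 q [ 0.46  0.56 -0.4   2.13  0.42  0.53  0.71] p [ 445. -108.  127.] toolz [-0.004 -0.001 -1.   ] toolx [-0.826  0.564  0.003] w 85.7
module [454.6  62.9] yaw mod90 -8.6 [52.1 42.7] px [560.7  93.3]
module [ 444. -110.] yaw mod90 -34.3 [36.  35.6] px [317.4 233.4]
[(array([454.6,  62.9]), array([560.7,  93.3])), (array([ 444., -110.]), array([317.4, 233.4]))]
shift cm [-0.06 -0.17 11.81] norm 11.8 turn deg [-0.16 -0.15  0.4 ] w 85.4 clk 27.45
```

move_arm(
  targets="1 -0.1 -0.2 3 0 0 0;1 0 0 3 0 0 0;1 0 0 3 0 0 0;1 0 0 2 0 0 0;1 0 0 0.8 0 0 0",
)

```text
clock: 27.87
eef_pos: [442.9, -110.0, 6.7]
tool_rot: [-3.137, -0.006, 2.543]
force: [1.1, 0.1, 0.2]
width: 85.5
gripper_force: 0.0
```

move_arm(
  targets="1 0 0 0 0 0 0;1 0 0 0 0 0 0;1 0 0 0 0 0 0",
)

```text
clock: 28.12
eef_pos: [444.6, -111.3, 9.9]
tool_rot: [-3.139, -0.001, 2.541]
force: [-0.5, 0.7, -0.2]
width: 85.5
gripper_force: 0.0
```

move_arm(
  targets="-1 0 0 0 0 0 0;-1 0 0 0 0 0 0;-1 0 0 0 0 0 0;-1 0 0 0 0 0 0;-1 0 0 0 0 0 0",
)

```text
clock: 28.53
eef_pos: [444.4, -112.0, 10.2]
tool_rot: [-3.139, -0.001, 2.54]
force: [-1.1, -1.0, 8.4]
width: 33.7
gripper_force: 58.9
```

move_arm(
  targets="-1 0 0 0 0 0 0;-1 0 0 0 0 0 0",
)

```text
clock: 28.7
eef_pos: [444.4, -112.0, 10.2]
tool_rot: [-3.138, -0.001, 2.54]
force: [-1.0, 0.3, 8.6]
width: 33.4
gripper_force: 58.9
```

move_arm(
  targets="-1 0 0 -2 0 0 0;-1 0 0 -3 0 0 0;-1 0 0 -3 0 0 0;-1 0 0 -3 0 0 0;-1 0 0 0 0 0 0",
)

```text
clock: 29.12
eef_pos: [447.2, -112.0, 123.8]
tool_rot: [3.142, 0.006, 2.539]
force: [0.2, 0.0, 0.5]
width: 33.3
gripper_force: 60.3
```

```bash
python3 - <<'E'
from kin import *
log()
t=Rt(-11).apply([1,0,0]); path(np.array([422.5,-198,120])-60*t,Rt(-11),5)
E
```

```text
clk 29.1 q [ 0.51  0.58 -0.47  2.13  0.51  0.54  0.63] p [ 447. -112.  124.] toolz [ 0.005 -0.003 -1.   ] toolx [-0.824  0.566 -0.006] w 33.3
-1 -1.67 -1.22 0.09 -0 0.1 -4.7;-1 -1.56 -1.35 0.08 -0 0.1 -4.7;-1 -1.44 -1.47 0.08 -0 0.1 -4.7;-1 -1.32 -1.59 0.08 -0 0.1 -4.7;-1 -1.18 -1.69 0.08 -0 0.1 -4.7
clk 29.1 w 33.3 total mm [ 34.2 -97.4  -3.8] deg 23.5
```

move_arm(
  targets="-1 -1.67 -1.22 0.1 0 0 -4.7;-1 -1.56 -1.35 0.1 0 0 -4.7;-1 -1.44 -1.47 0 0 0 -4.7;-1 -1.32 -1.6 0 0 0 -4.7;-1 -1.18 -1.7 0 0 0 -4.7",
)

```text
clock: 29.53
eef_pos: [478.2, -210.3, 117.2]
tool_rot: [-3.139, -0.004, 2.954]
force: [0.4, 0.2, 0.7]
width: 33.9
gripper_force: 60.3
```

move_arm(
  targets="-1 0 0 0 0 0 0;-1 0 0 0 0 0 0;-1 0 0 0 0 0 0;-1 0 0 0 0 0 0",
)

```text
clock: 29.87
eef_pos: [478.0, -208.1, 117.3]
tool_rot: [-3.14, -0.004, 2.951]
force: [0.4, 0.1, -0.8]
width: 33.8
gripper_force: 60.3
```

```bash
python3 - <<'E'
from kin import *
im=grab('wrist','w10.png'); tocarr(im,10.2)
E
```

```text
TCP [ 478.2 -208.   117.4] held [ 476.2 -207.9] carrier [ 421.2 -198.1] [80.3 60.7] -11.0 tool yaw -10.9 shift cm [ 5.59 -0.08  0.02] w 33.6
```

move_arm(
  targets="-1 2.8 0 0 0 0 0;-1 2.8 -0.1 0 0 0 0;-1 0 0 3 0 0 0;-1 0 0 3 0 0 0;-1 0 0 2 0 0 0",
)

```text
clock: 30.33
eef_pos: [422.1, -198.9, 36.5]
tool_rot: [-3.139, -0.004, 2.951]
force: [0.4, 0.3, -0.7]
width: 33.7
gripper_force: 60.3
```

move_arm(
  targets="-1 0 0 1 0 0 0;-1 0 0 0.3 0 0 0;-1 0 0 0 0 0 0;-1 0 0 0 0 0 0;-1 0 0 0 0 0 0",
)

```text
clock: 30.75
eef_pos: [423.7, -199.6, 25.4]
tool_rot: [-3.139, -0.001, 2.95]
force: [0.1, 0.1, -0.0]
width: 33.8
gripper_force: 60.3
```

```bash
python3 - <<'E'
from kin import *
log(); path([423.2,-198.2,19],Rt(-11),1)
E
```

```text
clk 30.8 q [ 0.64  0.77 -0.39  2.16  0.84  0.37  0.93] p [ 424. -200.   25.] toolz [-0.002 -0.002 -1.   ] toolx [-0.982  0.19   0.001] w 33.8
-1 0.07 0.13 0.64 -0.1 -0.1 0
clk 30.8 w 33.8 total mm [-0.5  1.4 -6.4] deg 0.2
```

move_arm(
  targets="-1 0.1 0.1 0.3 0 0 0;-1 0 0 0.25 0 0 0;-1 0 0 0.1 0 0 0;-1 0 0 0 0 0 0;-1 0 0 0 0 0 0",
)

```text
clock: 31.17
eef_pos: [422.4, -198.6, 19.2]
tool_rot: [-3.138, -0.002, 2.95]
force: [-1.3, -0.0, 13.2]
width: 33.7
gripper_force: 61.8
```

move_arm(
  targets="1 0 0 0 0 0 0;1 0 0 0 0 0 0;1 0 0 0 0 0 0;1 0 0 0 0 0 0",
)

```text
clock: 31.5
eef_pos: [422.1, -198.6, 18.0]
tool_rot: [-3.139, -0.003, 2.95]
force: [1.3, -0.1, -0.1]
width: 79.6
gripper_force: 0.0
```

```bash
python3 - <<'E'
from kin import *
log(); path([421.2,-198.1,-0.8],Rt(-11),1)
E
```

```text
clk 31.5 q [ 0.63  0.78 -0.37  2.16  0.85  0.35  0.92] p [ 422. -199.   18.] toolz [-0.004 -0.002 -1.   ] toolx [-0.982  0.191  0.003] w 79.6
-1 0.09 0.03 1.88 -0.1 -0.2 0
clk 31.5 w 79.6 total mm [ -0.9   0.5 -18.8] deg 0.2
```

move_arm(
  targets="1 0.1 0 1 0 0 0;1 0 0 0.9 0 0 0;1 0 0 0 0 0 0;1 0 0 0 0 0 0;1 0 0 0 0 0 0",
)

```text
clock: 31.92
eef_pos: [421.2, -198.3, -0.8]
tool_rot: [-3.139, -0.003, 2.95]
force: [0.7, 0.6, -0.1]
width: 85.2
gripper_force: 0.0
```

move_arm(
  targets="-1 0 0 0 0 0 0;-1 0 0 0 0 0 0;-1 0 0 0 0 0 0;-1 0 0 0 0 0 0;-1 0 0 0 0 0 0",
)

```text
clock: 32.33
eef_pos: [421.4, -198.5, -0.1]
tool_rot: [-3.139, -0.002, 2.95]
force: [-0.6, 0.5, 6.8]
width: 58.6
gripper_force: 64.4
```

```bash
python3 - <<'E'
from kin import *
log(); print(read_state()['eef_pos'])
E
```

```text
clk 32.3 q [ 0.59  0.82 -0.32  2.17  0.9   0.3   0.87] p [ 421. -198.   -0.] toolz [-0.002 -0.002 -1.   ] toolx [-0.982  0.19   0.002] w 58.6
[ 4.21406637e+02 -1.98471666e+02 -1.39104464e-01]
```

move_arm(
  targets="-1 0 0 -1 0 0 0;-1 0 0 -3 0 0 0;-1 -0.5 0 -3 0 0 0;-1 -0.5 0 -3 0 0 0;-1 -0.5 0 -3 0 0 0",
)

```text
clock: 32.75
eef_pos: [435.8, -200.8, 130.5]
tool_rot: [-3.14, -0.004, 2.95]
force: [0.8, -0.6, -0.9]
width: 58.2
gripper_force: 65.3
```

move_arm(
  targets="-1 -0.5 0 -2 0 0 0;-1 -0.5 0 -2 0 0 0;-1 -0.5 0 -2 0 0 0;-1 0 0 0 0 0 0;-1 0 0 0 0 0 0",
)

```text
clock: 33.17
eef_pos: [451.4, -204.1, 189.6]
tool_rot: [-3.138, -0.001, 2.949]
force: [0.7, -0.1, -2.4]
width: 58.3
gripper_force: 65.4
```

```bash
python3 - <<'E'
from kin import *
log()
im=grab('wrist','w11.png')
q=read_state()['qpos']; T=Rt(-6.36,45)*FL
e2=IK(restpt(P,-1,4,0,30),T,np.array([-.1,.87,.19,2.38,2.78,.81,1.33]))
e=IK(restpt(P,-1,4,0,75),T,np.array([-.1,.8,0.1,2.4,2.78,.6,1.33]))
m=.5*(q+e); m[1]-=.2; m[3]-=.25; m[5]=.5
plan([q,m,e],g=-1)
E
```

```text
clk 33.2 q [ 0.86  0.56 -0.73  1.97  0.51  0.8   1.22] p [ 451. -204.  190.] toolz [-0.002 -0.003 -1.   ] toolx [-0.982  0.191  0.001] w 58.3
IK [ 0.97  1.24 -1.22  2.44  2.45  1.21  2.82] poserr mm 0.77 rad 0.019
IK [ 1.01  1.06 -1.22  2.44  2.29  0.99  2.83] poserr mm 3.77 rad 0.114
leg 0 rows 16 TCP path [[np.int64(450), np.int64(-204), np.int64(189)], [np.int64(488), np.int64(-224), np.int64(193)], [np.int64(529), np.int64(-236), np.int64(204)], [np.int64(571), np.int64(-240), np.int64(220)], [np.int64(613), np.int64(-236), np.int64(240)], [np.int64(664), np.int64(-217), np.int64(273)]]
-1 -1.3 -0.5 -0.1 1.3 -2 -5.6;-1 -1.3 -0.6 -0.1 1.4 -2 -5.6;-1 -1.3 -0.6 -0.1 1.4 -1.9 -5.6;-1 -1.3 -0.7 -0.1 1.5 -1.9 -5.6;-1 -1.3 -0.7 -0.1 1.5 -1.8 -5.6
-1 -1.3 -0.8 -0.1 1.6 -1.8 -5.6;-1 -1.3 -0.8 -0.1 1.7 -1.7 -5.6;-1 -1.2 -0.9 -0.1 1.7 -1.6 -5.7;-1 -1.2 -0.9 -0.1 1.8 -1.6 -5.7;-1 -1.2 -1 -0.2 1.8 -1.5 -5.7
-1 -1.1 -1.1 -0.2 1.9 -1.4 -5.7;-1 -1.1 -1.1 -0.2 1.9 -1.4 -5.7;-1 -1.1 -1.2 -0.2 2 -1.3 -5.7;-1 -1 -1.2 -0.2 2 -1.2 -5.7;-1 -0.9 -1.3 -0.2 2.1 -1.1 -5.7
-1 -0.9 -1.3 -0.2 2.1 -1 -5.7
leg 1 rows 15 TCP path [[np.int64(664), np.int64(-217), np.int64(273)], [np.int64(626), np.int64(-212), np.int64(211)], [np.int64(595), np.int64(-203), np.int64(164)], [np.int64(573), np.int64(-188), np.int64(132)], [np.int64(559), np.int64(-165), np.int64(113)], [np.int64(551), np.int64(-136), np.int64(108)]]
-1 -0 2.4 1.1 -1.6 0.3 -6.4;-1 -0.3 2.2 1 -1.4 0.1 -6.5;-1 -0.6 2 0.9 -1.1 -0 -6.5;-1 -0.8 1.7 0.8 -0.8 -0.1 -6.5;-1 -0.9 1.4 0.8 -0.5 -0.2 -6.4
-1 -1.1 1.1 0.7 -0.2 -0.1 -6.4;-1 -1.1 0.9 0.6 0.1 -0.1 -6.3;-1 -1.2 0.6 0.5 0.4 0 -6.2;-1 -1.2 0.3 0.4 0.7 0.2 -6.1;-1 -1.1 0 0.3 0.9 0.3 -6
-1 -1 -0.3 0.2 1.1 0.6 -5.9;-1 -0.9 -0.5 0.1 1.3 0.8 -5.7;-1 -0.8 -0.7 -0 1.4 1.1 -5.6;-1 -0.6 -0.9 -0.1 1.5 1.3 -5.4;-1 -0.4 -1 -0.2 1.6 1.6 -5.2
```

```bash
cat > seeds.py <<'E'
from kin import *
import io,contextlib,sys
i=float(sys.argv[1]); T=Rt(-6.36,45)*FL; rng=np.random.default_rng(0); out=[]
def ik(p,t,q0,w=.02):
    with contextlib.redirect_stdout(io.StringIO()) as b: q=IK(p,t,q0,w)
    return q,float(b.getvalue().split('mm')[1].split()[0])
for t in (T,T*FL):
  for _ in range(25):
    s=np.array([rng.uniform(-.8,.8),.8,rng.uniform(-.9,.9),2.2,rng.uniform(2.3,4),.7,rng.uniform(-2,2)])
    q,e=ik(restpt(P,i,4,0,60),t,s,.003)
    if e<1: 
        q2,e2=ik(restpt(P,i,0,0,0),t,q,.003)
        if e2<1: out.append((min(np.min(np.r_[q-LO,HI-q]),np.min(np.r_[q2-LO,HI-q2])),np.round(q,2),np.round(q2,2)))
out.sort(key=lambda o:-o[0])
for o in out[:5]: print(o)
E
python3 seeds.py -1; echo; python3 seeds.py 0
sed -i 's/    if e<1: /    out.append((-e,np.round(q,2),0))\n    if 0:/' seeds.py; for i in 1 0 -1; do echo rest $i; python3 seeds.py $i | head -3; done
```

```text
rest 1
(-0.0, array([-0.72,  0.85,  0.39,  2.44,  2.91,  0.77,  1.13]), 0)
(-0.0, array([-0.73,  0.85,  0.39,  2.44,  2.91,  0.77,  1.12]), 0)
(-0.0, array([-0.72,  0.85,  0.39,  2.44,  2.91,  0.77,  1.13]), 0)
rest 0
(-3.41, array([ 0.59,  1.1 , -1.22,  2.44,  2.18,  1.32,  2.57]), 0)
(-3.41, array([ 0.59,  1.1 , -1.22,  2.44,  2.18,  1.32,  2.57]), 0)
(-3.41, array([ 0.59,  1.1 , -1.22,  2.44,  2.18,  1.32,  2.57]), 0)
rest -1
(-2.97, array([ 0.99,  1.12, -1.22,  2.44,  2.34,  1.06,  2.82]), 0)
(-2.97, array([ 0.99,  1.12, -1.22,  2.44,  2.34,  1.06,  2.82]), 0)
(-2.97, array([ 0.99,  1.12, -1.22,  2.44,  2.34,  1.06,  2.82]), 0)
```

```bash
cat > feas.py <<'E'
from kin import *
import io,contextlib
def ik(p,t,q0,w=.003):
    with contextlib.redirect_stdout(io.StringIO()) as b: q=IK(p,t,q0,w)
    a=b.getvalue(); return q,float(a.split('mm')[1].split()[0]),float(a.split()[-1])
if __name__=='__main__':
  for i in (0,-1):
   for tilt in (45,41):
    T=Rt(-6.36,tilt)*FL
    for x,z in ((0,0),(4,5),(4,15),(4,30),(30,25),(50,50)):
      r=[ik(restpt(P,i,x,0,z),T,np.array([-.1-.2*i,.87,s3,2.3,q5,.81,1.3])) for s3,q5 in((.2,2.8),(-.2,3.4),(-.6,2.6))]
      b=min(r,key=lambda k:k[1]+100*k[2]); print(i,tilt,(x,z),np.round(b[0],2),b[1:])
E
python3 feas.py
```

```text
0 45 (0, 0) [-0.18  0.93  0.11  2.43  3.03  0.99  1.41] (0.0, 0.0)
0 45 (4, 5) [-0.18  0.92  0.11  2.44  3.03  0.98  1.41] (0.0, 0.0)
0 45 (4, 15) [ 0.44  1.06 -0.85  2.44  2.51  1.24  2.27] (0.0, 0.0)
0 45 (4, 30) [ 0.6   1.23 -1.22  2.44  2.32  1.43  2.59] (1.29, 0.033)
0 45 (30, 25) [-0.18  0.83  0.12  2.43  3.03  0.88  1.43] (0.0, 0.0)
0 45 (50, 50) [-0.19  0.74  0.12  2.44  3.02  0.8   1.45] (0.0, 0.0)
0 41 (0, 0) [-0.17  0.88  0.1   2.39  3.04  0.83  1.43] (0.0, 0.0)
0 41 (4, 5) [-0.17  0.86  0.11  2.39  3.04  0.82  1.43] (0.0, 0.0)
0 41 (4, 15) [-0.17  0.85  0.11  2.41  3.03  0.82  1.43] (0.0, 0.0)
0 41 (4, 30) [-0.13  0.82  0.04  2.44  2.98  0.82  1.5 ] (0.0, 0.0)
0 41 (30, 25) [-0.17  0.78  0.11  2.38  3.03  0.72  1.45] (0.0, 0.0)
0 41 (50, 50) [-0.18  0.69  0.12  2.39  3.03  0.64  1.46] (0.0, 0.0)
-1 45 (0, 0) [0.17 0.93 0.1  2.42 3.31 1.   1.51] (0.0, 0.0)
-1 45 (4, 5) [0.17 0.91 0.1  2.43 3.31 0.99 1.51] (0.0, 0.0)
-1 45 (4, 15) [ 0.44  0.9  -0.29  2.44  3.07  0.96  1.87] (0.0, 0.0)
-1 45 (4, 30) [ 0.97  1.24 -1.22  2.44  2.45  1.21  2.82] (0.77, 0.019)
-1 45 (30, 25) [0.17 0.82 0.09 2.42 3.31 0.89 1.5 ] (0.0, 0.0)
-1 45 (50, 50) [0.18 0.74 0.08 2.43 3.32 0.81 1.5 ] (0.0, 0.0)
-1 41 (0, 0) [0.17 0.88 0.08 2.38 3.31 0.84 1.5 ] (0.0, 0.0)
-1 41 (4, 5) [0.18 0.86 0.08 2.38 3.31 0.82 1.5 ] (0.0, 0.0)
-1 41 (4, 15) [0.18 0.84 0.08 2.4  3.31 0.83 1.51] (0.0, 0.0)
-1 41 (4, 30) [0.18 0.82 0.08 2.43 3.31 0.83 1.51] (0.0, 0.0)
-1 41 (30, 25) [0.18 0.77 0.07 2.37 3.31 0.73 1.5 ] (0.0, 0.0)
-1 41 (50, 50) [0.19 0.69 0.05 2.37 3.32 0.64 1.5 ] (0.0, 0.0)
```

```bash
python3 - <<'E'
from kin import *
q=read_state()['qpos']; T=Rt(-6.36,45)*FL
e=IK(restpt(P,-1,62,0,58),T,np.array([.18,.7,.08,2.4,3.32,.78,1.5]),.003)
m=.5*(q+e); m[1]-=.15; m[3]-=.2; m[5]=.5
print(np.round(q,2)); plan([q,m,e],g=-1)
E
```

```text
IK [0.18 0.7  0.08 2.41 3.33 0.76 1.49] poserr mm 0.0 rad 0.0
[ 0.86  0.56 -0.72  1.97  0.51  0.8   1.22]
leg 0 rows 15 TCP path [[np.int64(450), np.int64(-204), np.int64(189)], [np.int64(484), np.int64(-270), np.int64(195)], [np.int64(526), np.int64(-319), np.int64(218)], [np.int64(574), np.int64(-349), np.int64(251)], [np.int64(622), np.int64(-356), np.int64(286)], [np.int64(665), np.int64(-345), np.int64(319)]]
-1 -1.4 -2.1 -0 4 -2 -4.3;-1 -1.4 -2.1 -0 3.9 -2 -4.5;-1 -1.3 -2 -0.1 3.9 -1.9 -4.6;-1 -1.3 -2 -0.1 3.8 -1.8 -4.7;-1 -1.2 -2 -0.1 3.7 -1.7 -4.8
-1 -1.2 -1.9 -0.1 3.6 -1.6 -4.9;-1 -1.2 -1.9 -0.2 3.5 -1.6 -5;-1 -1.1 -1.8 -0.2 3.4 -1.5 -5.1;-1 -1.1 -1.8 -0.2 3.2 -1.4 -5.2;-1 -1.1 -1.7 -0.2 3.1 -1.4 -5.3
-1 -1.1 -1.7 -0.2 3 -1.3 -5.4;-1 -1 -1.7 -0.2 2.9 -1.3 -5.5;-1 -1 -1.6 -0.2 2.8 -1.2 -5.5;-1 -1 -1.6 -0.2 2.6 -1.2 -5.6;-1 -0.9 -1.5 -0.2 2.5 -1.1 -5.7
leg 1 rows 16 TCP path [[np.int64(665), np.int64(-345), np.int64(319)], [np.int64(659), np.int64(-338), np.int64(286)], [np.int64(656), np.int64(-316), np.int64(255)], [np.int64(651), np.int64(-278), np.int64(222)], [np.int64(639), np.int64(-227), np.int64(186)], [np.int64(600), np.int64(-141), np.int64(137)]]
-1 -0.3 1 0.5 0.5 0.3 -6.2;-1 -0.5 0.9 0.4 0.6 0.1 -6.2;-1 -0.8 0.8 0.3 0.7 -0.1 -6.1;-1 -1 0.6 0.3 0.8 -0.3 -6.1;-1 -1.2 0.4 0.2 1 -0.4 -6
-1 -1.4 0.3 0.1 1.1 -0.6 -6;-1 -1.5 0.1 0 1.3 -0.8 -5.9;-1 -1.7 -0.1 -0 1.4 -0.9 -5.8;-1 -1.8 -0.4 -0.1 1.6 -1.1 -5.7;-1 -1.9 -0.6 -0.1 1.8 -1.2 -5.6
-1 -2 -0.8 -0.2 2 -1.3 -5.5;-1 -2 -1 -0.2 2.2 -1.4 -5.4;-1 -2.1 -1.3 -0.3 2.4 -1.5 -5.2;-1 -2.1 -1.5 -0.3 2.6 -1.6 -5.1;-1 -2.1 -1.7 -0.3 2.8 -1.6 -4.9
-1 -2.1 -2 -0.4 3 -1.7 -4.7
```

View pics/w11.png

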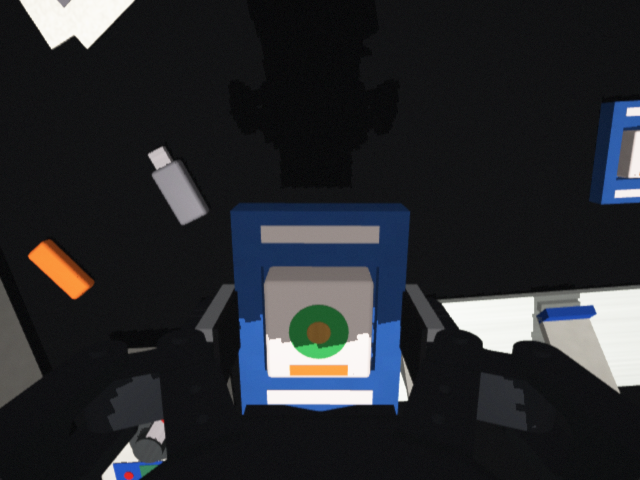

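move_arm(
  targets="-1 -1.4 -2.1 0 4 -2 -4.3;-1 -1.4 -2.1 0 3.9 -2 -4.5;-1 -1.3 -2 -0.1 3.9 -1.9 -4.6;-1 -1.3 -2 -0.1 3.8 -1.8 -4.7;-1 -1.2 -2 -0.1 3.7 -1.7 -4.8",
)

```text
clock: 33.63
eef_pos: [511.0, -305.5, 207.7]
tool_rot: [-2.777, 0.081, -2.909]
force: [0.2, -0.9, -1.7]
width: 58.3
gripper_force: 65.3
```

move_arm(
  targets="-1 -1.2 -1.9 -0.1 3.6 -1.6 -4.9;-1 -1.2 -1.9 -0.2 3.5 -1.6 -5;-1 -1.1 -1.8 -0.2 3.4 -1.5 -5.1;-1 -1.1 -1.8 -0.2 3.2 -1.4 -5.2;-1 -1.1 -1.7 -0.2 3.1 -1.4 -5.3",
)

```text
clock: 34.05
eef_pos: [589.5, -352.8, 261.3]
tool_rot: [-2.467, -0.032, -2.46]
force: [0.5, -0.5, -1.4]
width: 58.2
gripper_force: 65.4
```

move_arm(
  targets="-1 -1.1 -1.7 -0.2 3 -1.3 -5.4;-1 -1 -1.7 -0.2 2.9 -1.3 -5.5;-1 -1 -1.6 -0.2 2.8 -1.2 -5.5;-1 -1 -1.6 -0.2 2.6 -1.2 -5.6;-1 -0.9 -1.5 -0.2 2.5 -1.1 -5.7",
)

```text
clock: 34.47
eef_pos: [665.3, -343.8, 316.9]
tool_rot: [-2.291, -0.294, -2.035]
force: [-0.3, -0.0, -1.0]
width: 57.8
gripper_force: 65.4
```

```bash
python3 - <<'E'
from kin import *
log(); q=read_state()['qpos']; T=Rt(-6.36,45)*FL
e=IK(restpt(P,-1,62,0,58),T,np.array([.18,.7,.08,2.4,3.32,.78,1.5]),.003)
plan([q,e],g=-1)
E
```

```text
clk 34.5 q [ 0.63  0.5  -0.49  2.    1.9   0.58  1.41] p [ 665. -344.  317.] toolz [ 0.586 -0.507 -0.631] toolx [-0.428 -0.856  0.29 ] w 57.8
IK [0.18 0.7  0.08 2.41 3.33 0.76 1.49] poserr mm 0.0 rad 0.0
leg 0 rows 16 TCP path [[np.int64(665), np.int64(-344), np.int64(317)], [np.int64(663), np.int64(-336), np.int64(286)], [np.int64(662), np.int64(-312), np.int64(256)], [np.int64(657), np.int64(-274), np.int64(223)], [np.int64(643), np.int64(-222), np.int64(187)], [np.int64(600), np.int64(-141), np.int64(137)]]
-1 -0.3 0.8 0.5 0.8 0.3 -6;-1 -0.6 0.8 0.5 0.8 0.1 -6;-1 -0.8 0.6 0.4 0.9 -0.1 -6;-1 -1 0.5 0.3 1 -0.3 -6;-1 -1.2 0.4 0.2 1.1 -0.5 -5.9
-1 -1.4 0.2 0.1 1.2 -0.7 -5.9;-1 -1.5 0 0 1.3 -0.8 -5.8;-1 -1.7 -0.1 -0 1.5 -1 -5.8;-1 -1.8 -0.3 -0.1 1.6 -1.2 -5.7;-1 -1.9 -0.5 -0.2 1.8 -1.3 -5.6
-1 -2 -0.8 -0.2 1.9 -1.4 -5.5;-1 -2.1 -1 -0.3 2.1 -1.5 -5.4;-1 -2.1 -1.2 -0.3 2.2 -1.6 -5.2;-1 -2.1 -1.4 -0.4 2.4 -1.7 -5.1;-1 -2.2 -1.6 -0.4 2.6 -1.8 -4.9
-1 -2.2 -1.8 -0.4 2.7 -1.9 -4.8
```

move_arm(
  targets="-1 -0.3 0.8 0.5 0.8 0.3 -6;-1 -0.6 0.8 0.5 0.8 0.1 -6;-1 -0.8 0.6 0.4 0.9 -0.1 -6;-1 -1 0.5 0.3 1 -0.3 -6;-1 -1.2 0.4 0.2 1.1 -0.5 -5.9",
)

```text
clock: 34.88
eef_pos: [662.7, -322.5, 265.2]
tool_rot: [-2.415, -0.664, -1.613]
force: [0.3, 0.2, -1.2]
width: 58.0
gripper_force: 65.4
```

move_arm(
  targets="-1 -1.4 0.2 0.1 1.2 -0.7 -5.9;-1 -1.5 0 0 1.3 -0.8 -5.8;-1 -1.7 -0.1 0 1.5 -1 -5.8;-1 -1.8 -0.3 -0.1 1.6 -1.2 -5.7;-1 -1.9 -0.5 -0.2 1.8 -1.3 -5.6",
)

```text
clock: 35.3
eef_pos: [653.6, -258.9, 210.7]
tool_rot: [-2.753, -0.861, -0.952]
force: [-0.1, -0.0, -1.0]
width: 58.1
gripper_force: 65.4
```

```bash
python3 - <<'E'
from kin import *
log(); q=read_state()['qpos']; T=Rt(-6.36,45)*FL
e=IK(restpt(P,-1,62,0,58),T,np.array([.18,.7,.08,2.4,3.32,.78,1.5]),.003)
plan([q,e],g=-1)
path(restpt(P,-1,62,0,58),T,7,dec=1)
E
```

```text
clk 35.3 q [ 0.57  0.66 -0.45  2.25  2.6   0.76  1.74] p [ 654. -259.  211.] toolz [ 0.716 -0.353 -0.603] toolx [ 0.378 -0.531  0.759] w 58.1
IK [0.18 0.7  0.08 2.41 3.33 0.76 1.49] poserr mm 0.0 rad 0.0
leg 0 rows 7 TCP path [[np.int64(654), np.int64(-259), np.int64(211)], [np.int64(652), np.int64(-244), np.int64(200)], [np.int64(649), np.int64(-228), np.int64(190)], [np.int64(636), np.int64(-194), np.int64(169)], [np.int64(626), np.int64(-176), np.int64(158)], [np.int64(600), np.int64(-141), np.int64(137)]]
-1 -1.6 -0.8 -0 1.9 -0.7 -4.7;-1 -1.7 -0.9 -0.1 2 -1 -4.6;-1 -1.8 -1 -0.2 2 -1.2 -4.5;-1 -1.8 -1.2 -0.3 2.1 -1.5 -4.4;-1 -1.9 -1.3 -0.4 2.1 -1.7 -4.3
-1 -1.9 -1.3 -0.5 2.1 -1.9 -4.2;-1 -2 -1.4 -0.5 2.1 -2.1 -4
-1 -2 -0.6 -0.5 2 -1.5 -4.4;-1 -1.9 -0.8 -0.4 2 -1.5 -4.4;-1 -1.9 -0.9 -0.4 2 -1.5 -4.4;-1 -1.8 -1.1 -0.3 2 -1.5 -4.4;-1 -1.7 -1.2 -0.2 2 -1.5 -4.4
-1 -1.6 -1.4 -0.1 2 -1.5 -4.4;-1 -1.5 -1.5 -0 2 -1.5 -4.4
clk 35.3 w 58.1 total mm [-53.6 118.4 -73.9] deg 35.3
```

move_arm(
  targets="-1 -1.6 -0.8 0 1.9 -0.7 -4.7;-1 -1.7 -0.9 -0.1 2 -1 -4.6;-1 -1.8 -1 -0.2 2 -1.2 -4.5;-1 -1.8 -1.2 -0.3 2.1 -1.5 -4.4;-1 -1.9 -1.3 -0.4 2.1 -1.7 -4.3",
)

```text
clock: 35.72
eef_pos: [627.0, -175.8, 157.6]
tool_rot: [-3.057, -0.848, -0.326]
force: [0.6, 0.2, -2.4]
width: 58.4
gripper_force: 65.4
```

move_arm(
  targets="-1 -1.9 -1.3 -0.5 2.1 -1.9 -4.2;-1 -2 -1.4 -0.5 2.1 -2.1 -4;-1 0 0 0 0 0 0;-1 0 0 0 0 0 0;-1 0 0 0 0 0 0",
)

```text
clock: 36.13
eef_pos: [603.0, -142.9, 138.9]
tool_rot: [-3.139, -0.79, -0.12]
force: [0.3, 0.2, -1.6]
width: 58.4
gripper_force: 65.4
```

```bash
python3 - <<'E'
from kin import *
log(); T=Rt(-6.36,45)*FL; inrest(-1)
path(restpt(P,-1,24,0,21),T,3)
E
```

```text
clk 36.1 q [ 0.54  0.72 -0.44  2.4   2.93  0.74  1.99] p [ 603. -143.  139.] toolz [ 0.706 -0.082 -0.704] toolx [ 0.699 -0.084  0.711] w 58.4
TCP in rest [65.7 -2.  57.2] F in rest [-1.   0.3 -1.3] w 58.4 clk 36.1
-1 -1.4 -0.06 1.2 0.1 -0.1 -0.1;-1 -1.39 -0.06 1.2 0.1 -0.1 -0.1;-1 -1.39 -0.07 1.21 0.1 -0.1 -0.1
clk 36.1 w 58.4 total mm [ -3.6   2.4 -55.1] deg 0.5
```

move_arm(
  targets="-1 -1.4 -0.06 1.2 0.1 -0.1 0;-1 -1.4 -0.06 1.2 0.1 -0.1 -0.1;-1 -1.4 -0.07 1.2 0.1 -0.1 -0.1;-1 0 0 0 0 0 0;-1 0 0 0 0 0 0",
)

```text
clock: 36.55
eef_pos: [599.2, -140.3, 83.5]
tool_rot: [-3.137, -0.785, -0.115]
force: [-0.3, -0.4, -1.0]
width: 58.3
gripper_force: 65.4
```

```bash
python3 - <<'E'
from kin import *
log(); T=Rt(-6.36,45)*FL; inrest(-1)
path(restpt(P,-1,4,0,3),T,3)
E
```

```text
clk 36.5 q [ 0.53  0.87 -0.43  2.41  2.97  0.89  2.  ] p [ 599. -140.   84.] toolz [ 0.702 -0.076 -0.708] toolx [ 0.703 -0.081  0.706] w 58.3
TCP in rest [23.7  0.1 20.9] F in rest [-0.9 -0.4 -0.5] w 58.3 clk 36.5
-1 -0.66 0.01 0.6 -0 0 -0;-1 -0.66 0.01 0.6 -0 0 -0;-1 -0.66 0.01 0.6 -0 0 -0
clk 36.5 w 58.3 total mm [ -1.3   0.  -26.6] deg 0.2
```

move_arm(
  targets="-1 -0.66 0 0.6 0 0 0;-1 -0.66 0 0.6 0 0 0;-1 -0.66 0 0.6 0 0 0;-1 0 0 0 0 0 0;-1 0 0 0 0 0 0",
)

```text
clock: 36.97
eef_pos: [597.9, -139.8, 57.0]
tool_rot: [-3.138, -0.785, -0.113]
force: [0.3, -0.5, -2.0]
width: 58.3
gripper_force: 65.3
```

move_arm(
  targets="-1 -0.2 0 0.2 0 0 0;-1 0 0 0 0 0 0;-1 0 0 0 0 0 0",
)

```text
clock: 37.22
eef_pos: [598.2, -139.8, 55.0]
tool_rot: [-3.138, -0.786, -0.113]
force: [0.1, -0.0, -1.5]
width: 58.3
gripper_force: 65.4
```

```bash
python3 - <<'E'
from kin import *
inrest(-1)
E
```

```text
TCP in rest [2.8 0.6 1.5] F in rest [-1.  -0.  -1.1] w 58.3 clk 37.2
```

move_arm(
  targets="-1 -0.1 0 0.1 0 0 0;-1 0 0 0 0 0 0;-1 0 0 0 0 0 0",
)

```text
clock: 37.47
eef_pos: [598.2, -139.8, 53.5]
tool_rot: [-3.138, -0.786, -0.113]
force: [0.5, 0.0, -1.0]
width: 58.7
gripper_force: 65.4
```

```bash
python3 - <<'E'
from kin import *
inrest(-1)
E
```

```text
TCP in rest [1.7 0.5 0.5] F in rest [-0.3  0.1 -1.1] w 58.7 clk 37.5
```

move_arm(
  targets="-1 -0.1 0 0.1 0 0 0;-1 -0.1 0 0.1 0 0 0;-1 0 0 0 0 0 0;-1 0 0 0 0 0 0",
)

```text
clock: 37.8
eef_pos: [598.3, -139.8, 52.3]
tool_rot: [-3.139, -0.789, -0.112]
force: [-6.7, 0.1, 11.1]
width: 58.4
gripper_force: 66.8
```

```bash
python3 - <<'E'
from kin import *
inrest(-1)
E
```

```text
TCP in rest [ 1.   0.5 -0.5] F in rest [ 3.2 -0.7 12.5] w 58.4 clk 37.8
```

move_arm(
  targets="-1 0 0 -0.1 0 0 0;1 0 0 0 0 0 0;1 0 0 0 0 0 0;1 0 0 0 0 0 0;1 0 0 0 0 0 0",
)

```text
clock: 38.22
eef_pos: [597.4, -139.7, 51.1]
tool_rot: [-3.138, -0.786, -0.113]
force: [-0.5, 0.5, 0.7]
width: 85.8
gripper_force: 0.0
```

move_arm(
  targets="1 0 0 -0.8 0 0 0;1 0.8 0 -0.9 0 0 0;1 1.4 0 -1.4 0 0 0;1 1.8 0 -1.8 0 0 0;1 2 0 -2 0 0 0",
)

```text
clock: 38.63
eef_pos: [589.7, -138.8, 142.3]
tool_rot: [-3.137, -0.783, -0.113]
force: [0.3, -0.6, 0.3]
width: 85.5
gripper_force: 0.0
```

```bash
cat > chk.py <<'E'
from kin import *
import sys
def edges(i,im):
    """compare carrier mask in wrist picture with model of a well-leaning carrier"""
    M=masks(im)['blue'].astype(np.uint8); pts=[w2pix(im,restpt(P,i,x,y,15)) for x,y in((-40,-30),(-40,30),(40,30),(40,-30))]
    n=np.zeros_like(M); cv2.fillPoly(n,[np.int32(np.round(pts))],1); b=M&n
    v,u=np.where(cv2.morphologyEx(M,cv2.MORPH_CLOSE,np.ones((15,15)))*cv2.dilate(n,np.ones((31,31)))>0)
    print('rest',i,'model u',np.round([min(p[0] for p in pts),max(p[0] for p in pts)]),'v',np.round([min(p[1] for p in pts),max(p[1] for p in pts)]),'seen u',u.min(),u.max(),'v',v.min(),v.max(),'fill',round(b.sum()/n.sum(),2))
    print(' window model',np.round(w2pix(im,restpt(P,i,0,0,25))),'seen',[b['px'] for b in blobs(im,masks(im)['green'],52,200,9000)])
E
python3 - <<'E'
from chk import *
log(); im=grab('wrist','w12.png'); edges(-1,im)
im=grab('top'); print([b['c'] for b in blobs(im,masks(im)['green'],16,8,100,(150,180,440,330))],[(b['c'],b['yaw']) for b in blobs(im,cv2.morphologyEx(masks(im)['blue'].astype(np.uint8),cv2.MORPH_CLOSE,np.ones((9,9))),15,300,1500,(150,180,520,330))])
q=read_state()['qpos']
e=IK(np.array([470,58,180]),Rt(-8.2),np.array([0,.5,0,1.95,.2,.7,.3]))
m=.5*(q+e); m[1]-=.15; m[3]-=.2; m[5]=.5
plan([q,m,e])
E
```

```text
clk 38.6 q [ 0.55  0.71 -0.45  2.43  2.93  0.74  1.98] p [ 590. -139.  142.] toolz [ 0.701 -0.075 -0.709] toolx [ 0.704 -0.08   0.705] w 85.5
rest -1 model u [265. 376.] v [288. 413.] seen u 266 373 v 279 410 fill 0.45
 window model [321. 364.] seen [array([628.5, 230.3]), array([324.1, 368.2])]
[array([620.5, 112.1], dtype=float32), array([ 595.6, -148.5], dtype=float32), array([568.7, 228.6], dtype=float32), array([455.4,  58.3], dtype=float32), array([371. , 202.3], dtype=float32)] [(array([638.1, 111.3], dtype=float32), -1.4), (array([452.8,  59. ], dtype=float32), -7.9)]
IK [ 0.09  0.48 -0.38  2.04  0.28  0.67  0.95] poserr mm 0.0 rad 0.0
leg 0 rows 16 TCP path [[np.int64(592), np.int64(-139), np.int64(147)], [np.int64(613), np.int64(-174), np.int64(170)], [np.int64(629), np.int64(-194), np.int64(196)], [np.int64(642), np.int64(-198), np.int64(223)], [np.int64(655), np.int64(-187), np.int64(252)], [np.int64(676), np.int64(-149), np.int64(295)]]
1 1.1 1.2 0.2 -2.7 0.1 4.8;1 1.2 1 0.1 -2.5 0.3 4.9;1 1.2 0.7 0 -2.2 0.4 5.1;1 1.2 0.5 -0 -2 0.4 5.3;1 1.2 0.2 -0.1 -1.8 0.5 5.4
1 1.1 -
[... 313 characters left out ...]
rows 15 TCP path [[np.int64(676), np.int64(-149), np.int64(295)], [np.int64(641), np.int64(-127), np.int64(263)], [np.int64(601), np.int64(-96), np.int64(233)], [np.int64(558), np.int64(-54), np.int64(208)], [np.int64(513), np.int64(-2), np.int64(189)], [np.int64(470), np.int64(58), np.int64(180)]]
1 -0.4 1.6 -0.1 -2.4 0.5 5.8;1 -0.3 1.7 -0.1 -2.5 0.6 5.7;1 -0.2 1.8 -0.1 -2.5 0.7 5.7;1 -0.1 1.9 -0.1 -2.6 0.9 5.6;1 0 2 -0.1 -2.6 1 5.6
1 0.2 2 -0.1 -2.6 1.2 5.5;1 0.3 2.1 -0.1 -2.6 1.3 5.5;1 0.5 2.1 -0.1 -2.6 1.5 5.4;1 0.6 2.2 -0.1 -2.5 1.6 5.4;1 0.8 2.2 -0 -2.5 1.8 5.4
1 0.9 2.2 -0 -2.5 1.9 5.3;1 1.1 2.2 -0 -2.4 2.1 5.3;1 1.2 2.1 0 -2.3 2.2 5.3;1 1.4 2.1 0 -2.2 2.3 5.2;1 1.5 2 0.1 -2.2 2.5 5.2
```

View pics/w12.png

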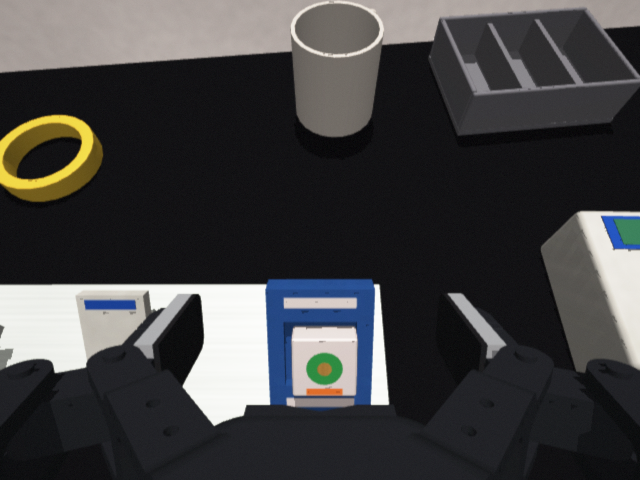

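move_arm(
  targets="1 1.1 1.2 0.2 -2.7 0.1 4.8;1 1.2 1 0.1 -2.5 0.3 4.9;1 1.2 0.7 0 -2.2 0.4 5.1;1 1.2 0.5 0 -2 0.4 5.3;1 1.2 0.2 -0.1 -1.8 0.5 5.4",
)

```text
clock: 39.15
eef_pos: [622.1, -189.2, 180.7]
tool_rot: [-2.891, -0.761, -0.745]
force: [0.2, -0.2, -0.5]
width: 85.3
gripper_force: 0.0
```

move_arm(
  targets="1 1.1 0 -0.2 -1.6 0.5 5.5;1 1 -0.2 -0.2 -1.3 0.4 5.7;1 0.9 -0.4 -0.3 -1.1 0.4 5.8;1 0.7 -0.6 -0.4 -0.9 0.3 5.9;1 0.5 -0.8 -0.5 -0.7 0.2 6",
)

```text
clock: 39.57
eef_pos: [643.7, -196.5, 226.0]
tool_rot: [-2.594, -0.591, -1.362]
force: [-1.1, -0.3, 0.4]
width: 85.3
gripper_force: 0.0
```

move_arm(
  targets="1 0.3 -0.9 -0.5 -0.5 0 6;1 0.1 -1 -0.6 -0.4 -0.1 6.1;1 -0.2 -1.1 -0.7 -0.3 -0.3 6.2;1 -0.4 -1.2 -0.8 -0.2 -0.5 6.2;1 -0.7 -1.2 -0.8 -0.1 -0.7 6.2",
)

```text
clock: 39.98
eef_pos: [668.1, -161.2, 276.4]
tool_rot: [-2.427, -0.247, -1.817]
force: [-1.3, -0.8, 0.1]
width: 85.5
gripper_force: 0.0
```

move_arm(
  targets="1 -1 -1.2 -0.9 -0.1 -0.9 6.2;1 -0.4 1.6 -0.1 -2.4 0.5 5.8;1 -0.3 1.7 -0.1 -2.5 0.6 5.7;1 -0.2 1.8 -0.1 -2.5 0.7 5.7;1 -0.1 1.9 -0.1 -2.6 0.9 5.6",
)

```text
clock: 40.4
eef_pos: [624.7, -118.4, 245.9]
tool_rot: [-2.572, 0.039, -2.234]
force: [0.4, -0.4, 0.2]
width: 85.4
gripper_force: 0.0
```

```bash
python3 - <<'E'
from kin import *
log(); q=read_state()['qpos']
e=IK(np.array([470,58,180]),Rt(-8.2),np.array([0,.5,0,1.95,.2,.7,.3]))
plan([q,e])
E
```

```text
clk 40.4 q [ 0.3   0.47 -0.47  2.04  1.28  0.58  1.3 ] p [ 625. -118.  246.] toolz [ 0.445 -0.306 -0.841] toolx [-0.615 -0.787 -0.039] w 85.4
IK [ 0.09  0.48 -0.38  2.04  0.28  0.67  0.95] poserr mm 0.0 rad 0.0
leg 0 rows 11 TCP path [[np.int64(625), np.int64(-118), np.int64(246)], [np.int64(597), np.int64(-96), np.int64(227)], [np.int64(568), np.int64(-69), np.int64(211)], [np.int64(539), np.int64(-38), np.int64(197)], [np.int64(510), np.int64(-2), np.int64(187)], [np.int64(470), np.int64(58), np.int64(180)]]
1 0.1 2 -0.1 -2.6 1.1 5.5;1 0.2 2 -0.1 -2.6 1.2 5.4;1 0.3 2.1 -0.1 -2.6 1.3 5.4;1 0.4 2.1 -0.1 -2.6 1.5 5.4;1 0.6 2.1 -0.1 -2.5 1.6 5.3
1 0.7 2.2 -0.1 -2.5 1.7 5.3;1 0.9 2.1 -0.1 -2.4 1.8 5.3;1 1 2.1 -0.1 -2.4 1.9 5.3;1 1.1 2.1 -0 -2.3 2.1 5.3;1 1.3 2.1 -0 -2.3 2.2 5.2
1 1.4 2 0 -2.2 2.3 5.2
```

move_arm(
  targets="1 0.1 2 -0.1 -2.6 1.1 5.5;1 0.2 2 -0.1 -2.6 1.2 5.4;1 0.3 2.1 -0.1 -2.6 1.3 5.4;1 0.4 2.1 -0.1 -2.6 1.5 5.4;1 0.6 2.1 -0.1 -2.5 1.6 5.3",
)

```text
clock: 40.82
eef_pos: [553.5, -55.2, 202.8]
tool_rot: [-2.845, 0.13, -2.71]
force: [0.6, 0.9, -0.2]
width: 85.3
gripper_force: 0.0
```

move_arm(
  targets="1 0.7 2.2 -0.1 -2.5 1.7 5.3;1 0.9 2.1 -0.1 -2.4 1.8 5.3;1 1 2.1 -0.1 -2.4 1.9 5.3;1 1.1 2.1 0 -2.3 2.1 5.3;1 1.3 2.1 0 -2.3 2.2 5.2",
)

```text
clock: 41.23
eef_pos: [482.5, 35.5, 180.8]
tool_rot: [-3.1, 0.038, 3.091]
force: [0.5, 0.0, -0.1]
width: 85.4
gripper_force: 0.0
```

move_arm(
  targets="1 1.4 2 0 -2.2 2.3 5.2;1 0 0 0 0 0 0;1 0 0 0 0 0 0;1 0 0 0 0 0 0",
)

```text
clock: 41.57
eef_pos: [471.4, 54.7, 179.9]
tool_rot: [-3.139, 0.004, 3.006]
force: [0.1, -0.6, -0.1]
width: 85.5
gripper_force: 0.0
```

```bash
python3 - <<'E'
from kin import *
log(); im=grab('wrist'); c=[b for b in carr(im) if abs(b['r'][0]-452)<40]; print(c)
c=c[0]; print([b['r'] for b in blobs(im,masks(im)['green'],25,200,9000)])
path([*c['r'],30],Rt(c['yaw']),5,g=1)
E
```

```text
clk 41.6 q [ 0.25  0.52 -0.61  2.04  0.45  0.72  0.79] p [471.  55. 180.] toolz [ 0.004 -0.004 -1.   ] toolx [-0.991  0.136 -0.004] w 85.5
[{'c': array([449.8,  59.4], dtype=float32), 'r': array([452. ,  58.9]), 'yaw': -7.8, 's': array([80.1, 60.9]), 'px': array([322.6, 186.7]), 'n': 5548}]
[array([370.5, 197.5]), array([452.2,  58.5]), array([561.8, 223.6]), array([638.5, 116. ])]
1 0.41 0.04 3 -0 0.1 -0;1 0.41 0.04 3 -0 0.1 -0;1 0.41 0.03 3 -0 0.1 -0;1 0.4 0.03 3 -0 0.1 -0;1 0.4 0.03 3 -0 0.1 -0
clk 41.6 w 85.4 total mm [ -19.5    4.2 -150. ] deg 0.3
```

move_arm(
  targets="1 0.41 0.04 3 0 0.1 0;1 0.41 0.04 3 0 0.1 0;1 0.41 0.03 3 0 0 0;1 0.4 0.03 3 0 0 0;1 0.4 0.03 3 0 0 0",
)

```text
clock: 42.03
eef_pos: [452.2, 59.2, 29.2]
tool_rot: [-3.14, 0.002, 3.004]
force: [0.9, 0.1, -0.3]
width: 85.2
gripper_force: 0.0
```

move_arm(
  targets="1 0 0 0.5 0 0 0;1 0 0 0 0 0 0;1 0 0 0 0 0 0;1 0 0 0 0 0 0",
)

```text
clock: 42.37
eef_pos: [453.6, 60.1, 26.7]
tool_rot: [-3.141, 0.004, 3.004]
force: [-0.3, -0.4, -0.3]
width: 85.5
gripper_force: 0.0
```

```bash
python3 - <<'E'
from kin import *
log(); path([452,58.9,-0.8],Rt(-7.9),2,g=1)
E
```

```text
clk 42.4 q [ 0.01  0.75 -0.3   2.19  0.76  0.3   0.49] p [454.  60.  27.] toolz [ 0.004 -0.001 -1.   ] toolx [-0.99   0.137 -0.004] w 85.5
1 0.07 -0.07 1.37 -0 0.1 -0;1 0.07 -0.07 1.37 -0 0.1 -0
clk 42.4 w 85.5 total mm [ -1.6  -1.2 -27.5] deg 0.2
```

move_arm(
  targets="1 0.1 -0.1 1.4 0 0.2 0;1 0.05 0 1.35 0 0 0;1 0 0 0 0 0 0;1 0 0 0 0 0 0;1 0 0 0 0 0 0",
)

```text
clock: 42.78
eef_pos: [451.4, 59.2, -1.1]
tool_rot: [-3.141, -0.0, 3.003]
force: [-0.4, -0.2, -0.6]
width: 85.4
gripper_force: 0.0
```

move_arm(
  targets="-1 0 0 0 0 0 0;-1 0 0 0 0 0 0;-1 0 0 0 0 0 0;-1 0 0 0 0 0 0;-1 0 0 0 0 0 0",
)

```text
clock: 43.2
eef_pos: [451.1, 59.3, -1.1]
tool_rot: [-3.141, -0.0, 3.004]
force: [-0.7, -0.4, 10.4]
width: 58.5
gripper_force: 63.6
```

```bash
python3 - <<'E'
from kin import *
log(); print(read_state()['eef_pos'],read_state()['force'])
E
```

```text
clk 43.2 q [-0.02  0.81 -0.26  2.2   0.88  0.24  0.37] p [451.  59.  -1.] toolz [-0.001 -0.001 -1.   ] toolx [-0.991  0.137  0.   ] w 58.5
[451.05172957  59.27510616  -1.11529121] [-0.69210221 -0.35767823 10.39746137]
```

move_arm(
  targets="-1 0 0 -1 0 0 0;-1 0 0 -3 0 0 0;-1 -0.5 0 -3 0 0 0;-1 -0.5 0 -3 0 0 0;-1 -0.5 0 -3 0 0 0",
)

```text
clock: 43.62
eef_pos: [465.0, 57.1, 129.3]
tool_rot: [-3.141, -0.003, 3.004]
force: [1.5, 0.1, -2.1]
width: 58.1
gripper_force: 65.7
```

move_arm(
  targets="-1 -0.5 0 -2 0 0 0;-1 -0.5 0 -2 0 0 0;-1 -0.5 0 -2 0 0 0;-1 0 0 0 0 0 0;-1 0 0 0 0 0 0",
)

```text
clock: 44.03
eef_pos: [481.0, 55.0, 188.4]
tool_rot: [-3.141, -0.0, 3.003]
force: [-0.8, -0.5, -1.7]
width: 58.0
gripper_force: 65.8
```

```bash
python3 - <<'E'
from kin import *
log()
q=read_state()['qpos']; T=Rt(-6.36,45)*FL
e=IK(restpt(P,0,62,0,58),T,np.array([q[0]*.6-.1,.7,q[2]*.6,2.4,3.0,.78,1.5]),.01)
m=.5*(q+e); m[1]-=.15; m[3]-=.2; m[5]=.5
print(np.round(FK(m)[1].as_matrix()[:,2],2)); plan([q,m,e],g=-1)
E
```

```text
clk 44.0 q [ 0.31  0.54 -0.71  2.    0.5   0.78  0.75] p [481.  55. 188.] toolz [-0.001 -0.001 -1.   ] toolx [-0.99   0.138  0.   ] w 58.0
IK [ 0.    0.69 -0.16  2.42  2.81  0.78  1.72] poserr mm 0.0 rad 0.0
[ 0.66 -0.2  -0.72]
leg 0 rows 15 TCP path [[np.int64(481), np.int64(55), np.int64(188)], [np.int64(534), np.int64(16), np.int64(195)], [np.int64(585), np.int64(-12), np.int64(212)], [np.int64(633), np.int64(-28), np.int64(236)], [np.int64(675), np.int64(-33), np.int64(265)], [np.int64(709), np.int64(-27), np.int64(293)]]
-1 -1.9 -1.2 -0.1 2 -3.1 -4.8;-1 -1.8 -1.2 -0.1 2 -2.9 -4.8;-1 -1.7 -1.3 -0.1 2.1 -2.8 -4.9;-1 -1.7 -1.3 -0.1 2.1 -2.6 -5;-1 -1.6 -1.3 -0.1 2.2 -2.5 -5.1
-1 -1.5 -1.3 -0.1 2.2 -2.4 -5.2;-1 -1.4 -1.4 -0.1 2.2 -2.2 -5.2;-1 -1.3 -1.4 -0.1 2.2 -2.1 -5.3;-1 -1.2 -1.4 -0.1 2.2 -1.9 -5.4;-1 -1.1 -1.4 -0.1 2.2 -1.8 -5.4
-1 -1 -1.4 -0.1 2.2 -1.7 -5.5;-1 -0.9 -1.3 -0.1 2.1 -1.5 -5.6;-1 -0.8 -1.3 -0.1 2.1 -1.4 -5.6;-1 -0.8 -1.3 -0.1 2 -1.3 -5.7;-1 -0.7 -1.2 -0.1 2 -1.2 -5.8
leg 1 rows 16 TCP path [[np.int64(709), np.int64(-27), np.int64(293)], [np.int64(694), np.int64(-50), np.int64(258)], [np.int64(681), np.int64(-62), np.int64(228)], [np.int64(666), np.int64(-62), np.int64(200)], [np.int64(648), np.int64(-50), np.int64(173)], [np.int64(614), np.int64(-16), np.int64(137)]]
-1 1 1 0.7 0.2 1.1 -6.2;-1 0.7 1.1 0.7 0.2 0.9 -6.2;-1 0.5 1.1 0.6 0.2 0.8 -6.3;-1 0.3 1.1 0.6 0.2 0.6 -6.2;-1 0 1 0.5 0.3 0.4 -6.2
-1 -0.2 1 0.4 0.3 0.3 -6.2;-1 -0.4 0.9 0.4 0.4 0.1 -6.2;-1 -0.6 0.8 0.3 0.5 -0.1 -6.1;-1 -0.8 0.6 0.2 0.7 -0.2 -6.1;-1 -1 0.5 0.2 0.8 -0.3 -6
-1 -1.1 0.3 0.1 1 -0.4 -6;-1 -1.2 0.1 0 1.1 -0.5 -5.9;-1 -1.3 -0.1 -0 1.3 -0.6 -5.8;-1 -1.4 -0.3 -0.1 1.5 -0.7 -5.7;-1 -1.5 -0.5 -0.1 1.7 -0.7 -5.6
-1 -1.5 -0.7 -0.2 1.9 -0.7 -5.5
```

move_arm(
  targets="-1 -1.9 -1.2 -0.1 2 -3.1 -4.8;-1 -1.8 -1.2 -0.1 2 -2.9 -4.8;-1 -1.7 -1.3 -0.1 2.1 -2.8 -4.9;-1 -1.7 -1.3 -0.1 2.1 -2.6 -5;-1 -1.6 -1.3 -0.1 2.2 -2.5 -5.1",
)

```text
clock: 44.45
eef_pos: [566.8, -4.9, 203.9]
tool_rot: [-2.906, 0.189, -2.82]
force: [-0.4, -1.0, -1.1]
width: 58.4
gripper_force: 65.7
```

move_arm(
  targets="-1 -1.5 -1.3 -0.1 2.2 -2.4 -5.2;-1 -1.4 -1.4 -0.1 2.2 -2.2 -5.2;-1 -1.3 -1.4 -0.1 2.2 -2.1 -5.3;-1 -1.2 -1.4 -0.1 2.2 -1.9 -5.4;-1 -1.1 -1.4 -0.1 2.2 -1.8 -5.4",
)

```text
clock: 44.87
eef_pos: [647.7, -30.9, 244.9]
tool_rot: [-2.612, 0.184, -2.316]
force: [-0.2, -0.1, -2.1]
width: 58.4
gripper_force: 65.7
```

move_arm(
  targets="-1 -1 -1.4 -0.1 2.2 -1.7 -5.5;-1 -0.9 -1.3 -0.1 2.1 -1.5 -5.6;-1 -0.8 -1.3 -0.1 2.1 -1.4 -5.6;-1 -0.8 -1.3 -0.1 2 -1.3 -5.7;-1 -0.7 -1.2 -0.1 2 -1.2 -5.8",
)

```text
clock: 45.28
eef_pos: [708.4, -26.5, 291.7]
tool_rot: [-2.385, -0.016, -1.849]
force: [0.4, -0.6, -0.8]
width: 58.4
gripper_force: 65.8
```

```bash
python3 - <<'E'
from kin import *
log(); q=read_state()['qpos']; T=Rt(-6.36,45)*FL
e=IK(restpt(P,0,62,0,58),T,np.array([.6*q[0],.7,q[2]*.6,2.4,2.9,.78,1.6]),.01)
plan([q,e],g=-1)
E
```

```text
clk 45.3 q [ 0.23  0.48 -0.54  2.01  1.65  0.55  1.26] p [708. -27. 292.] toolz [ 0.657 -0.2   -0.727] toolx [-0.274 -0.962  0.016] w 58.4
IK [ 0.03  0.7  -0.19  2.42  2.79  0.79  1.75] poserr mm 0.0 rad 0.0
leg 0 rows 16 TCP path [[np.int64(708), np.int64(-27), np.int64(292)], [np.int64(695), np.int64(-49), np.int64(257)], [np.int64(683), np.int64(-60), np.int64(228)], [np.int64(668), np.int64(-59), np.int64(200)], [np.int64(650), np.int64(-47), np.int64(173)], [np.int64(614), np.int64(-16), np.int64(137)]]
-1 0.9 1 0.8 0.3 1 -6.2;-1 0.7 1 0.7 0.3 0.9 -6.2;-1 0.5 1.1 0.6 0.3 0.7 -6.2;-1 0.2 1 0.6 0.3 0.6 -6.2;-1 0 1 0.5 0.3 0.4 -6.2
-1 -0.2 1 0.4 0.4 0.2 -6.2;-1 -0.4 0.9 0.4 0.5 0.1 -6.1;-1 -0.6 0.8 0.3 0.6 -0.1 -6.1;-1 -0.8 0.6 0.2 0.7 -0.2 -6.1;-1 -1 0.5 0.2 0.8 -0.3 -6
-1 -1.1 0.3 0.1 0.9 -0.4 -5.9;-1 -1.2 0.2 0 1.1 -0.5 -5.9;-1 -1.3 -0 -0 1.2 -0.6 -5.8;-1 -1.4 -0.2 -0.1 1.4 -0.7 -5.7;-1 -1.5 -0.4 -0.2 1.6 -0.7 -5.6
-1 -1.5 -0.6 -0.2 1.7 -0.8 -5.5
```

move_arm(
  targets="-1 0.9 1 0.8 0.3 1 -6.2;-1 0.7 1 0.7 0.3 0.9 -6.2;-1 0.5 1.1 0.6 0.3 0.7 -6.2;-1 0.2 1 0.6 0.3 0.6 -6.2;-1 0 1 0.5 0.3 0.4 -6.2",
)

```text
clock: 45.7
eef_pos: [686.3, -57.2, 236.1]
tool_rot: [-2.448, -0.428, -1.479]
force: [1.0, 0.3, -1.9]
width: 58.4
gripper_force: 65.7
```

move_arm(
  targets="-1 -0.2 1 0.4 0.4 0.2 -6.2;-1 -0.4 0.9 0.4 0.5 0.1 -6.1;-1 -0.6 0.8 0.3 0.6 -0.1 -6.1;-1 -0.8 0.6 0.2 0.7 -0.2 -6.1;-1 -1 0.5 0.2 0.8 -0.3 -6",
)

```text
clock: 46.12
eef_pos: [661.6, -56.0, 190.0]
tool_rot: [-2.696, -0.717, -0.94]
force: [0.3, 1.3, -1.2]
width: 58.3
gripper_force: 65.8
```

move_arm(
  targets="-1 -1.1 0.3 0.1 0.9 -0.4 -5.9;-1 -1.2 0.2 0 1.1 -0.5 -5.9;-1 -1.3 0 0 1.2 -0.6 -5.8;-1 -1.4 -0.2 -0.1 1.4 -0.7 -5.7;-1 -1.5 -0.4 -0.2 1.6 -0.7 -5.6",
)

```text
clock: 46.53
eef_pos: [623.2, -25.8, 145.4]
tool_rot: [-3.074, -0.796, -0.245]
force: [0.2, 0.2, -1.0]
width: 58.4
gripper_force: 65.8
```

move_arm(
  targets="-1 -1.5 -0.6 -0.2 1.7 -0.8 -5.5;-1 0 0 0 0 0 0;-1 0 0 0 0 0 0;-1 0 0 0 0 0 0",
)

```text
clock: 46.87
eef_pos: [615.3, -17.9, 138.6]
tool_rot: [-3.137, -0.791, -0.119]
force: [0.6, 1.4, -0.9]
width: 58.2
gripper_force: 65.8
```

```bash
python3 - <<'E'
from kin import *
log(); T=Rt(-6.36,45)*FL; inrest(0)
path(restpt(P,0,24,0,21),T,3)
E
```

```text
clk 46.9 q [ 0.16  0.71 -0.38  2.41  2.66  0.83  1.91] p [615. -18. 139.] toolz [ 0.706 -0.08  -0.703] toolx [ 0.699 -0.083  0.711] w 58.2
TCP in rest [64.4 -1.4 58.1] F in rest [-0.4  1.5 -1. ] w 58.2 clk 46.9
-1 -1.35 -0.04 1.23 0 -0.1 -0.1;-1 -1.35 -0.04 1.23 0 -0.1 -0.1;-1 -1.35 -0.04 1.24 0 -0.1 -0.1
clk 46.9 w 58.2 total mm [ -2.1   1.6 -54.8] deg 0.4
```

move_arm(
  targets="-1 -1.35 -0.05 1.23 0.1 -0.1 -0.1;-1 -1.35 -0.05 1.23 0 -0.1 -0.1;-1 -1.35 -0.05 1.23 0 -0.1 -0.1;-1 0 0 0 0 0 0;-1 0 0 0 0 0 0",
)

```text
clock: 47.28
eef_pos: [613.2, -15.9, 83.6]
tool_rot: [-3.141, -0.785, -0.11]
force: [-0.1, -0.2, -1.6]
width: 58.5
gripper_force: 65.7
```

move_arm(
  targets="-1 -0.6 0 0.6 0 0 0;-1 -0.6 0 0.6 0 0 0;-1 -0.6 0 0.6 0 0 0;-1 0 0 0 0 0 0;-1 0 0 0 0 0 0",
)

```text
clock: 47.7
eef_pos: [612.9, -15.9, 58.1]
tool_rot: [3.141, -0.785, -0.108]
force: [-1.0, 0.0, -1.2]
width: 58.3
gripper_force: 65.8
```

```bash
python3 - <<'E'
from kin import *
log(); inrest(0)
E
```

```text
clk 47.7 q [ 0.15  0.93 -0.38  2.42  2.74  1.04  1.87] p [613. -16.  58.] toolz [ 0.703 -0.077 -0.708] toolx [ 0.703 -0.077  0.707] w 58.3
TCP in rest [5.5 0.3 3.1] F in rest [-1.5 -0.1 -0.1] w 58.3 clk 47.7
```

move_arm(
  targets="-1 -0.2 0 0.2 0 0 0;-1 0 0 0 0 0 0;-1 0 0 0 0 0 0",
)

```text
clock: 47.95
eef_pos: [613.2, -15.9, 56.0]
tool_rot: [3.142, -0.786, -0.108]
force: [1.7, -0.3, -1.3]
width: 58.4
gripper_force: 65.8
```

```bash
python3 - <<'E'
from kin import *
inrest(0)
E
```

```text
TCP in rest [4.3 0.4 1.4] F in rest [ 0.3 -0.1 -2.1] w 58.4 clk 48.0
```

move_arm(
  targets="-1 -0.2 0 0.2 0 0 0;-1 0 0 0 0 0 0;-1 0 0 0 0 0 0",
)

```text
clock: 48.2
eef_pos: [613.4, -15.9, 53.2]
tool_rot: [3.142, -0.786, -0.108]
force: [1.2, -1.2, -1.3]
width: 58.4
gripper_force: 65.8
```

move_arm(
  targets="-1 -0.15 0 0.1 0 0 0;-1 0 0 0 0 0 0;-1 0 0 0 0 0 0",
)

```text
clock: 48.45
eef_pos: [613.8, -15.8, 52.7]
tool_rot: [3.141, -0.79, -0.108]
force: [-0.9, -0.8, 4.8]
width: 58.8
gripper_force: 66.4
```

```bash
python3 - <<'E'
from kin import *
inrest(0)
E
```

```text
TCP in rest [ 2.4  0.5 -1.4] F in rest [ 2.8 -0.9  3.9] w 58.8 clk 48.5
```

move_arm(
  targets="-1 0 0 -0.05 0 0 0;1 0 0 0 0 0 0;1 0 0 0 0 0 0;1 0 0 0 0 0 0;1 0 0 0 0 0 0",
)

```text
clock: 48.87
eef_pos: [612.0, -15.7, 51.2]
tool_rot: [3.142, -0.785, -0.108]
force: [0.1, -0.1, 0.7]
width: 85.2
gripper_force: 0.0
```

move_arm(
  targets="1 0 0 -0.8 0 0 0;1 0.8 0 -0.9 0 0 0;1 1.4 0 -1.4 0 0 0;1 1.8 0 -1.8 0 0 0;1 2 0 -2 0 0 0",
)

```text
clock: 49.28
eef_pos: [604.5, -14.9, 142.4]
tool_rot: [-3.142, -0.782, -0.108]
force: [1.0, 0.6, 0.3]
width: 85.6
gripper_force: 0.0
```

```bash
python3 - <<'E'
from chk import *
log(); im=grab('wrist','w13.png'); edges(0,im); edges(1,im); edges(-1,im)
im=grab('top'); cv2.imwrite('pics/crop2.png',cv2.resize(im['color'][170:270,250:510],None,fx=3,fy=3,interpolation=2)[:,:,::-1])
for b in blobs(im,masks(im)['red'],100,5,100,(440,180,500,240)): print(b)
E
```

```text
clk 49.3 q [ 0.16  0.7  -0.39  2.44  2.65  0.83  1.91] p [604. -15. 142.] toolz [ 0.701 -0.076 -0.709] toolx [ 0.705 -0.077  0.705] w 85.6
rest 0 model u [265. 375.] v [290. 415.] seen u 266 373 v 280 410 fill 0.45
 window model [320. 366.] seen [array([323.9, 370.1]), array([560.5, 361.9])]
rest 1 model u [ 34. 160.] v [289. 414.] seen u 36 158 v 280 372 fill 0.28
 window model [ 90. 365.] seen [array([323.9, 370.1]), array([560.5, 361.9])]
rest -1 model u [479. 606.] v [290. 415.] seen u 481 604 v 281 372 fill 0.25
 window model [550. 366.] seen [array([323.9, 370.1]), array([560.5, 361.9])]
{'c': array([ 550.1, -325.4], dtype=float32), 'r': array([ 549.4, -324.6]), 'yaw': -47.3, 's': array([24.7, 10. ]), 'px': array([461.8, 228.2]), 'n': 46}
```

View pics/crop2.png

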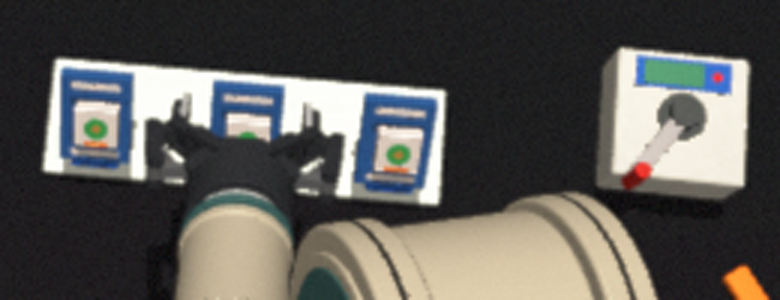

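```bash
python3 - <<'E'
from kin import *
im=cams.get_image('top')
pv=pix2w(im,(250+683/3,170+116/3),72)[:2]; k=pix2w(im,(461.8,228.2),91)[:2]
d=k-pv; print(pv,k,np.hypot(*d),np.degrees(np.arctan2(d[1],d[0])))
a=np.arctan2(d[1],d[0])
for t in (0,.4,.8,1.2): print(t,np.round(pv+75*np.array([np.cos(a+t),np.sin(a+t)])))
q=read_state()['qpos']
for tilt,fl in((0,R.identity()),):
  e=IK(np.array([505,-250,190]),Rt(-10),np.array([.5,.6,-.4,1.9,.4,.8,.8]))
m=.5*(q+e); m[1]-=.15; m[3]-=.2; m[5]=.5
plan([q,m,e],g=-1)
E
```

```text
[ 604.24452082 -376.33521305] [ 551.94745535 -327.90712562] 71.27596164870337 137.1997205376553
0 [ 549. -325.]
0.4 [ 534. -351.]
0.8 [ 529. -380.]
1.2 [ 537. -409.]
IK [ 0.79  0.61 -0.59  1.8   0.43  0.86  1.39] poserr mm 0.0 rad 0.0
leg 0 rows 16 TCP path [[np.int64(606), np.int64(-15), np.int64(146)], [np.int64(634), np.int64(-75), np.int64(167)], [np.int64(653), np.int64(-124), np.int64(190)], [np.int64(668), np.int64(-163), np.int64(217)], [np.int64(684), np.int64(-191), np.int64(248)], [np.int64(711), np.int64(-217), np.int64(301)]]
-1 1.4 2 0.4 -2.7 0.3 5.1;-1 1.5 1.7 0.4 -2.5 0.4 5.2;-1 1.5 1.5 0.4 -2.3 0.4 5.3;-1 1.6 1.3 0.3 -2.1 0.4 5.5;-1 1.6 1.1 0.3 -1.9 0.4 5.6
-1 1.6 0.8 0.2 -1.7 0.4 5.7;-1 1.6 0.6 0.2 -1.5 0.3 5.8;-1 1.6 0.3 0.1 -1.2 0.3 5.8;-1 1.6 0.1 0.1 -1 0.2 5.9;-1 1.5 -0.2 -0 -0.8 0.1 6
-1 1.4 -0.4 -0.1 -0.6 0 6;-1 1.3 -0.7 -0.2 -0.4 -0.1 6;-1 1.2 -0.9 -0.2 -0.2 -0.2 6.1;-1 1 -1.1 -0.3 -0 -0.3 6.1;-1 0.9 -1.4 -0.4 0.1 -0.5 6.1
-1 0.7 -1.5 -0.5 0.3 -0.6 6.1
leg 1 rows 15 TCP path [[np.int64(711), np.int64(-217), np.int64(301)], [np.int64(671), np.int64(-259), np.int64(273)], [np.int64(625), np.int64(-284), np.int64(245)], [np.int64(578), np.int64(-290), np.int64(219)], [np.int64(537), np.int64(-277), np.int64(199)], [np.int64(505), np.int64(-250), np.int64(190)]]
-1 1.7 1.3 0.5 -2.3 1.6 5.7;-1 1.7 1.2 0.5 -2.4 1.6 5.6;-1 1.7 1.2 0.5 -2.4 1.6 5.6;-1 1.7 1.1 0.5 -2.5 1.6 5.6;-1 1.6 1.1 0.5 -2.5 1.6 5.5
-1 1.6 1 0.4 -2.6 1.6 5.5;-1 1.5 1 0.4 -2.7 1.6 5.4;-1 1.5 1 0.4 -2.7 1.6 5.4;-1 1.4 0.9 0.4 -2.8 1.6 5.3;-1 1.3 0.9 0.3 -2.9 1.6 5.2
-1 1.3 0.9 0.3 -2.9 1.6 5.2;-1 1.2 0.9 0.3 -3 1.7 5.1;-1 1.1 0.9 0.2 -3.1 1.7 5;-1 1.1 0.9 0.2 -3.2 1.7 4.9;-1 1 1 0.1 -3.3 1.7 4.8
```

move_arm(
  targets="1 1.4 2 0.4 -2.7 0.3 5.1;1 1.5 1.7 0.4 -2.5 0.4 5.2;1 1.5 1.5 0.4 -2.3 0.4 5.3;1 1.6 1.3 0.3 -2.1 0.4 5.5;1 1.6 1.1 0.3 -1.9 0.4 5.6",
)

```text
clock: 49.85
eef_pos: [646.8, -110.4, 178.2]
tool_rot: [-2.879, -0.758, -0.769]
force: [0.0, 0.1, -0.2]
width: 85.3
gripper_force: 0.0
```

move_arm(
  targets="-1 1.6 0.8 0.2 -1.7 0.4 5.7;-1 1.6 0.6 0.2 -1.5 0.3 5.8;-1 1.6 0.3 0.1 -1.2 0.3 5.8;-1 1.6 0.1 0.1 -1 0.2 5.9;-1 1.5 -0.2 0 -0.8 0.1 6",
)

```text
clock: 50.27
eef_pos: [671.9, -175.5, 221.1]
tool_rot: [-2.6, -0.576, -1.382]
force: [-0.1, -0.1, -0.7]
width: 25.3
gripper_force: 0.0
```

move_arm(
  targets="-1 1.4 -0.4 -0.1 -0.6 0 6;-1 1.3 -0.7 -0.2 -0.4 -0.1 6;-1 1.2 -0.9 -0.2 -0.2 -0.2 6.1;-1 1 -1.1 -0.3 0 -0.3 6.1;-1 0.9 -1.4 -0.4 0.1 -0.5 6.1",
)

```text
clock: 50.68
eef_pos: [701.6, -212.7, 280.1]
tool_rot: [-2.431, -0.246, -1.838]
force: [-0.1, -0.4, -0.2]
width: -0.2
gripper_force: 0.0
```

move_arm(
  targets="-1 0.7 -1.5 -0.5 0.3 -0.6 6.1;-1 1.7 1.3 0.5 -2.3 1.6 5.7;-1 1.7 1.2 0.5 -2.4 1.6 5.6;-1 1.7 1.2 0.5 -2.4 1.6 5.6;-1 1.7 1.1 0.5 -2.5 1.6 5.6",
)

```text
clock: 51.1
eef_pos: [653.0, -271.3, 256.0]
tool_rot: [-2.547, -0.013, -2.292]
force: [-0.0, 0.2, -0.7]
width: -0.0
gripper_force: 0.0
```

```bash
python3 - <<'E'
from kin import *
log(); q=read_state()['qpos']
e=IK(np.array([505,-250,190]),Rt(-10),np.array([.5,.6,-.4,1.9,.4,.8,.8]))
plan([q,e],g=-1)
E
```

```text
clk 51.1 q [ 0.42  0.51 -0.3   1.89  1.15  0.48  1.64] p [ 653. -271.  256.] toolz [ 0.413 -0.378 -0.828] toolx [-0.66  -0.751  0.013] w -0.0
IK [ 0.79  0.61 -0.59  1.8   0.43  0.86  1.39] poserr mm 0.0 rad 0.0
leg 0 rows 11 TCP path [[np.int64(653), np.int64(-271), np.int64(256)], [np.int64(625), np.int64(-286), np.int64(238)], [np.int64(596), np.int64(-292), np.int64(222)], [np.int64(567), np.int64(-289), np.int64(207)], [np.int64(540), np.int64(-279), np.int64(196)], [np.int64(505), np.int64(-250), np.int64(190)]]
-1 1.5 0.9 0.5 -2.2 1.6 5.6;-1 1.5 0.9 0.4 -2.3 1.6 5.5;-1 1.4 0.9 0.4 -2.5 1.6 5.5;-1 1.4 0.9 0.4 -2.6 1.6 5.4;-1 1.4 0.9 0.3 -2.7 1.6 5.3
-1 1.3 0.9 0.3 -2.8 1.7 5.2;-1 1.3 0.9 0.2 -2.9 1.7 5.1;-1 1.2 0.9 0.2 -3 1.7 5;-1 1.2 0.9 0.1 -3.1 1.8 4.9;-1 1.2 1 0 -3.2 1.8 4.8
-1 1.1 1 -0 -3.3 1.9 4.6
```

move_arm(
  targets="-1 1.5 0.9 0.5 -2.2 1.6 5.6;-1 1.5 0.9 0.4 -2.3 1.6 5.5;-1 1.4 0.9 0.4 -2.5 1.6 5.5;-1 1.4 0.9 0.4 -2.6 1.6 5.4;-1 1.4 0.9 0.3 -2.7 1.6 5.3",
)

```text
clock: 51.52
eef_pos: [580.6, -290.6, 214.0]
tool_rot: [-2.786, 0.085, -2.778]
force: [0.3, 0.9, 0.4]
width: 0.1
gripper_force: 0.0
```

move_arm(
  targets="-1 1.3 0.9 0.3 -2.8 1.7 5.2;-1 1.3 0.9 0.2 -2.9 1.7 5.1;-1 1.2 0.9 0.2 -3 1.7 5;-1 1.2 0.9 0.1 -3.1 1.8 4.9;-1 1.2 1 0 -3.2 1.8 4.8",
)

```text
clock: 51.93
eef_pos: [514.9, -259.8, 191.1]
tool_rot: [-3.081, 0.028, 3.048]
force: [0.7, -0.9, -0.1]
width: -0.1
gripper_force: 0.0
```

move_arm(
  targets="-1 1.1 1 0 -3.3 1.9 4.6;-1 0 0 0 0 0 0;-1 0 0 0 0 0 0;-1 0 0 0 0 0 0",
)

```text
clock: 52.27
eef_pos: [507.0, -249.7, 191.5]
tool_rot: [-3.135, 0.004, 2.974]
force: [0.2, 0.6, -0.5]
width: -0.1
gripper_force: 0.0
```

```bash
python3 - <<'E'
from kin import *
log(); im=grab('wrist','w14.png')
for z in(72,110):
  for b in blobs(im,masks(im)['red'],z,60,9000): print(z,b)
E
```

```text
clk 52.3 q [ 0.69  0.58 -0.44  1.8   0.34  0.83  1.49] p [ 507. -250.  191.] toolz [ 0.002 -0.007 -1.   ] toolx [-0.986  0.167 -0.004] w -0.1
72 {'c': array([ 558.1, -334.5], dtype=float32), 'r': array([ 559.2, -334.4]), 'yaw': -42.1, 's': array([39.8, 15. ]), 'px': array([219. , 313.6]), 'n': 804}
110 {'c': array([ 541.1, -320.4], dtype=float32), 'r': array([ 542. , -320.3]), 'yaw': -42.1, 's': array([34. , 12.8]), 'px': array([219. , 313.6]), 'n': 804}
```

View pics/w14.png

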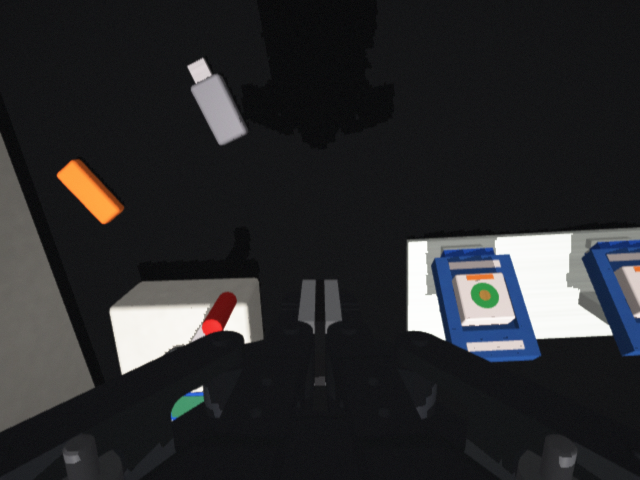

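```bash
python3 - <<'E'
from kin import *
T=Rt(-10)
path([570,-302,190],T,3); path([570,-302,86],T,1)
s,r=tool()
W=np.array([[570,-302],[541,-330],[529,-358],[533,-386],[534,-392]])
for a,b in zip(W[:-1],W[1:]): print(np.round(T.inv().apply([*(b-a),0])/10,2))
E
```

```text
-1 -2.35 -1.38 0.08 -0.1 0.1 0.1;-1 -2.36 -1.37 0.07 -0.1 0.1 0.1;-1 -2.36 -1.37 0.07 -0.1 0.1 0.1
clk 52.3 w 0.1 total mm [ 62.7 -52.6  -1.8] deg 0.6
-1 -7.02 -4.06 10.63 -0.4 0.2 0.4
clk 52.3 w 0.1 total mm [  62.7  -52.6 -105.8] deg 0.6
[ 2.37 -3.26  0.  ]
[ 0.7  -2.97  0.  ]
[-0.88 -2.69  0.  ]
[-0.2  -0.57  0.  ]
```

move_arm(
  targets="-1 -2.35 -1.38 0 -0.1 0.1 0.1;-1 -2.35 -1.38 0 -0.1 0.1 0.1;-1 -2.35 -1.38 0 -0.1 0.1 0.1;-1 0 0 3 0 0 0;-1 0 0 3 0 0 0",
)

```text
clock: 52.73
eef_pos: [572.6, -304.2, 133.4]
tool_rot: [-3.138, 0.005, 2.967]
force: [-0.4, 0.5, -0.7]
width: 0.1
gripper_force: 0.0
```

move_arm(
  targets="-1 0 0 3 0 0 0;-1 0 0 1.5 0 0 0;-1 0 0 0 0 0 0;-1 0 0 0 0 0 0;-1 0 0 0 0 0 0",
)

```text
clock: 53.15
eef_pos: [570.8, -302.7, 89.0]
tool_rot: [-3.14, 0.002, 2.967]
force: [-0.1, 1.6, 0.6]
width: 0.2
gripper_force: 0.0
```

```bash
python3 - <<'E'
from kin import *
log(); im=grab('wrist')
for b in blobs(im,masks(im)['red'],105,60,20000): print(b)
print(read_state()['eef_pos'],read_state()['force'])
im=grab('top')
for b in blobs(im,masks(im)['red'],91,5,100,(440,180,500,240)): print(b)
E
```

```text
clk 53.1 q [ 0.67  0.82 -0.38  1.64  0.41  0.76  1.49] p [ 571. -303.   89.] toolz [ 0.001 -0.002 -1.   ] toolx [-0.985  0.173 -0.002] w 0.2
{'c': array([ 546.8, -324.8], dtype=float32), 'r': array([ 546.3, -325.1]), 'yaw': -32.7, 's': array([26.5, 13.3]), 'px': array([244.4, 270.3]), 'n': 2310}
[ 570.95738671 -302.94334832   89.45212444] [-0.01629541 -0.23139574  0.73138608]
{'c': array([ 551.7, -327.7], dtype=float32), 'r': array([ 551.9, -327.8]), 'yaw': -47.2, 's': array([23.2, 10.1]), 'px': array([461.7, 228.3]), 'n': 41}
```

move_arm(
  targets="-1 0.8 -1.1 0.2 0 0 0;-1 0.8 -1.1 0 0 0 0;-1 0.8 -1.1 0 0 0 0;-1 0.35 -1.5 0 0 0 0;-1 0.35 -1.5 0 0 0 0",
)

```text
clock: 53.67
eef_pos: [527.2, -360.9, 86.2]
tool_rot: [-3.141, 0.0, 2.966]
force: [2.5, 2.9, -0.7]
width: -0.2
gripper_force: 1.2
```

move_arm(
  targets="-1 -0.2 -0.9 0 0 0 0;-1 -0.3 -0.9 0 0 0 0;-1 0 0 0 0 0 0;-1 0 0 0 0 0 0",
)

```text
clock: 54.0
eef_pos: [528.0, -379.0, 85.2]
tool_rot: [-3.14, -0.004, 2.964]
force: [-4.5, 1.0, 0.3]
width: -0.0
gripper_force: 1.8
```

```bash
python3 - <<'E'
from kin import *
print(read_state()['eef_pos'],read_state()['force']); im=grab('wrist')
pv=np.array([604,-376])
for n,im,z in(('w',im,105),('t',grab('top'),91)):
  for b in blobs(im,masks(im)['red'],z,8,20000,None if n=='w' else (440,180,510,245)):
    d=b['r']-pv; print(n,b['r'],b['s'],b['n'],'ang rad',round(np.arctan2(d[1],d[0])%6.283-np.radians(137),2))
E
```

```text
[ 527.9520738  -378.98639609   85.18166523] [-4.47082278  1.02905999  0.29208316]
w [ 521.2 -395.7] [20.2  6. ] 737 ang rad 0.98
```

move_arm(
  targets="-1 -0.4 -0.6 0 0 0 0;-1 -0.4 -0.6 0 0 0 0;-1 0 0 0 0 0 0",
)

```text
clock: 54.35
eef_pos: [537.0, -390.6, 85.6]
tool_rot: [3.141, 0.001, 2.967]
force: [-0.1, 3.7, 0.6]
width: -0.5
gripper_force: 1.4
```

```bash
python3 - <<'E'
from kin import *
print(read_state()['eef_pos'],read_state()['force'])
E
```

```text
[ 537.02856331 -390.63429306   85.5773376 ] [-0.12068013  3.69692223  0.56670134]
```

move_arm(
  targets="-1 -0.2 -0.4 0 0 0 0;-1 0 0 0 0 0 0;-1 0 0 0 0 0 0",
)

```text
clock: 54.6
eef_pos: [537.2, -391.4, 85.6]
tool_rot: [3.138, -0.003, 2.968]
force: [-3.0, 9.9, 2.0]
width: 0.0
gripper_force: 4.3
```

```bash
python3 - <<'E'
from kin import *
print(read_state()['eef_pos'],read_state()['force'])
im=grab('wrist'); pv=np.array([604,-376])
for b in blobs(im,masks(im)['red'],105,8,20000):
    d=b['r']-pv; print(b['r'],b['s'],b['n'],b['px'],'ang rad',round(np.arctan2(d[1],d[0])%6.283-np.radians(137),2))
E
```

```text
[ 537.20863455 -391.37761756   85.5503476 ] [-2.95416158  9.8559619   1.95061278]
[ 529.6 -409.3] [24.5  8.9] 1340 [264.6 313.4] ang rad 1.17
```

move_arm(
  targets="-1 0 -0.15 0 0 0 0;-1 0 0 0 0 0 0;-1 0 0 0 0 0 0",
)

```text
clock: 54.9
eef_pos: [537.2, -391.6, 85.5]
tool_rot: [3.136, -0.003, 2.969]
force: [-3.0, 10.3, 2.5]
width: -0.1
gripper_force: 5.3
```

move_arm(
  targets="-1 0.4 1 0 0 0 0;-1 0.4 1.5 0 0 0 0;-1 0 2 0 0 0 0;-1 -1 2 0 0 0 0;-1 -1.5 2 0 0 0 0",
)

```text
clock: 55.32
eef_pos: [568.2, -316.7, 86.2]
tool_rot: [-3.139, 0.001, 2.965]
force: [0.7, -0.8, -0.2]
width: -0.3
gripper_force: 0.0
```

move_arm(
  targets="-1 -1.5 2 0 0 0 0;-1 -1 2 0 0 0 0;-1 0 0 -3 0 0 0;-1 0 0 -3 0 0 0;-1 0 0 -3 0 0 0",
)

```text
clock: 55.73
eef_pos: [601.3, -281.0, 176.8]
tool_rot: [-3.14, 0.002, 2.968]
force: [0.6, -1.2, 0.4]
width: 0.3
gripper_force: 0.0
```

move_arm(
  targets="-1 2 0 -2 0 0 0;-1 2 0 0 0 0 0;-1 2 0 0 0 0 0;-1 0 0 0 0 0 0;-1 0 0 0 0 0 0",
)

```text
clock: 56.15
eef_pos: [541.2, -271.7, 196.6]
tool_rot: [-3.139, 0.002, 2.966]
force: [0.1, -0.6, 0.4]
width: 0.1
gripper_force: 0.0
```

```bash
python3 - <<'E'
from kin import *
log(); print(read_state()['force']); im=grab('top'); print([b['px'] for b in blobs(im,masks(im)['red'],91,5,100,(440,180,510,245))])
print([b['c'] for b in blobs(im,masks(im)['green'],16,8,100,(150,180,440,330))],[b['c'] for b in blobs(im,cv2.morphologyEx(masks(im)['blue'].astype(np.uint8),cv2.MORPH_CLOSE,np.ones((9,9))),40,300,1500,(150,180,520,330))])
for i in(-1,0,1): print(i,np.round(w2pix(im,restpt(P,i,0,0,25)),1))
print([b['px'] for b in blobs(im,masks(im)['green'],16,8,100,(150,180,440,330))])
im=grab('wrist'); print([(b['px'],b['n']) for b in blobs(im,masks(im)['red'],91,60,9000)])
E
```

```text
clk 56.1 q [ 0.69  0.63 -0.44  1.68  0.33  0.9   1.51] p [ 541. -272.  197.] toolz [ 0.002 -0.003 -1.   ] toolx [-0.985  0.175 -0.002] w 0.1
[ 0.12490196 -0.64275625  0.40043159]
[array([461.5, 228.8])]
[array([620.5, 112.1], dtype=float32), array([605.6, -18.3], dtype=float32), array([ 591.5, -147.6], dtype=float32), array([568.7, 228.7], dtype=float32), array([371. , 202.3], dtype=float32)] [array([631.6, 109.9], dtype=float32), array([617.4, -14.8], dtype=float32), array([ 603.4, -140. ], dtype=float32)]
-1 [381.5 220.9]
0 [331.  216.6]
1 [280.7 212.4]
[array([281.4, 212.5]), array([332.1, 216.9]), array([382.5, 221.1]), array([236.2, 233.2]), array([246.2, 310.7])]
[(array([239.4, 260.4]), 724)]
```

```bash
python3 -c "
from h import *
print(order.finish_job())"
```

```text
the job is handed in; nothing more can be done
None
```

The job is handed in at about 56 s of the 208 s limit: all three modules sit in their carriers, the carriers lean on the three rests, and the lever was pushed until it stalled at its stop (10 N, about 1.17 rad by camera) and sprang back; no verdict was returned.

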